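# Close the document press and pin it with a spring cotter

### The arm

A 7-joint arm with a two-finger parallel gripper is mounted at the origin on the work surface; the furniture and walls round the work are solid. World frame = base frame: x ahead of the robot, y to its left, z up, the work surface at z = 0. Lengths are in m, angles in rad, forces in N, time in s.
With the tool pointing down it reaches from about 0.425 to 0.95 m from the base axis. Payload 16.7 kg.
Tool frame: the origin (TCP) lies on the centre line of the jaws, within the pads' length; the fingertips stand 17 mm ahead of it and the grasp point (between the pads) lies 2 mm behind it (arm.nose_length is the distance from the TCP to the fingertips, in m); x points along the fingers, z is the direction in which the jaws open and shut, and the axes are right-handed (so a half turn about x gives the same grasp; the last joint's range is limited). The gripper opens to 94 mm and grips with 3 to 60 N. Pads are 16 mm wide; open, the fingers measure 119 mm over their backs; the gripper's body (75 mm by 177 mm) begins 78 mm behind the grasp point.
Start: joints at [-1.26, 0.426, 0.074, 1.606, -0.034, 1.111, -0.067], TCP at [0.3, 0.605, 0.222] pointing down, gripper open.
Joint ranges: [-2.85, 2.85], [-0.5, 2.14], [-1.23, 1.37], [0.21, 2.46], [-1.02, 4.16], [0.16, 2.05], [-2.73, 2.73]. Speed limits (rad/s): [1.89, 1.89, 2.39, 2.39, 3.01, 3.01, 3.01].

### API

Orientations are given as a 3x3 rotation matrix whose columns are the frame's x, y, z axes.
In Python, from plant import arm gives the robot as it stands.
- The arm moves only by the tool arm_command, never from a script. Its argument "increments" is a list of rows, each an object of numbers: "tx", "ty", "tz": the shift along the tool's x, y, z normalised to -1 to 1, where 1 is 0.03 m; "rx", "ry", "rz": the turn, a rotation vector about the tool's x, y, z normalised to -1 to 1, where 1 is 0.08 rad. A call has 1 to 8 rows; each row shifts and turns the pose as measured when the row begins, along the tool's axes as they then stand; what a row does not reach is not made up. A row lasts 1/10 s, in which the tool goes at most 50 mm and 8.59 degrees, less where a joint would pass 70% of its speed; a pose out of reach is approached as far as the arm can. A call with a number of a shift or a turn outside -1 to 1 is refused whole. A call with a gripper value outside its range is refused whole. "hand" is the gripper's target within -1 to 1 (shut at 1, half-way at 0, fully open at -1), set as the call begins (left out, the last holds). The fingers move at their own pace and stop on an object; "grip_force" is the grip in N (left out, the last holds). Time passes only in rows, so rows that do not move let the fingers close. It gives the time, the measured TCP pose, the force and the opening at its end, in the units of the state.
- arm.get_state(): the state, without advancing time (a new reading comes with each control period).
- arm.snapshot(name): name is "scene" or "top"; returns a dict with "image" (384x512x3 uint8, red, green, blue), "intrinsics" (3x3 intrinsics, pixels), "dist_coeffs" ([k1, k2, p1, p2, k3] as OpenCV has them; the pictures are not rectified), "world_from_camera" (4x4, takes a point from camera to world coordinates). Camera axes: x right, y up, looking along -z (the intrinsics and any distortion apply to the point x, -y, -z); pixel columns grow to the right and rows downward; lengths in m; the calibration is good to about 2 mm. A picture is of the moment at which its call begins. There is no depth.
- arm.close_job(): hands the job in, once; it reports no verdict.
The state is a dict: "time": time; "joint_pos": joint angles; "qd": joint speeds; "joint_efforts": joint torques, N m; "tcp_pos": TCP position; "ee_rot": TCP orientation; "ft_force": force on the tool from outside, world axes, zero at the start; "ft_torque": the same for the moment, N m; "width": finger opening in m.
Only numpy, scipy, OpenCV 4.12 (cv2) and the standard library are available. Lean on these libraries where they do the work, as an engineer would, in place of code of your own. Each camera call takes 0.05 s, during which the arm holds its last target.

### The job

Shut the document press and pin it: slide the tall water bottle that stands in front of its post along the table, upright and without lifting it, until it is at least 15 cm from the post, and press the hinged top board fully down. Then push the straight leg of the spring cotter right through the cross hole of the post until its bow snaps over the post, and let go with the board still down. Leave everything else on the table where it is.

Things in the scene. Friction and masses are not known exactly. Their poses are not given: they have to be found in the camera images.
- press: Document press, fixed on the table: plywood base 210 mm (its x) by 240 mm (its y), blotters and sheets on it up to 36 mm. Origin under the middle of the base, x from its front (robot side) to its back. An upright round steel post, 16 mm thick, top 75.5 mm above the table, stands 75 mm in front of the origin (30 mm behind the front edge), midway across.
- press_hole (a point): Centre of the post's cross hole, 62 mm above the table. The hole is round, 6.4 mm wide, countersunk to 9.4 mm at both ends, level, and runs along the press's x (this point's x), so that it opens towards the robot and towards the hinge.
- press_lid (a joint): Angle of the top board on its hinge (97 mm behind the press origin, 36 mm up): 0 = fully down, grows as it opens; 0.25 to 0.5 at the start. It stays where it is left and goes down with 2 to 4 N. Board 15 mm thick, 200 mm to its front edge; down, its top is at 51 mm, and the steel plate (54 by 70 mm) round the slot for the post is at 57 mm above the table.
- lid_edge (a point): Point on the upper face of the top board, near its front edge: 180 mm from the hinge line, 75 mm to the left (press +y) of the slot; moves with the board; a good place to press it down.
- cotter: Spring cotter of plain 4 mm steel wire, flat on the table. Origin under the centre of its coil (22 mm across, 8 mm high: grip it across y, flat on both sides); z up. Straight leg along +x at y = -9 mm, axis 2 mm above the underside, rounded end at x = 85 mm. The bow, on its +y side in the same plane, springs sideways; its flared end is at x = 77 mm. It takes 5 to 10 N to push home. 50 g.
- cotter_seat (a point): Point on the axis of the cotter's straight leg that is at the centre of the cross hole when the cotter is home: 50 mm ahead of the coil's centre, 9 mm to the side; axes as the cotter's.
- cotter_bow (a joint): Angle by which the bow is spread from the leg: 0 = relaxed (before, and again once it has snapped over the post); about 0.05 as it rides over the post.
- water_bottle: White squeeze bottle with a spout, upright, in front of the press's post: body 69 mm across up to 168 mm, whole height 231 mm, 0.3 to 0.6 kg; origin at the centre of its foot. It tips over if it is pushed higher up than about 45 mm.
- fold_clip: Bystander: black fold-back clip 45 by 20 mm, 32 mm high, on the table beside the work; origin at its underside.
- brush_pot: Bystander: stoneware pot with brushes, 76 mm across, 178 mm high, right of the press; origin at the centre of its foot.
- paste_jar: Bystander: jar with black lid, 56 mm across, 55 mm high, left of the press; origin at the centre of its foot.
- leather_weight: Bystander: leather-covered paper weight with a knob, 46 by 76 mm, 49 mm high, right of the press; origin at the centre of its underside.
Not all that is in view belongs to the job. Of the things like the water_bottle, leave any that is green; of the rest the larger one is meant.

How it is judged:
By the outcome, as a careful person would: the job done as asked, in the order asked, and still so for the second after the job is handed in, with the robot touching nothing.
It also fails if it takes over 64 s, if anything falls off the work surface, if the arm or the gripper's body presses on something with over 40 N, if the wrist force passes 120 N, or if a joint passes its speed limit or range.

## Working session

There is one attempt and no reset: what is moved stays moved. The work goes in short steps, Python scripts to look and compute and a tool call to move; the robot and the scene stay as the last step left them, time stands still between calls to the robot, and variables do not carry over. Pictures are saved under pics/ and viewed, and the job is handed in when it is done.

Besides the shell and the picture viewer there is one more tool, called after "Request:" as name(argument=value, ...) on one line, values as JSON. arm_command: Moves the arm, as the interface text tells. Scaled input: -1 to 1 covers 0.03 m each way for a shift and 0.08 rad each way for a turn. Its arguments: {"type":"object","properties":{"increments":{"type":"array"},"hand":{"type":"number"},"grip_force":{"type":"number"}},"required":["increments"]}

```bash
ls; mkdir -p pics; python3 - <<'E'
from plant import arm
import cv2,json,numpy as np
s=arm.get_state(); print({k:np.round(v,3).tolist() for k,v in s.items()}, arm.nose_length)
for n in("scene","top"):
    d=arm.snapshot(n); np.savez(f"pics/{n}0.npz",**d)
    print(n,np.round(d["intrinsics"],1).tolist(),np.round(d["dist_coeffs"],4).tolist(),np.round(d["world_from_camera"],3).tolist())
    cv2.imwrite(f"pics/{n}0.png",cv2.resize(d["image"][:,:,::-1],(800,600),interpolation=cv2.INTER_CUBIC))
E
```

```text
pics
{'time': 0.0, 'joint_pos': [-1.259, 0.427, 0.074, 1.607, -0.034, 1.111, -0.067], 'qd': [-0.002, -0.001, -0.0, -0.001, -0.001, -0.0, 0.0], 'joint_efforts': [-0.0, -93.579, 3.666, -45.419, -0.049, 0.02, 0.0], 'tcp_pos': [0.3, 0.604, 0.222], 'ee_rot': [[-0.001, -0.896, 0.445], [-0.001, 0.445, 0.896], [-1.0, -0.0, -0.001]], 'ft_force': [0.016, -0.06, 0.563], 'ft_torque': [-0.046, 0.005, 0.011], 'width': 0.094} 0.017
scene [[404.7, 0.0, 255.7], [0.0, 404.7, 192.6], [0.0, 0.0, 1.0]] [-0.0609, 0.0, 0.0, 0.0, 0.0] [[0.466, 0.68, -0.566, -0.178], [-0.885, 0.355, -0.302, -0.44], [-0.004, 0.641, 0.767, 1.066], [0.0, 0.0, 0.0, 1.0]]
top [[449.0, 0.0, 252.5], [0.0, 449.0, 189.0], [0.0, 0.0, 1.0]] [-0.0844, 0.0, 0.0, 0.0, 0.0] [[-0.39, 0.9, -0.196, 0.281], [-0.921, -0.38, 0.088, 0.069], [0.005, 0.214, 0.977, 1.444], [0.0, 0.0, 0.0, 1.0]]
```

View pics/scene0.png

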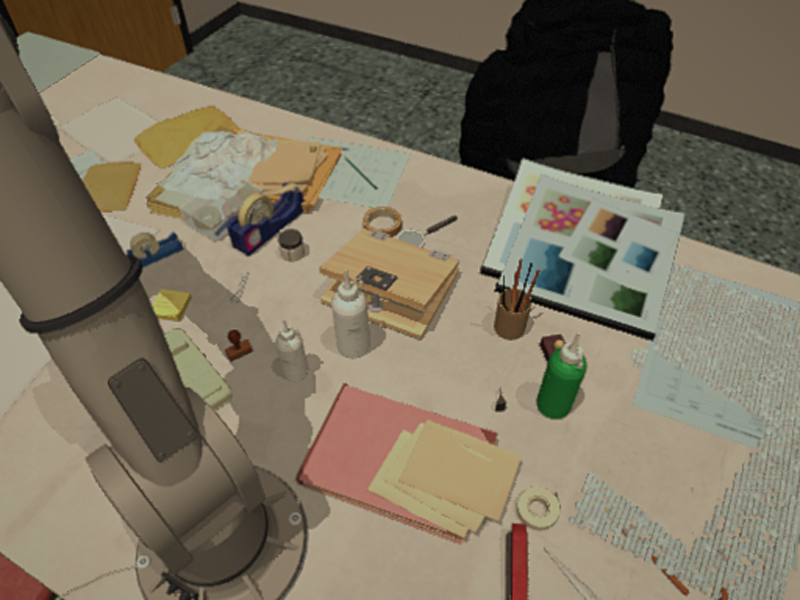

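View pics/top0.png

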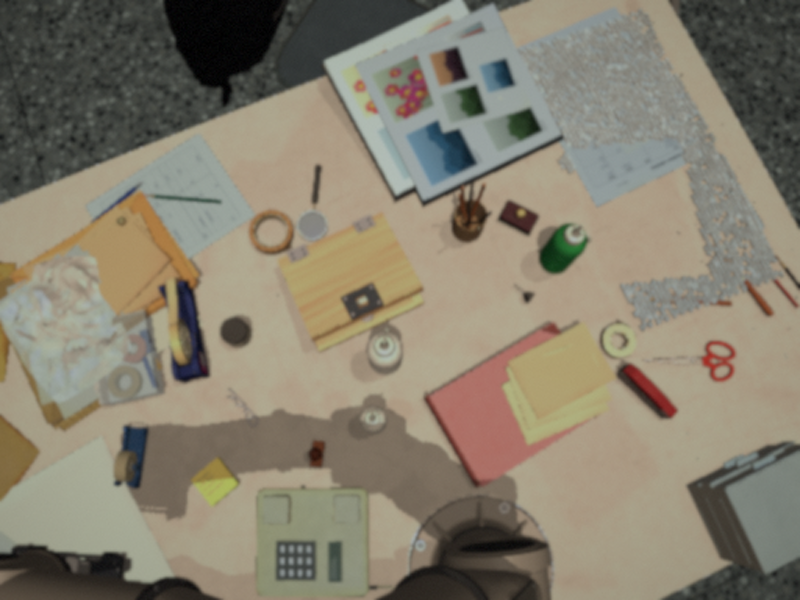

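Large white bottle at scene(350,318) / top(385,350). The small white bottle is at scene(290,352) / top(373,418) and the green one at scene(560,380) / top(563,248). I choose the larger white one, which stands in front of the post. The cotter is at scene(240,288) / top(240,405). I'll check these in a close crop.

```bash
cat > h.py <<'E'
import numpy as np,cv2
def load(n): return dict(np.load(f"pics/{n}.npz"))
def ray(d,uv):
    uv=np.atleast_2d(np.array(uv,float))
    p=cv2.undistortPoints(uv[:,None],d["intrinsics"],d["dist_coeffs"])[:,0]
    v=np.c_[p[:,0],-p[:,1],-np.ones(len(p))]
    T=d["world_from_camera"]; return T[:3,3],v@T[:3,:3].T
def onz(d,uv,z):
    o,v=ray(d,uv); return o+v*((z-o[2])/v[:,2])[:,None]
def proj(d,P):
    T=d["world_from_camera"]; p=(np.atleast_2d(P)-T[:3,3])@T[:3,:3]
    p=np.c_[p[:,0],-p[:,1],-p[:,2]]
    return cv2.projectPoints(p,np.zeros(3),np.zeros(3),d["intrinsics"],d["dist_coeffs"])[0][:,0]
def tri(d1,uv1,d2,uv2):
    A=[];b=[]
    for d,uv in((d1,uv1),(d2,uv2)):
        o,v=ray(d,uv); v=v[0]/np.linalg.norm(v[0]); M=np.eye(3)-np.outer(v,v); A.append(M); b.append(M@o)
    A=np.vstack(A);b=np.hstack(b); x=np.linalg.lstsq(A,b,rcond=None)[0]
    return x,np.linalg.norm(A@x-b)
def crop(d,x0,y0,x1,y1,s,fn):
    cv2.imwrite(fn,cv2.resize(np.ascontiguousarray(d["image"][y0:y1,x0:x1,::-1]),None,fx=s,fy=s,interpolation=cv2.INTER_CUBIC))
E
python3 - <<'E'
from h import *
a=load("scene0");b=load("top0")
crop(a,195,140,305,240,7,"pics/c1.png")   # press+bottle scene
crop(b,170,130,280,230,7,"pics/c2.png")
crop(a,135,165,185,205,14,"pics/c3.png")
crop(b,135,240,175,275,16,"pics/c4.png")
E
```

```text
(no output)
```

View pics/c1.png

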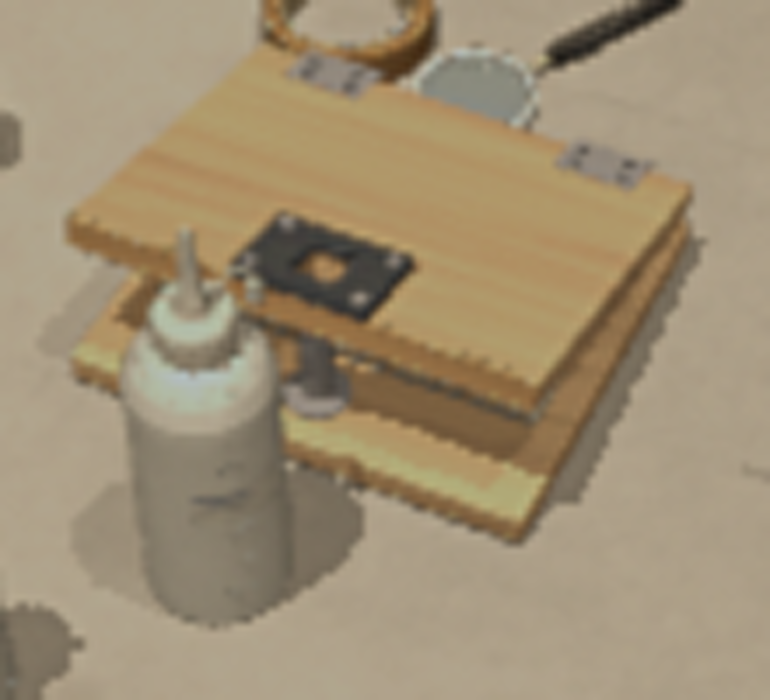

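View pics/c2.png

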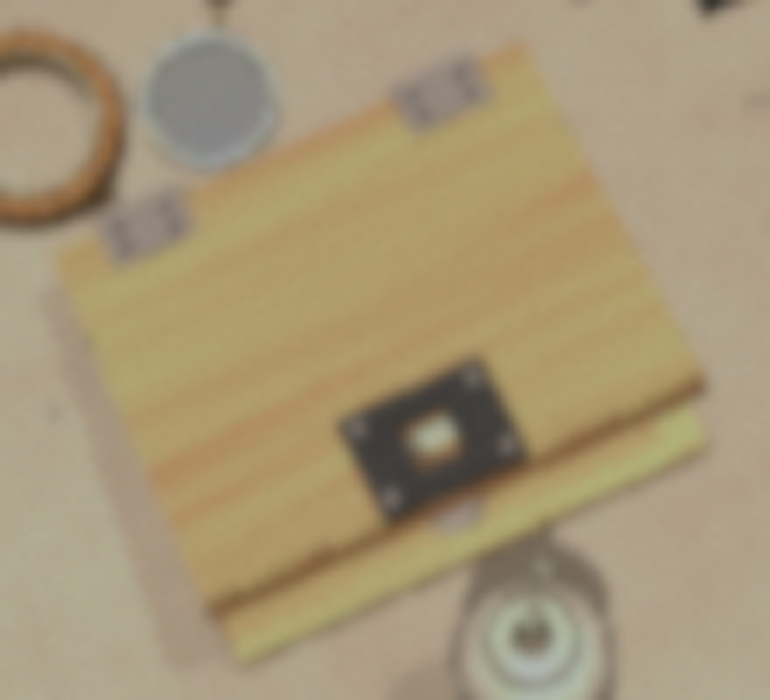

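View pics/c3.png

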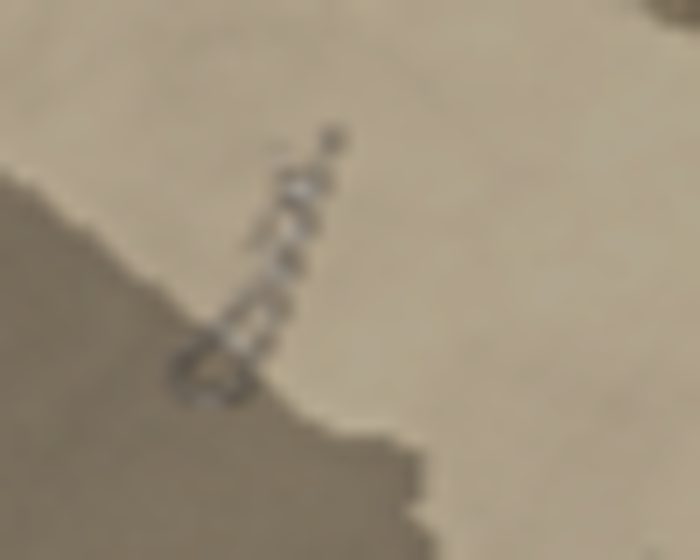

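View pics/c4.png

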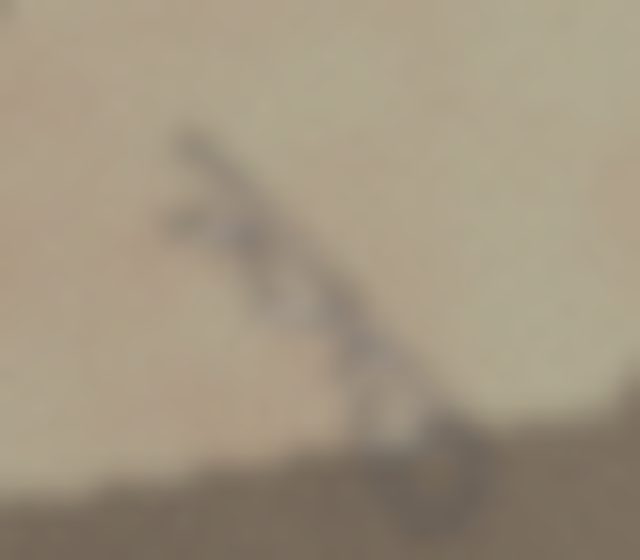

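```bash
python3 - <<'E'
from h import *
a=load("scene0");b=load("top0")
S=lambda x,y:(195+(x+.5)/7-.5,140+(y+.5)/7-.5)
T=lambda x,y:(170+(x+.5)/7-.5,130+(y+.5)/7-.5)
def t(n,s,tt): x,r=tri(a,s,b,tt); print(n,x.round(4),round(r,4))
t("spouttip",S(185,232),T(532,630))
t("hinge back-left lid corner",S(262,47),T(60,258))
t("hinge back-right corner",S(690,188),T(525,42))
t("lid front-left",S(68,222),T(212,608))
t("lid front-right",S(538,392),T(703,385))
t("base front right",S(518,525),T(705,450))
t("base front left",S(75,360),T(235,660))
t("plate corners A",S(285,213),T(345,420)); t("plate",S(412,265),T(478,358)); t("plate",S(362,318),T(522,460))
t("post flange",S(318,395),T(460,512))
print("bottle foot near edge",onz(a,S(218,624),0), "left/right",onz(a,S(150,585),0),onz(a,S(290,590),0))
for n,p in dict(small=(290,378),green=(556,416),jar=(290,258),clip=(500,408),pot=(511,334),weight=(552,352),stamp=(238,355),folderTL=(345,387),folderBL=(300,478),folderTR=(495,437),tapeD=(235,250),yellow=(175,300), calcTR=(230,400),calcTL=(190,330)).items():
    print(n,onz(a,(p[0]/1.5625-.2,p[1]/1.5625-.2),0)[0].round(3))
C=lambda x,y:(135+(x+.5)/14-.5,165+(y+.5)/14-.5)
D=lambda x,y:(135+(x+.5)/16-.5,240+(y+.5)/16-.5)
print("coil sc",onz(a,C(210,370),.004).round(4),"tip",onz(a,C(335,133),.002).round(4))
print("coil top",onz(b,D(428,478),.004).round(4),"tip",onz(b,D(190,137),.002).round(4), "bowend",onz(b,D(175,222),.002).round(4))
E
python3 -c "
from plant import arm
print(type(arm),[x for x in dir(arm) if x[0]!='_'])"
```

```text
spouttip [0.4538 0.0091 0.2326] 0.0035
hinge back-left lid corner [0.7202 0.1348 0.0547] 0.0009
hinge back-right corner [ 0.7336 -0.1015  0.0521] 0.0001
lid front-left [0.5328 0.1277 0.105 ] 0.0007
lid front-right [ 0.5429 -0.1081  0.1017] 0.0034
base front right [ 0.53   -0.1071  0.019 ] 0.0027
base front left [0.5242 0.1303 0.013 ] 0.002
plate corners A [0.5885 0.0438 0.0997] 0.0005
plate [ 0.5932 -0.0209  0.092 ] 0.0002
plate [ 0.5415 -0.0213  0.107 ] 0.0026
post flange [0.5458 0.0081 0.0307] 0.0045
bottle foot near edge [[ 0.43048645 -0.00620176  0.        ]] left/right [[0.43477613 0.03273851 0.        ]] [[ 0.46230606 -0.02598488  0.        ]]
small [0.329 0.081 0.   ]
green [ 0.493 -0.42   0.   ]
jar [0.606 0.268 0.   ]
clip [ 0.46  -0.317  0.   ]
pot [ 0.637 -0.271  0.   ]
weight [ 0.632 -0.363  0.   ]
stamp [0.326 0.208 0.   ]
folderTL [ 0.362 -0.028  0.   ]
folderBL [ 0.16  -0.055  0.   ]
folderTR [ 0.398 -0.333  0.   ]
tapeD [0.567 0.399 0.   ]
yellow [0.38  0.424 0.   ]
calcTR [0.232 0.156 0.   ]
calcTL [0.33  0.339 0.   ]
coil sc [[0.4422 0.3055 0.004 ]] tip [[0.5222 0.3271 0.002 ]]
coil top [[0.4408 0.3085 0.004 ]] tip [[0.5228 0.3292 0.002 ]] bowend [[0.508  0.3379 0.002 ]]
<class 'host.Robot'> ['MotionError', 'close_job', 'get_state', 'nose_length', 'snapshot']
```

```bash
cat >> h.py <<'E'
from scipy.spatial.transform import Rotation as Ro
def plan(pos,R=None,step=.03,rot=.08,show=8):
    """print rows (tool axes, normalised) from the present pose to pos,R"""
    from plant import arm
    s=arm.get_state(); p=np.array(s["tcp_pos"]);Rc=np.array(s["ee_rot"])
    R=Rc if R is None else np.array(R); pos=np.array(pos,float)
    rv=Ro.from_matrix(Rc.T@R).as_rotvec()
    n=int(max(1,np.ceil(np.linalg.norm(pos-p)/step-.02),np.ceil(np.linalg.norm(rv)/rot-.02)))
    dp=(pos-p)/n; dR=Ro.from_rotvec(rv/n).as_matrix()
    print("t",round(s["time"],2),"tcp",p.round(4).tolist(),"F",np.round(s["ft_force"],1).tolist(),"w",round(float(s["width"]),4),"n",n,"dist",round(float(np.linalg.norm(pos-p)),4))
    for i in range(min(n,show)):
        q=dp@Rc/.03; r=rv/n/.08
        print("[%.2f %.2f %.2f | %.2f %.2f %.2f]"%(*q,*r)); Rc=Rc@dR
def Rt(d,t,flip=1):
    "fingers point down, leaning so that tips point to heading d (rad) by t; jaws across d"
    h=np.array([np.cos(d),np.sin(d),0]); x=h*np.sin(t)+np.array([0,0,-np.cos(t)])
    z=flip*np.array([np.sin(d),-np.cos(d),0]); return np.c_[x,np.cross(z,x),z]
E
python3 - <<'E'
from h import *
R=Rt(np.pi/2-.436,.70); print(R.round(3))
plan([.36,.30,.33])
E
```

```text
[[ 0.272  0.323  0.906]
 [ 0.584  0.693 -0.422]
 [-0.765  0.644  0.   ]]
t 0.1 tcp [0.3, 0.6042, 0.2218] F [0.9, 1.2, 0.7] w 0.0938 n 11 dist 0.3284
[-0.33 -0.57 -0.75 | 0.00 0.00 0.00]
[-0.33 -0.57 -0.75 | 0.00 0.00 0.00]
[-0.33 -0.57 -0.75 | 0.00 0.00 0.00]
[-0.33 -0.57 -0.75 | 0.00 0.00 0.00]
[-0.33 -0.57 -0.75 | 0.00 0.00 0.00]
[-0.33 -0.57 -0.75 | 0.00 0.00 0.00]
[-0.33 -0.57 -0.75 | 0.00 0.00 0.00]
[-0.33 -0.57 -0.75 | 0.00 0.00 0.00]
```

Request:
arm_command(increments=[{"tx": -0.35,"ty": -0.55,"tz": -0.75},{"tx": -0.35,"ty": -0.55,"tz": -0.75},{"tx": -0.35,"ty": -0.55,"tz": -0.75},{"tx": -0.35,"ty": -0.55,"tz": -0.75},{"tx": -0.35,"ty": -0.55,"tz": -0.75},{"tx": -0.35,"ty": -0.55,"tz": -0.75},{"tx": -0.35,"ty": -0.55,"tz": -0.75},{"tx": -0.35,"ty": -0.55,"tz": -0.75}], hand=-0.19)

```text
invalid input
```

```bash
python3 - <<'E'
from h import *
R=Rt(np.pi/2-.436,.70)
Rd=Rt(np.pi/2-.436,0)
plan([.44,-.10,.34],Rd)
E
```

```text
t 0.1 tcp [0.3, 0.6042, 0.2218] F [0.9, 1.2, 0.7] w 0.0938 n 25 dist 0.7277
[-0.16 -0.58 -0.76 | 0.77 -0.00 0.00]
[-0.16 -0.63 -0.72 | 0.77 -0.00 0.00]
[-0.16 -0.67 -0.68 | 0.77 -0.00 0.00]
[-0.16 -0.71 -0.64 | 0.77 -0.00 0.00]
[-0.16 -0.75 -0.59 | 0.77 -0.00 0.00]
[-0.16 -0.79 -0.54 | 0.77 -0.00 0.00]
[-0.16 -0.82 -0.49 | 0.77 -0.00 0.00]
[-0.16 -0.85 -0.44 | 0.77 -0.00 0.00]
```

Request:
arm_command(increments=[{"tx": -0.35,"ty": -0.58,"tz": -0.75,"rx": 0.5,"ry": 0,"rz": 0},{"tx": -0.35,"ty": -0.62,"tz": -0.72,"rx": 0.5,"ry": 0,"rz": 0},{"tx": -0.35,"ty": -0.65,"tz": -0.7,"rx": 0.5,"ry": 0,"rz": 0},{"tx": -0.35,"ty": -0.68,"tz": -0.67,"rx": 0.5,"ry": 0,"rz": 0},{"tx": -0.35,"ty": -0.7,"tz": -0.64,"rx": 0.5,"ry": 0,"rz": 0},{"tx": -0.35,"ty": -0.72,"tz": -0.62,"rx": 0.5,"ry": 0,"rz": 0}], hand=-0.19)

```text
time: 0.7
tcp_pos: [0.3328, 0.4324, 0.2824]
ee_rot: [[-0.005, -0.762, 0.647], [-0.007, 0.647, 0.762], [-1.0, -0.001, -0.009]]
ft_force: [0.6, 0.1, 0.2]
width: 0.0562
```

```bash
python3 - <<'E'
from h import *
Rd=Rt(np.pi/2-.436,0)
plan([.44,-.10,.34],Rd)
E
```

```text
t 0.7 tcp [0.3328, 0.4324, 0.2824] F [0.6, 0.1, 0.2] w 0.0562 n 19 dist 0.5461
[-0.10 -0.75 -0.59 | 0.86 -0.00 0.00]
[-0.10 -0.79 -0.54 | 0.86 -0.00 0.00]
[-0.10 -0.82 -0.48 | 0.86 -0.00 0.00]
[-0.10 -0.85 -0.43 | 0.86 -0.00 0.00]
[-0.10 -0.88 -0.37 | 0.86 -0.00 0.00]
[-0.10 -0.90 -0.30 | 0.86 -0.00 0.00]
[-0.10 -0.92 -0.24 | 0.86 -0.00 0.00]
[-0.10 -0.94 -0.18 | 0.86 -0.00 0.00]
```

Request:
arm_command(increments=[{"tx": -0.3,"ty": -0.75,"tz": -0.55,"rx": 0.85,"ry": 0,"rz": 0},{"tx": -0.3,"ty": -0.8,"tz": -0.5,"rx": 0.85,"ry": 0,"rz": 0},{"tx": -0.3,"ty": -0.82,"tz": -0.45,"rx": 0.85,"ry": 0,"rz": 0},{"tx": -0.2,"ty": -0.85,"tz": -0.4,"rx": 0.85,"ry": 0,"rz": 0},{"tx": -0.2,"ty": -0.88,"tz": -0.33,"rx": 0.85,"ry": 0,"rz": 0},{"tx": -0.2,"ty": -0.9,"tz": -0.27,"rx": 0.85,"ry": 0,"rz": 0},{"tx": -0.2,"ty": -0.92,"tz": -0.2,"rx": 0.85,"ry": 0,"rz": 0},{"tx": -0.2,"ty": -0.94,"tz": -0.15,"rx": 0.85,"ry": 0,"rz": 0}], hand=-0.19)

```text
time: 1.5
tcp_pos: [0.3842, 0.201, 0.3427]
ee_rot: [[-0.006, -0.293, 0.956], [-0.008, 0.956, 0.293], [-1.0, -0.006, -0.008]]
ft_force: [-0.0, -0.4, -0.4]
width: 0.056
```

```bash
python3 - <<'E'
from h import *
Rd=Rt(np.pi/2-.436,0)
plan([.44,-.10,.34],Rd)
E
```

```text
t 1.5 tcp [0.3842, 0.201, 0.3427] F [-0.0, -0.4, -0.4] w 0.056 n 11 dist 0.3061
[0.01 -0.92 -0.11 | 0.83 -0.01 0.01]
[0.01 -0.93 -0.04 | 0.83 -0.01 0.01]
[0.01 -0.93 0.02 | 0.83 -0.01 0.01]
[0.01 -0.92 0.08 | 0.83 -0.01 0.01]
[0.01 -0.92 0.14 | 0.83 -0.01 0.01]
[0.01 -0.91 0.20 | 0.83 -0.01 0.01]
[0.01 -0.89 0.26 | 0.83 -0.01 0.01]
[0.01 -0.87 0.32 | 0.83 -0.01 0.01]
```

Request:
arm_command(increments=[{"tx": 0,"ty": -0.92,"tz": -0.1,"rx": 0.85,"ry": 0,"rz": 0},{"tx": 0,"ty": -0.93,"tz": -0.04,"rx": 0.85,"ry": 0,"rz": 0},{"tx": 0,"ty": -0.93,"tz": 0.02,"rx": 0.85,"ry": 0,"rz": 0},{"tx": 0,"ty": -0.92,"tz": 0.1,"rx": 0.85,"ry": 0,"rz": 0},{"tx": 0,"ty": -0.92,"tz": 0.15,"rx": 0.85,"ry": 0,"rz": 0},{"tx": 0,"ty": -0.9,"tz": 0.2,"rx": 0.85,"ry": 0,"rz": 0},{"tx": 0,"ty": -0.9,"tz": 0.26,"rx": 0.85,"ry": 0,"rz": 0},{"tx": 0,"ty": -0.87,"tz": 0.32,"rx": 0.85,"ry": 0,"rz": 0}], hand=-0.19)

```text
time: 2.3
tcp_pos: [0.4205, -0.0386, 0.3443]
ee_rot: [[-0.006, 0.291, 0.957], [-0.007, 0.957, -0.291], [-1.0, -0.008, -0.004]]
ft_force: [0.4, 0.0, 0.3]
width: 0.0557
```

```bash
python3 - <<'E'
from h import *
R=Rt(np.pi/2-.436,.70)
plan([.43,-.13,.25],R)
E
```

```text
t 2.3 tcp [0.4205, -0.0386, 0.3443] F [0.4, 0.0, 0.3] w 0.0557 n 10 dist 0.1317
[0.32 -0.28 0.12 | 0.17 -0.07 0.88]
[0.30 -0.30 0.12 | 0.17 -0.07 0.88]
[0.28 -0.32 0.13 | 0.17 -0.07 0.88]
[0.25 -0.34 0.13 | 0.17 -0.07 0.88]
[0.23 -0.35 0.13 | 0.17 -0.07 0.88]
[0.20 -0.36 0.14 | 0.17 -0.07 0.88]
[0.18 -0.38 0.14 | 0.17 -0.07 0.88]
[0.15 -0.39 0.14 | 0.17 -0.07 0.88]
```

Request:
arm_command(increments=[{"tx": 0,"ty": -0.5,"tz": 0.12,"rx": 0.17,"ry": -0.07,"rz": 0.88},{"tx": 0,"ty": -0.5,"tz": 0.12,"rx": 0.17,"ry": -0.07,"rz": 0.88},{"tx": 0.1,"ty": -0.5,"tz": 0.13,"rx": 0.17,"ry": -0.07,"rz": 0.88},{"tx": 0.2,"ty": -0.5,"tz": 0.13,"rx": 0.17,"ry": -0.07,"rz": 0.88},{"tx": 0.2,"ty": -0.4,"tz": 0.13,"rx": 0.17,"ry": -0.07,"rz": 0.88},{"tx": 0.2,"ty": -0.4,"tz": 0.14,"rx": 0.17,"ry": -0.07,"rz": 0.88},{"tx": 0.2,"ty": -0.4,"tz": 0.14,"rx": 0.17,"ry": -0.07,"rz": 0.88},{"tx": 0.2,"ty": -0.4,"tz": 0.14,"rx": 0.17,"ry": -0.07,"rz": 0.88}], hand=-0.19)

```text
time: 3.1
tcp_pos: [0.4131, -0.1492, 0.2952]
ee_rot: [[0.226, 0.359, 0.906], [0.452, 0.785, -0.424], [-0.863, 0.505, 0.015]]
ft_force: [-1.1, -0.6, 2.1]
width: 0.0559
```

```bash
python3 - <<'E'
from h import *
R=Rt(np.pi/2-.436,.70)
plan([.42,-.12,.12],R)
from plant import arm; print(np.round(arm.get_state()["joint_pos"],2), np.array(arm.get_state()["ee_rot"]).round(2).tolist())
E
```

```text
t 3.1 tcp [0.4131, -0.1492, 0.2952] F [-1.1, -0.6, 2.1] w 0.0559 n 6 dist 0.1777
[0.92 -0.35 -0.05 | 0.02 0.03 0.35]
[0.91 -0.38 -0.05 | 0.02 0.03 0.35]
[0.90 -0.40 -0.04 | 0.02 0.03 0.35]
[0.89 -0.43 -0.04 | 0.02 0.03 0.35]
[0.88 -0.45 -0.04 | 0.02 0.03 0.35]
[0.86 -0.48 -0.04 | 0.02 0.03 0.35]
[-0.91 -0.32  1.34  2.09 -0.25  1.11  0.1 ] [[0.23, 0.36, 0.91], [0.45, 0.78, -0.42], [-0.86, 0.51, 0.02]]
```

Request:
arm_command(increments=[{"tx": 0.9,"ty": -0.3,"tz": -0.05,"rx": 0.02,"ry": 0.03,"rz": 0.35},{"tx": 0.9,"ty": -0.3,"tz": -0.05,"rx": 0.02,"ry": 0.03,"rz": 0.35},{"tx": 0.9,"ty": -0.4,"tz": -0.04,"rx": 0.02,"ry": 0.03,"rz": 0.35}], hand=-0.19)

```text
time: 3.4
tcp_pos: [0.3999, -0.1207, 0.232]
ee_rot: [[0.263, 0.356, 0.897], [0.487, 0.753, -0.442], [-0.833, 0.553, 0.025]]
ft_force: [0.8, 0.7, 0.3]
width: 0.0559
```

```bash
python3 - <<'E'
from h import *
R=Rt(np.pi/2-.436,.70)
plan([.42,-.10,.10],R)
from plant import arm; print(np.round(arm.get_state()["joint_pos"],2), np.array(arm.get_state()["ee_rot"]).round(2).tolist())
E
```

```text
t 3.4 tcp [0.3999, -0.1207, 0.232] F [0.8, 0.7, 0.3] w 0.0559 n 5 dist 0.1351
[0.84 -0.33 0.04 | -0.01 0.08 0.29]
[0.83 -0.35 0.04 | -0.01 0.08 0.29]
[0.82 -0.37 0.05 | -0.01 0.08 0.29]
[0.81 -0.39 0.05 | -0.01 0.08 0.29]
[0.80 -0.41 0.06 | -0.01 0.08 0.29]
[-1.01 -0.5   1.37  2.24 -0.12  0.92 -0.02] [[0.26, 0.36, 0.9], [0.49, 0.75, -0.44], [-0.83, 0.55, 0.02]]
```

```bash
cat > kin.py <<'E'
import numpy as np
from scipy.spatial.transform import Rotation as Ro
from scipy.optimize import least_squares
lo=np.array([-2.85,-.5,-1.23,.21,-1.02,.16,-2.73]);hi=np.array([2.85,2.14,1.37,2.46,4.16,2.05,2.73])
def fk(q,P):
    h,L1,L2,L3,o1,o7,e1,e2,a1,w=P
    R=Ro.from_euler('Z',q[0]+o1); p=np.array([0,0,h])+R.apply([a1,0,0])
    R=R*Ro.from_euler('YZ',[q[1],q[2]]); p=p+R.apply([e1,0,L1])
    R=R*Ro.from_euler('Y',q[3]); p=p+R.apply([e2,0,L2]); R=R*Ro.from_euler('ZY',[q[4],q[5]]); 
    p=p+R.apply([w,0,L3]); R=R*Ro.from_euler('Z',q[6]+o7)
    # tool x along approach(z)
    M=R.as_matrix(); return p,np.c_[M[:,2],M[:,0]*-1 if 0 else M[:,1],-M[:,0]]
E
python3 - <<'E'
from kin import *
D=[([-1.259,.427,.074,1.607,-.034,1.111,-.067],[.3,.604,.222],[[-.001,-.896,.445],[-.001,.445,.896],[-1,0,-.001]]),
([-.91,-.32,1.34,2.09,-.25,1.11,.1],[.4131,-.1492,.2952],[[.226,.359,.906],[.452,.785,-.424],[-.863,.505,.015]]),
([-1.01,-.5,1.37,2.24,-.12,.92,-.02],[.3999,-.1207,.232],[[.263,.356,.897],[.487,.753,-.442],[-.833,.553,.025]])]
def res(P):
    r=[]
    for q,p,R in D:
        a,M=fk(np.array(q),P); r+=list(10*(a-p)); r+=list((M-np.array(R)).ravel())
    return np.array(r+list(.02*P[6:]))
best=None
for o1 in np.arange(-3,3.2,.8):
  for o7 in np.arange(-3,3.2,.8):
    s=least_squares(res,[.35,.4,.4,.25,o1,o7,0,0,0,0])
    if best is None or s.cost<best.cost: best=s
print(best.cost,best.x.round(3)); print(res(best.x).reshape(-1)[:36].round(3)); np.save("P.npy",best.x)
E
```

```text
4.070216243886999 [ 9.324 11.772  5.385 16.253  1.905  2.825 -5.949  4.037 -6.161 -4.337]
[-2.900e-02  1.600e-02  7.000e-03 -1.000e-03  1.793e+00 -8.880e-01
 -0.000e+00 -8.880e-01 -1.793e+00  0.000e+00 -1.000e-03  3.000e-03
  8.000e-03  7.900e-02  5.000e-03  1.260e-01  1.700e-02 -4.900e-02
 -8.300e-02  1.000e-03 -7.200e-02  3.000e-03 -1.400e-02  1.230e-01
 -1.400e-02 -6.100e-02 -1.200e-02  1.110e-01 -9.000e-03 -3.700e-02
 -7.400e-02  1.500e-02 -4.800e-02  3.000e-03 -1.400e-02  1.190e-01]
```

```bash
cat > kfit.py <<'E'
import numpy as np,itertools
from scipy.spatial.transform import Rotation as Ro
from scipy.optimize import least_squares
D=[([-1.259,.427,.074,1.607,-.034,1.111,-.067],[.3,.604,.222],[[-.001,-.896,.445],[-.001,.445,.896],[-1,0,-.001]]),
([-.91,-.32,1.34,2.09,-.25,1.11,.1],[.4131,-.1492,.2952],[[.226,.359,.906],[.452,.785,-.424],[-.863,.505,.015]]),
([-1.01,-.5,1.37,2.24,-.12,.92,-.02],[.3999,-.1207,.232],[[.263,.356,.897],[.487,.753,-.442],[-.833,.553,.025]])]
def rot(q,s,o):
    q=q*s+o; return Ro.from_euler('ZYZYZYZ',q)
C=np.c_[[0,0,1],[0,1,0],[-1,0,0]]
out=[]
for s in itertools.product([1,-1],repeat=7):
    s=np.array(s)
    if s[1]<0: continue
    for o1 in range(-3,4,1):
     for k5 in (0,np.pi):
      for o7 in range(-3,4,2):
        def f(x):
            o=np.array([x[0],0,0,0,k5,0,x[1]]); return np.concatenate([(rot(np.array(q),s,o).as_matrix()@C-np.array(R)).ravel() for q,_,R in D])
        r=least_squares(f,[o1,o7]); out.append((r.cost,s.tolist(),round(k5,1),r.x.round(2).tolist()))
out.sort(key=lambda a:a[0])
seen=set()
for o in out:
    k=(tuple(o[1]),o[2])
    if k in seen: continue
    seen.add(k); print(o)
    if len(seen)>8: break
E
timeout 500 python3 kfit.py
```

```text
Traceback (most recent call last):
  File "kfit.py", line 19, in <module>
    r=least_squares(f,[o1,o7]); out.append((r.cost,s.tolist(),round(k5,1),r.x.round(2).tolist()))
  File "kfit.py", line 18, in f
    o=np.array([x[0],0,0,0,k5,0,x[1]]); return np.concatenate([(rot(np.array(q),s,o).as_matrix()@C-np.array(R)).ravel() for q,_,R in D])
                                                                ~~~^^^^^^^^^^^^^^^^^
  File "kfit.py", line 8, in rot
    q=q*s+o; return Ro.from_euler('ZYZYZYZ',q)
                    ~~~~~~~~~~~~~^^^^^^^^^^^^^
  File "scipy/spatial/transform/_rotation.pyx", line 1413, in scipy.spatial.transform._rotation.Rotation.from_euler
ValueError: Expected axis specification to be a non-empty string of upto 3 characters, got ZYZYZYZ
```

```bash
sed -i "s/q=q\*s+o; return.*/q=q*s+o; return Ro.from_euler('ZYZ',q[:3])*Ro.from_euler('YZY',q[3:6])*Ro.from_euler('Z',q[6])/" kfit.py; timeout 550 python3 kfit.py
```

```text
(np.float64(7.877579243758913e-05), [-1, 1, -1, 1, -1, -1, -1], 3.1, [0.01, -3.13])
(np.float64(7.877579243759002e-05), [-1, 1, -1, 1, -1, 1, -1], 0, [0.01, 0.01])
(np.float64(0.05849453686277273), [-1, 1, -1, 1, -1, -1, 1], 3.1, [6.26, 3.12])
(np.float64(0.05849453686277281), [-1, 1, -1, 1, -1, 1, 1], 0, [-0.02, -0.03])
(np.float64(0.10504839998428381), [1, 1, -1, 1, -1, -1, 1], 3.1, [-4.28, -3.27])
(np.float64(0.10504839998428402), [1, 1, -1, 1, -1, 1, 1], 0, [2.01, -0.13])
(np.float64(0.2408193970576388), [-1, 1, -1, 1, 1, 1, 1], 0, [0.13, 0.25])
(np.float64(0.24081939707778993), [-1, 1, -1, 1, 1, -1, 1], 3.1, [0.13, -2.89])
(np.float64(0.24552006341256022), [-1, 1, -1, 1, 1, -1, -1], 3.1, [0.12, 3.39])
```

```bash
cat > kin.py <<'E'
import numpy as np,json,os
from scipy.spatial.transform import Rotation as Ro
from scipy.optimize import least_squares
lo=np.array([-2.85,-.5,-1.23,.21,-1.02,.16,-2.73]);hi=np.array([2.85,2.14,1.37,2.46,4.16,2.05,2.73])
sg=np.array([-1,1,-1,1,-1,1,-1]); C=np.c_[[0,0,1],[0,1,0],[-1,0,0]]
def chain(q):
    q=np.asarray(q)*sg; ax='zyzyzyz'; R=np.eye(3); out=[]
    for a,t in zip(ax,q):
        c,s=np.cos(t),np.sin(t)
        R=R@(np.array([[c,-s,0],[s,c,0],[0,0,1]]) if a=='z' else np.array([[c,0,s],[0,1,0],[-s,0,c]])); out.append(R)
    return out
# offsets: base z; shoulder lateral y(after R1), upper arm (R3) xyz, forearm (R5) xyz, wrist (R6/7) xyz
def rowmat(q):
    Rs=chain(q); return np.hstack([np.array([[0],[0],[1.]]),Rs[0][:,1:2],Rs[1][:,1:3],Rs[2][:,:2],Rs[3],Rs[4][:,:2],Rs[5],Rs[6][:,2:3]*0+Rs[6][:,:1]*0])
def fit(D,prior,lam):
    A=[];b=[]
    for q,p in D: A.append(rowmat(q)); b.append(p)
    A=np.vstack(A);b=np.hstack(b); n=A.shape[1]
    x=np.linalg.lstsq(np.vstack([A,np.diag(lam)]),np.r_[b,np.array(lam)*prior],rcond=None)[0]
    return x,A@x-b
def fk(q,X): return rowmat(q)@X,chain(q)[6]@C
def ik(p,R,X,q0,n=40,seed=0):
    rng=np.random.default_rng(seed); best=None
    for i in range(n):
        q=np.clip(q0,lo+.01,hi-.01) if i==0 else rng.uniform(lo,hi)
        f=lambda q:(lambda a:np.r_[10*(a[0]-p),(a[1]-R).ravel()])(fk(q,X))
        s=least_squares(f,q,bounds=(lo,hi),max_nfev=60)
        m=np.min(np.minimum(s.x-lo,hi-s.x))
        if s.cost<1e-5 and (best is None or m>best[0]): best=(m,s.x)
    return best
E
python3 - <<'E'
from kin import *
from plant import arm
s=arm.get_state()
D=[([-1.259,.427,.074,1.607,-.034,1.111,-.067],[.3,.604,.222]),
([-.91,-.32,1.34,2.09,-.25,1.11,.1],[.4131,-.1492,.2952]),(s["joint_pos"],s["tcp_pos"])]
# columns: h, y1, y2, z2, x3,y3, x4,y4,z4, x5,y5, x6,y6,z6
prior=np.array([.35,0,0,.4,0,0,0,0,.4,0,0,0.05,0,.3,0])
lam=np.array([.01,.05,.05,.01,.05,.05,.05,.05,.01,.05,.05,.03,.05,.01,.1])
x,r=fit(D,prior,lam); print(x.round(3),r.round(4))
json.dump([[list(map(float,q)),list(map(float,p))] for q,p in D],open("D.json","w"))
E
```

```text
[ 0.298 -0.009 -0.009  0.54   0.012 -0.007 -0.004 -0.007  0.491 -0.005
 -0.015  0.006 -0.015  0.351  0.   ] [-0.     -0.      0.      0.0001 -0.0001  0.0001 -0.      0.0001 -0.0001]
```

```bash
cat > test.py <<'E'
from kin import *; from h import Rt
D=json.load(open("D.json"))
prior=np.array([.35,0,0,.4,0,0,0,0,.4,0,0,0.05,0,.3,0])
lam=np.array([.01,.05,.05,.01,.05,.05,.05,.05,.01,.05,.05,.03,.05,.01,.1])
X,_=fit(D,prior,lam)
def chk(tag,tip,head,t,flip=1):
    R=Rt(head,t,flip); p=np.array(tip)-.017*R[:,0]
    b=ik(p,R,X,np.array(D[-1][0]),25)
    print(tag,np.round(tip,3),round(head,2),t, None if b is None else (round(b[0],2),b[1].round(2)))
print("down"); chk("min",[.425,0,.1],np.pi/2,0)
for ps in (0,.2,.436):
  for t in (.4,.55,.7):
    chk("Lpush start",[.457-np.sin(ps)*.08,.011-np.cos(ps)*.08,.013],np.pi/2-ps,t)
    chk("Lpush end",[.43-np.sin(ps)*.03,.15-np.cos(ps)*.03,.013],np.pi/2-ps,t)
for ps in (-.3,0,.3,):
  for t in (.4,.6):
    chk("Rpush start",[.457-np.sin(ps)*.08,.011+np.cos(ps)*.08,.013],-np.pi/2+ps,t,-1)
    chk("Rpush end",[.457-np.sin(ps)*.03,-.16+np.cos(ps)*.03,.013],-np.pi/2+ps,t,-1)
E
python3 test.py
```

```text
down
min [0.425 0.    0.1  ] 1.57 0 (np.float64(0.21), array([ 0.62,  0.22, -0.84,  2.25,  0.24,  0.75, -0.38]))
Lpush start [ 0.457 -0.069  0.013] 1.57 0.4 (np.float64(0.34), array([ 0.2 ,  0.48,  0.14,  2.12, -0.64,  0.8 ,  0.84]))
Lpush end [0.43  0.12  0.013] 1.57 0.4 (np.float64(0.19), array([-0.03,  0.39, -0.05,  2.27, -0.74,  0.58,  0.57]))
Lpush start [ 0.457 -0.069  0.013] 1.57 0.55 (np.float64(0.39), array([ 0.78,  0.57, -0.45,  2.07, -0.39,  0.79,  0.67]))
Lpush end [0.43  0.12  0.013] 1.57 0.55 (np.float64(0.21), array([ 0.55,  0.5 , -0.59,  2.25, -0.56,  0.54,  0.51]))
Lpush start [ 0.457 -0.069  0.013] 1.57 0.7 (np.float64(0.45), array([ 0.81,  0.65, -0.41,  2.01, -0.49,  0.91,  0.82]))
Lpush end [0.43  0.12  0.013] 1.57 0.7 (np.float64(0.23), array([ 0.59,  0.58, -0.52,  2.23, -0.74,  0.64,  0.79]))
Lpush start [ 0.441 -0.067  0.013] 1.37 0.4 (np.float64(0.25), array([ 0.73,  0.45, -0.46,  2.21, -0.37,  0.6 ,  0.42]))
Lpush end [0.424 0.121 0.013] 1.37 0.4 (np.float64(0.12), array([ 0.13,  0.36, -0.25,  2.34, -0.74,  0.45,  0.38]))
Lpush start [ 0.441 -0.067  0.013] 1.
[... 1885 characters left out ...]
57 0.091 0.013] -1.57 0.6 (np.float64(0.38), array([-1.38,  0.87,  0.92,  2.08, -0.21,  0.82, -0.38]))
Rpush end [ 0.457 -0.13   0.013] -1.57 0.6 (np.float64(0.21), array([-1.15,  0.97,  1.12,  2.25, -0.5 ,  0.55,  0.25]))
Rpush start [0.433 0.087 0.013] -1.27 0.4 (np.float64(0.18), array([-1.42,  0.67,  0.94,  2.28, -0.27,  0.55, -0.02]))
Rpush end [ 0.448 -0.131  0.013] -1.27 0.4 (np.float64(0.11), array([-1.04,  0.74,  1.12,  2.35, -0.72,  0.4 ,  0.89]))
Rpush start [0.433 0.087 0.013] -1.27 0.6 (np.float64(0.21), array([-1.54,  0.83,  0.96,  2.25, -0.17,  0.6 , -0.23]))
Rpush end [ 0.448 -0.131  0.013] -1.27 0.6 (np.float64(0.07), array([-1.22,  0.94,  1.16,  2.39, -0.79,  0.34,  0.77]))
```

```bash
cat >> h.py <<'E'
def log():
    import json
    from plant import arm
    s=arm.get_state(); D=json.load(open("D.json")); D.append([list(map(float,s["joint_pos"])),list(map(float,s["tcp_pos"]))]); json.dump(D,open("D.json","w")); print("q",np.round(s["joint_pos"],2).tolist())
E
python3 - <<'E'
from h import *
Rd=Rt(np.pi/2,0)
plan([.48,-.12,.36],Rd)
E
```

```text
t 3.4 tcp [0.3999, -0.1207, 0.232] F [0.8, 0.7, 0.3] w 0.0559 n 10 dist 0.151
[-0.28 0.33 0.25 | -0.55 0.20 -0.71]
[-0.31 0.30 0.26 | -0.55 0.20 -0.71]
[-0.33 0.28 0.27 | -0.55 0.20 -0.71]
[-0.35 0.24 0.27 | -0.55 0.20 -0.71]
[-0.36 0.21 0.28 | -0.55 0.20 -0.71]
[-0.38 0.18 0.28 | -0.55 0.20 -0.71]
[-0.39 0.14 0.28 | -0.55 0.20 -0.71]
[-0.40 0.11 0.28 | -0.55 0.20 -0.71]
```

Request:
arm_command(increments=[{"tx": -0.3,"ty": 0.33,"tz": 0.25,"rx": -0.55,"ry": 0.2,"rz": -0.7},{"tx": -0.3,"ty": 0.3,"tz": 0.26,"rx": -0.55,"ry": 0.2,"rz": -0.7},{"tx": -0.33,"ty": 0.28,"tz": 0.27,"rx": -0.55,"ry": 0.2,"rz": -0.7},{"tx": -0.35,"ty": 0.24,"tz": 0.27,"rx": -0.55,"ry": 0.2,"rz": -0.7}], hand=-0.19)

```text
time: 3.8
tcp_pos: [0.4255, -0.1231, 0.2789]
ee_rot: [[0.127, 0.246, 0.961], [0.325, 0.905, -0.275], [-0.937, 0.347, 0.036]]
ft_force: [0.1, -1.0, -0.6]
width: 0.0558
```

```bash
python3 - <<'E'
from h import *
Rd=Rt(np.pi/2,0)
log();plan([.48,-.12,.36],Rd)
E
```

```text
q [-1.05, -0.33, 1.27, 2.09, -0.04, 1.09, -0.04]
t 3.8 tcp [0.4255, -0.1231, 0.2789] F [0.1, -1.0, -0.6] w 0.0558 n 6 dist 0.0978
[-0.38 0.25 0.30 | -0.56 0.18 -0.72]
[-0.40 0.21 0.31 | -0.56 0.18 -0.72]
[-0.41 0.17 0.31 | -0.56 0.18 -0.72]
[-0.42 0.13 0.31 | -0.56 0.18 -0.72]
[-0.44 0.10 0.31 | -0.56 0.18 -0.72]
[-0.44 0.06 0.31 | -0.56 0.18 -0.72]
```

```bash
cat > sim.py <<'E'
from kin import *; from h import Rt
D=json.load(open("D.json"))
prior=np.array([.35,0,0,.4,0,0,0,0,.4,0,0,0.05,0,.3,0])
lam=np.array([.01,.05,.05,.01,.05,.05,.05,.05,.01,.05,.05,.03,.05,.01,.1])*.2
X,r=fit(D,prior,lam)
def jac(q):
    p0,R0=fk(q,X); J=np.zeros((6,7))
    for i in range(7):
        d=q.copy(); d[i]+=1e-5; p,R=fk(d,X); J[:3,i]=(p-p0)/1e-5; J[3:,i]=Ro.from_matrix(R@R0.T).as_rotvec()/1e-5
    return p0,R0,J
def go(q,p,R,step=.01,rot=.03,W=np.ones(7)):
    q=np.array(q,float); p=np.array(p)
    for k in range(400):
        a,Rc,J=jac(q); e=p-a; w=Ro.from_matrix(R@Rc.T).as_rotvec()
        n=max(np.linalg.norm(e)/step,np.linalg.norm(w)/rot)
        if n<.02: break
        f=min(1,1/n); Wi=np.diag(1/W); dx=np.r_[e,w]*f
        free=np.ones(7,bool)
        for _ in range(4):
            Jf=J[:,free]; Wf=Wi[np.ix_(free,free)]
            dq=np.zeros(7); dq[free]=Wf@Jf.T@np.linalg.solve(Jf@Wf@Jf.T+1e-6*np.eye(6),dx)
            bad=free&(((q+dq)>hi)|((q+dq)<lo))
            if not bad.any(): break
            free&=~bad
        q=np.clip(q+dq,lo,hi)
    return q,np.linalg.norm(p-fk(q,X)[0])
E
python3 - <<'E'
from sim import *
print(X.round(3),abs(r).max().round(4))
q=np.array(D[0][0])
def Rm(m): return np.array(m)
W=[([.3328,.4324,.2824],[[-.005,-.762,.647],[-.007,.647,.762],[-1,-.001,-.009]]),([.3842,.201,.3427],[[-.006,-.293,.956],[-.008,.956,.293],[-1,-.006,-.008]]),([.4205,-.0386,.3443],[[-.006,.291,.957],[-.007,.957,-.291],[-1,-.008,-.004]]),([.4131,-.1492,.2952],[[.226,.359,.906],[.452,.785,-.424],[-.863,.505,.015]])]
for p,R in W:
    U,_,V=np.linalg.svd(np.array(R)); q,e=go(q,p,U@V); print(q.round(2),e.round(4))
print("actual",np.round(D[1][0],2))
E
```

```text
[ 0.293 -0.011 -0.011  0.548  0.002 -0.013  0.007 -0.013  0.483 -0.011
 -0.008 -0.009 -0.008  0.359  0.   ] 0.0007
[-1.17  0.17  0.16  1.83 -0.03  1.16 -0.14] 0.0
[-0.99 -0.1   0.34  1.96  0.04  1.28 -0.37] 0.0
[-0.73 -0.17  0.59  1.99  0.1   1.3  -0.47] 0.0
[-0.88 -0.23  1.37  2.08 -0.34  1.14  0.2 ] 0.0001
actual [-0.91 -0.32  1.34  2.09 -0.25  1.11  0.1 ]
```

```bash
cat > search.py <<'E'
from sim import *
import sys
q0=np.array(D[-1][0]); rng=np.random.default_rng(int(sys.argv[1])); best=[]
ps,t=.436,.70
def tcp(tip,R): return np.array(tip)-.017*R[:,0]
import time; T0=time.time()
while time.time()-T0<240:
    wps=[]; q=q0; ok=True
    n=rng.integers(1,3)
    for i in range(n):
        rad=rng.uniform(.5,.85); th=rng.uniform(-1.3,.3); z=rng.uniform(.36,.5); yaw=th+rng.uniform(-1.5,1.5)
        R=Rt(np.pi/2+yaw,0); p=[rad*np.cos(th),rad*np.sin(th),z]
        q,e=go(q,p,R,.03,.09); wps.append((np.round(p,2).tolist(),round(yaw,2),q.round(2).tolist()))
        if e>.003: ok=False;break
    if not ok: continue
    ps=rng.choice([.3,.36,.436]); t=rng.choice([.5,.6,.7])
    R=Rt(np.pi/2-ps,t); m=[]
    d=np.array([np.sin(ps),np.cos(ps),0])
    for tip in ([.457-d[0]*.09,.011-d[1]*.09,.25],[.457-d[0]*.09,.011-d[1]*.09,.013],[.457-d[0]*.03,.011-d[1]*.03,.013],[.43-d[0]*.03,.15-d[1]*.03,.013]):
        q,e=go(q,tcp(tip,R),R,.02,.06); m.append(np.min(np.minimum(q-lo,hi-q)))
        if e>.003: ok=False;break
    if ok: best.append((min(m),ps,t,wps,np.round(m,2).tolist(),q.round(2).tolist()))
best.sort(key=lambda a:-a[0])
for b in best[:4]: print(b)
print(len(best))
E
for i in 1 2 3 4; do OMP_NUM_THREADS=1 python3 search.py $i > s$i.txt & done; wait; cat s?.txt; nproc
```

```text
(np.float64(0.013683252479280927), np.float64(0.36), np.float64(0.6), [([0.56, -0.3, 0.49], -1.3, [-0.41, 0.53, 1.36, 1.29, -0.52, 1.71, -0.46]), ([0.65, -0.38, 0.47], -0.95, [-0.06, 0.69, 1.1, 0.98, -0.61, 1.76, -0.14])], [0.31, 0.02, 0.02, 0.01], [0.71, 0.51, -0.79, 2.42, -1.01, 0.25, 0.63])
(np.float64(0.011226388303317014), np.float64(0.436), np.float64(0.5), [([0.56, 0.09, 0.5], 0.8, [-1.24, 0.25, 1.24, 1.44, -0.24, 1.61, 0.77]), ([0.52, -0.61, 0.45], 0.41, [0.4, 0.76, 1.0, 0.83, -0.63, 1.78, 1.51])], [0.25, 0.01, 0.01, 0.01], [0.51, 0.41, -0.68, 2.44, -1.01, 0.21, 0.45])
(np.float64(0.008457158737300796), np.float64(0.3), np.float64(0.5), [([0.18, -0.51, 0.38], -2.15, [0.04, 0.25, 1.3, 1.7, -0.24, 1.38, -0.77]), ([0.58, -0.38, 0.49], 0.78, [0.12, 0.4, 0.59, 1.14, -0.22, 1.66, 1.43])], [0.36, 0.01, 0.01, 0.01], [0.31, 0.39, -0.42, 2.39, -1.01, 0.36, 0.59])
(np.float64(0.008455086113849042), np.float64(0.3), np.float64(0.5), [([0.73, 0.04, 0.49], -1.38, [-0.68, 0.69, 1.22, 0.99, -0.67, 1.81, -1.11]), ([0.41, -0.36, 0.37], -0.43, [-0.44, 0.2, 1.23, 1.73, -0.19, 1.35, 0.4])], [0.25
[... 2739 characters left out ...]
.88, 0.03, 0.63, 1.74, -0.02, 1.38, -1.38]), ([0.5, 0.04, 0.48], 0.82, [-0.86, -0.02, 0.65, 1.6, 0.01, 1.56, 0.61])], [0.18, 0.01, 0.02, 0.01], [0.9, 0.63, -0.92, 2.43, -1.01, 0.22, 0.75])
(np.float64(0.004688927468217141), np.float64(0.3), np.float64(0.7), [([0.63, 0.13, 0.37], -0.13, [-1.08, 0.52, 1.19, 1.49, -0.48, 1.46, -0.0])], [0.14, 0.0, 0.0, 0.0], [0.81, 0.59, -0.81, 2.39, -1.02, 0.32, 0.8])
(np.float64(0.004124324156903336), np.float64(0.436), np.float64(0.5), [([0.51, -0.19, 0.48], -0.24, [-0.86, 0.23, 1.37, 1.51, -0.22, 1.58, 0.25]), ([0.73, -0.0, 0.46], 0.97, [-0.54, 0.56, 0.84, 1.08, -0.41, 1.66, 1.15])], [0.27, 0.01, 0.01, 0.0], [0.5, 0.41, -0.67, 2.44, -1.02, 0.21, 0.45])
12
4
```

```bash
cat > tr.py <<'E'
from sim import *
def trace(q,segs,step=.02,rot=.06,verbose=True):
    for p,R in segs:
        a,Rc=fk(q,X); n=6
        w=Ro.from_matrix(R@Rc.T).as_rotvec()
        for i in range(1,n+1):
            q,e=go(q,a+(np.array(p)-a)*i/n,Ro.from_rotvec(w*i/n).as_matrix()@Rc,step,rot)
            if verbose: print(i,np.round(a+(np.array(p)-a)*i/n,3),q.round(2),round(e,4))
        print("--")
    return q
E
python3 - <<'E'
from tr import *
q=np.array(D[-1][0])
ps,t=.3,.7;R=Rt(np.pi/2-ps,t);d=np.array([np.sin(ps),np.cos(ps),0])
f=lambda c,s,z:np.array([c[0],c[1],z])-d*s-.017*R[:,0]
trace(q,[([.63,.13,.40],Rt(np.pi/2-.13,0)),(f([.457,.011],.09,.25),R),(f([.457,.011],.09,.013),R),(f([.457,.011],.03,.013),R),(f([.43,.15],.03,.013),R)])
E
```

```text
1 [ 0.459 -0.081  0.299] [-1.13 -0.24  1.25  2.03 -0.07  1.11 -0.1 ] 0.0
2 [ 0.493 -0.039  0.319] [-1.25 -0.12  1.31  1.96 -0.13  1.15 -0.11] 0.0
3 [0.527 0.003 0.34 ] [-1.23  0.15  1.36  1.85 -0.34  1.24  0.04] 0.0
4 [0.562 0.046 0.36 ] [-1.17  0.27  1.28  1.74 -0.39  1.31  0.02] 0.0
5 [0.596 0.088 0.38 ] [-1.12  0.38  1.22  1.6  -0.42  1.4  -0.01] 0.0
6 [0.63 0.13 0.4 ] [-1.07  0.48  1.17  1.45 -0.44  1.5  -0.05] 0.0
--
1 [0.596 0.094 0.377] [-1.1   0.36  1.2   1.62 -0.46  1.39  0.  ] 0.0
2 [0.562 0.058 0.354] [-1.11  0.25  1.24  1.76 -0.48  1.3   0.07] 0.0
3 [0.529 0.022 0.332] [-1.07  0.14  1.26  1.89 -0.52  1.23  0.16] 0.0
4 [ 0.495 -0.014  0.309] [-0.96  0.1   1.27  1.99 -0.6   1.22  0.32] 0.0
5 [ 0.461 -0.05   0.286] [-0.73  0.16  1.25  2.06 -0.75  1.29  0.57] 0.0
6 [ 0.427 -0.085  0.263] [-0.43  0.28  1.17  2.1  -0.88  1.43  0.83] 0.0
--
1 [ 0.427 -0.085  0.224] [-0.35  0.37  1.11  2.14 -0.94  1.41  0.94] 0.0
2 [ 0.427 -0.085  0.184] [-0.28  0.45  1.05  2.17 -1.01  1.39  1.04] 0.0
3 [ 0.427 -0.085  0.145] [-0.09  0.44  0.79  2.19 -1.01  1.26  1.05] 0.0
4 [ 0.427 -0.085  0.105
[... 383 characters left out ...]
 0.55 -0.01  2.22 -1.01  0.83  1.07] 0.0002
4 [ 0.439 -0.047  0.026] [ 0.52  0.54 -0.06  2.23 -1.01  0.81  1.05] 0.0002
5 [ 0.442 -0.038  0.026] [ 0.53  0.54 -0.1   2.23 -1.01  0.78  1.03] 0.0002
6 [ 0.445 -0.028  0.026] [ 0.55  0.54 -0.14  2.24 -1.01  0.76  1.01] 0.0002
--
1 [ 0.44  -0.005  0.026] [ 0.59  0.53 -0.24  2.27 -1.02  0.7   0.99] 0.0
2 [0.436 0.018 0.026] [ 0.64  0.53 -0.36  2.3  -1.02  0.63  0.95] 0.0
3 [0.431 0.041 0.026] [ 0.69  0.54 -0.48  2.32 -1.02  0.55  0.92] 0.0
4 [0.427 0.065 0.026] [ 0.74  0.55 -0.59  2.35 -1.02  0.48  0.88] 0.0
5 [0.422 0.088 0.026] [ 0.78  0.57 -0.7   2.37 -1.02  0.4   0.84] 0.0
6 [0.418 0.111 0.026] [ 0.81  0.59 -0.8   2.39 -1.02  0.32  0.8 ] 0.0
--
```

```bash
python3 - <<'E'
from h import *
plan([.63,.13,.40],Rt(np.pi/2-.13,0),step=.03,show=12)
E
```

```text
t 3.8 tcp [0.4255, -0.1231, 0.2789] F [0.1, -1.0, -0.6] w 0.0558 n 12 dist 0.3472
[-0.01 0.89 0.36 | -0.15 0.06 -0.37]
[-0.04 0.89 0.37 | -0.15 0.06 -0.37]
[-0.07 0.88 0.39 | -0.15 0.06 -0.37]
[-0.10 0.87 0.39 | -0.15 0.06 -0.37]
[-0.13 0.87 0.40 | -0.15 0.06 -0.37]
[-0.15 0.86 0.41 | -0.15 0.06 -0.37]
[-0.18 0.85 0.42 | -0.15 0.06 -0.37]
[-0.21 0.84 0.43 | -0.15 0.06 -0.37]
[-0.23 0.83 0.44 | -0.15 0.06 -0.37]
[-0.26 0.81 0.45 | -0.15 0.06 -0.37]
[-0.29 0.80 0.46 | -0.15 0.06 -0.37]
[-0.31 0.79 0.46 | -0.15 0.06 -0.37]
```

Request:
arm_command(increments=[{"tx": -0.2,"ty": 0.8,"tz": 0.36,"rx": -0.15,"ry": 0.06,"rz": -0.37},{"tx": -0.2,"ty": 0.85,"tz": 0.37,"rx": -0.15,"ry": 0.06,"rz": -0.37},{"tx": -0.2,"ty": 0.88,"tz": 0.39,"rx": -0.15,"ry": 0.06,"rz": -0.37},{"tx": -0.2,"ty": 0.87,"tz": 0.39,"rx": -0.15,"ry": 0.06,"rz": -0.37},{"tx": -0.15,"ty": 0.87,"tz": 0.4,"rx": -0.15,"ry": 0.06,"rz": -0.37},{"tx": -0.15,"ty": 0.86,"tz": 0.41,"rx": -0.15,"ry": 0.06,"rz": -0.37},{"tx": -0.2,"ty": 0.85,"tz": 0.42,"rx": -0.15,"ry": 0.06,"rz": -0.37},{"tx": -0.2,"ty": 0.84,"tz": 0.43,"rx": -0.15,"ry": 0.06,"rz": -0.37}], hand=-0.19)

```text
time: 4.6
tcp_pos: [0.5616, 0.031, 0.3776]
ee_rot: [[0.038, 0.192, 0.981], [0.103, 0.975, -0.195], [-0.994, 0.109, 0.017]]
ft_force: [-0.0, -0.6, -0.0]
width: 0.0561
```

```bash
python3 - <<'E'
from h import *
log();plan([.63,.13,.40],Rt(np.pi/2-.13,0),step=.03,show=12)
E
```

```text
q [-1.15, 0.23, 1.26, 1.73, -0.33, 1.33, -0.02]
t 4.6 tcp [0.5616, 0.031, 0.3776] F [-0.0, -0.6, -0.0] w 0.0561 n 5 dist 0.1223
[-0.06 0.75 0.32 | -0.16 0.05 -0.27]
[-0.08 0.74 0.33 | -0.16 0.05 -0.27]
[-0.10 0.74 0.34 | -0.16 0.05 -0.27]
[-0.11 0.73 0.35 | -0.16 0.05 -0.27]
[-0.13 0.72 0.36 | -0.16 0.05 -0.27]
```

```bash
python3 - <<'E'
from tr import *
print(abs(r).max())
q=np.array(D[-1][0])
for ps,t,z in ((.3,.7,.29),(.36,.65,.29)):
    R=Rt(np.pi/2-ps,t);d=np.array([np.sin(ps),np.cos(ps),0])
    f=lambda c,s,z:np.array([c[0],c[1],z])-d*s-.017*R[:,0]
    trace(q,[(f([.457,.011],.09,z),R),(f([.457,.011],.09,.013),R),(f([.457,.011],.03,.013),R),(f([.43,.15],.03,.013),R)])
E
```

```text
0.0015770342689386818
1 [0.539 0.011 0.364] [-1.17  0.12  1.29  1.81 -0.34  1.28  0.  ] 0.0
2 [ 0.516 -0.008  0.352] [-1.18  0.01  1.32  1.88 -0.33  1.23  0.02] 0.0
3 [ 0.494 -0.027  0.34 ] [-1.16 -0.1   1.33  1.95 -0.33  1.19  0.04] 0.0
4 [ 0.472 -0.047  0.328] [-1.14 -0.19  1.36  2.01 -0.34  1.16  0.09] 0.0
5 [ 0.449 -0.066  0.315] [-1.19 -0.49  1.32  2.06 -0.13  1.11 -0.1 ] 0.0
6 [ 0.427 -0.085  0.303] [-1.09 -0.49  1.36  2.1  -0.24  1.12  0.05] 0.0089
--
1 [ 0.422 -0.081  0.261] [-1.08 -0.49  1.36  2.18 -0.24  1.05  0.08] 0.0259
2 [ 0.423 -0.082  0.214] [-1.07 -0.49  1.36  2.25 -0.25  0.98  0.11] 0.0538
3 [ 0.424 -0.083  0.167] [-1.06 -0.49  1.36  2.31 -0.25  0.92  0.13] 0.0836
4 [ 0.425 -0.084  0.12 ] [-1.06 -0.49  1.36  2.37 -0.25  0.86  0.14] 0.1149
5 [ 0.426 -0.085  0.073] [-1.06 -0.49  1.36  2.42 -0.26  0.8   0.15] 0.1477
6 [ 0.427 -0.085  0.026] [-1.06 -0.49  1.36  2.46 -0.26  0.76  0.16] 0.182
--
1 [ 0.359 -0.017  0.146] [-1.08 -0.49  1.36  2.46 -0.26  0.74  0.14] 0.0285
2 [ 0.376 -0.019  0.122] [-1.11 -0.49  1.36  2.46 -0.26  0.73  0.13] 0.0571
3 [ 0.393 -0.021  0.098] [-
[... 1818 characters left out ...]
46 -0.21  0.68  0.  ] 0.0791
4 [ 0.412 -0.026  0.072] [-1.15 -0.49  1.35  2.46 -0.21  0.67 -0.02] 0.1057
5 [ 0.427 -0.026  0.05 ] [-1.17 -0.49  1.35  2.46 -0.21  0.66 -0.03] 0.1324
6 [ 0.443 -0.027  0.027] [-1.19 -0.49  1.35  2.46 -0.21  0.65 -0.05] 0.1592
--
1 [0.382 0.03  0.142] [-1.24 -0.49  1.35  2.46 -0.21  0.62 -0.09] 0.0231
2 [0.389 0.047 0.119] [-1.29 -0.49  1.35  2.46 -0.2   0.6  -0.14] 0.0462
3 [0.395 0.063 0.096] [-1.34 -0.49  1.35  2.46 -0.19  0.57 -0.18] 0.0694
4 [0.402 0.08  0.073] [-1.39 -0.49  1.35  2.46 -0.18  0.55 -0.23] 0.0926
5 [0.409 0.096 0.05 ] [-1.44 -0.49  1.35  2.46 -0.17  0.52 -0.28] 0.1159
6 [0.416 0.112 0.027] [-1.49 -0.49  1.35  2.46 -0.16  0.5  -0.33] 0.1394
--
```

```bash
cat > search2.py <<'E'
from sim import *
import sys,time
q0=np.array(D[-1][0]); rng=np.random.default_rng(int(sys.argv[1])); best=[]
T0=time.time(); ps,t=.33,.68
R=Rt(np.pi/2-ps,t);d=np.array([np.sin(ps),np.cos(ps),0])
f=lambda c,s,z:np.array([c[0],c[1],z])-d*s-.017*R[:,0]
def rnd():
    rad=rng.uniform(.5,.9); th=rng.uniform(-1.5,.2); z=rng.uniform(.36,.5)
    h=rng.uniform(-np.pi,np.pi)*.6+np.pi/2+th; tt=rng.choice([0,.4,.8])
    return np.array([rad*np.cos(th),rad*np.sin(th),z]),h,tt
while time.time()-T0<300:
    q=q0; L=0; wps=[]; ok=True; mm=[]
    a0=fk(q0,X)
    for i in range(rng.integers(1,4)):
        p,h,tt=rnd(); R1=Rt(h,tt); a,Ra=fk(q,X)
        L+=max(np.linalg.norm(p-a)/.3,np.linalg.norm(Ro.from_matrix(R1@Ra.T).as_rotvec())/.8)
        q,e=go(q,p,R1,.03,.09)
        if e>.003 or np.linalg.norm(fk(q,X)[1]-R1)>.02: ok=False;break
        wps.append((p.round(2).tolist(),round(h,2),tt,q.round(2).tolist()))
    if not ok or L>10: continue
    wq=[]
    for c,s,z in (([.457,.011],.09,.30),([.457,.011],.09,.013),([.457,.011],.03,.013),([.43,.15],.03,.013)):
        q,e=go(q,f(c,s,z),R,.02,.06); wq.append(q)
        if e>.003 or np.linalg.norm(fk(q,X)[1]-R)>.02: ok=False;break
    if not ok: continue
    m=np.array([np.minimum(x-lo,hi-x) for x in wq]); sc=np.clip(m,0,.3).sum()-.15*L
    best.append((sc,L,wps,[x.round(2).tolist() for x in wq]))
best.sort(key=lambda a:-a[0])
for b in best[:2]: print(round(b[0],2),round(b[1],1)); [print("  ",x) for x in b[2]]; [print("     ",x) for x in b[3]]
print(len(best))
E
for i in 1 2 3 4; do OMP_NUM_THREADS=1 python3 search2.py $i > s$i.txt & done; wait; cat s?.txt
```

```text
6.78 0.8
   ([0.76, -0.12, 0.37], 0.97, np.float64(0.4), [-0.37, 0.61, 1.01, 1.36, -0.92, 1.46, 0.07])
      [-0.49, 0.04, 1.09, 2.08, -0.71, 1.33, 0.56]
      [0.49, 0.54, 0.07, 2.24, -1.02, 0.85, 1.1]
      [0.57, 0.52, -0.19, 2.26, -1.02, 0.71, 0.98]
      [0.81, 0.58, -0.82, 2.4, -1.02, 0.29, 0.76]
6.75 1.2
   ([0.71, -0.29, 0.36], 1.23, np.float64(0.8), [0.36, 0.69, 0.46, 1.17, -1.01, 1.72, 0.49])
      [0.08, 0.04, 0.48, 2.06, -0.71, 1.3, 0.52]
      [0.49, 0.54, 0.06, 2.24, -1.01, 0.85, 1.09]
      [0.57, 0.52, -0.19, 2.26, -1.01, 0.7, 0.97]
      [0.81, 0.58, -0.82, 2.4, -1.02, 0.29, 0.76]
90
7.23 3.2
   ([0.56, -0.27, 0.4], 2.66, np.float64(0.4), [-0.07, 0.59, 0.8, 1.22, -0.34, 1.88, 1.76])
   ([0.22, -0.48, 0.44], 1.45, np.float64(0.8), [1.63, 0.57, -0.66, 1.24, -0.2, 2.05, 0.77])
      [1.39, 0.14, -0.9, 2.0, -0.6, 1.24, 0.41]
      [1.19, 0.66, -0.77, 2.21, -0.41, 0.6, 0.53]
      [1.1, 0.66, -0.82, 2.24, -0.46, 0.5, 0.47]
      [0.94, 0.66, -0.99, 2.4, -0.62, 0.21, 0.38]
6.83 4.9
   ([0.12, -0.51, 0.38], -1.11, np.float64(0.8), [1.43, -0.32, -0.1, 2.28, -0.45, 0.43, -1.0
[... 998 characters left out ...]
68, 0.14])
   ([0.75, -0.28, 0.44], 1.66, np.float64(0.8), [0.73, 0.98, -0.85, 0.5, -0.12, 2.05, 0.14])
      [1.51, 0.17, -1.04, 1.99, -0.56, 1.22, 0.38]
      [1.24, 0.69, -0.84, 2.2, -0.32, 0.58, 0.45]
      [1.15, 0.69, -0.88, 2.24, -0.36, 0.49, 0.38]
      [0.97, 0.68, -1.02, 2.4, -0.5, 0.2, 0.27]
7.07 4.4
   ([0.31, -0.4, 0.49], -0.61, np.float64(0.8), [0.51, -0.48, 0.26, 2.11, -0.02, 0.71, -1.37])
   ([0.8, -0.16, 0.39], -0.21, np.float64(0.8), [0.32, 0.2, -0.27, 1.78, 0.4, 0.39, -2.02])
      [1.36, 0.13, -0.87, 2.0, -0.6, 1.24, 0.41]
      [1.17, 0.65, -0.75, 2.21, -0.43, 0.6, 0.55]
      [1.08, 0.65, -0.8, 2.24, -0.48, 0.5, 0.49]
      [0.94, 0.66, -0.98, 2.4, -0.65, 0.21, 0.41]
71
```

```bash
python3 - <<'E'
from tr import *
from h import plan
q=np.array(D[-1][0]); R1=Rt(1.95,.8)
q=trace(q,[([.58,-.25,.43],R1)])
plan([.58,-.25,.43],R1,.03,.08,12)
E
```

```text
1 [ 0.564 -0.016  0.386] [-0.89  0.26  1.17  1.68 -0.46  1.43  0.25] 0.0001
2 [ 0.567 -0.063  0.394] [-0.62  0.34  1.08  1.6  -0.59  1.57  0.51] 0.0001
3 [ 0.571 -0.11   0.403] [-0.38  0.44  1.    1.5  -0.68  1.74  0.72] 0.0002
4 [ 0.574 -0.156  0.412] [-0.17  0.54  0.92  1.38 -0.74  1.91  0.89] 0.0002
5 [ 0.577 -0.203  0.421] [ 0.06  0.61  0.75  1.23 -0.75  2.05  0.97] 0.0
6 [ 0.58 -0.25  0.43] [ 0.68  0.66 -0.28  1.02 -0.41  2.05  0.7 ] 0.0
--
t 4.6 tcp [0.5616, 0.031, 0.3776] F [-0.0, -0.6, -0.0] w 0.0561 n 12 dist 0.2865
[-0.22 -0.74 0.20 | -0.54 0.28 0.70]
[-0.27 -0.73 0.17 | -0.54 0.28 0.70]
[-0.31 -0.72 0.13 | -0.54 0.28 0.70]
[-0.36 -0.71 0.09 | -0.54 0.28 0.70]
[-0.40 -0.69 0.05 | -0.54 0.28 0.70]
[-0.44 -0.67 0.01 | -0.54 0.28 0.70]
[-0.47 -0.64 -0.03 | -0.54 0.28 0.70]
[-0.51 -0.61 -0.06 | -0.54 0.28 0.70]
[-0.54 -0.58 -0.10 | -0.54 0.28 0.70]
[-0.57 -0.54 -0.14 | -0.54 0.28 0.70]
[-0.59 -0.50 -0.17 | -0.54 0.28 0.70]
[-0.62 -0.46 -0.21 | -0.54 0.28 0.70]
```

Request:
arm_command(increments=[{"tx": -0.22,"ty": -0.74,"tz": 0.2,"rx": -0.54,"ry": 0.28,"rz": 0.7},{"tx": -0.27,"ty": -0.73,"tz": 0.17,"rx": -0.54,"ry": 0.28,"rz": 0.7},{"tx": -0.31,"ty": -0.72,"tz": 0.13,"rx": -0.54,"ry": 0.28,"rz": 0.7},{"tx": -0.36,"ty": -0.71,"tz": 0.09,"rx": -0.54,"ry": 0.28,"rz": 0.7},{"tx": -0.4,"ty": -0.69,"tz": 0.05,"rx": -0.54,"ry": 0.28,"rz": 0.7},{"tx": -0.44,"ty": -0.67,"tz": 0,"rx": -0.54,"ry": 0.28,"rz": 0.7},{"tx": -0.47,"ty": -0.64,"tz": -0.03,"rx": -0.54,"ry": 0.28,"rz": 0.7},{"tx": -0.5,"ty": -0.6,"tz": -0.06,"rx": -0.54,"ry": 0.28,"rz": 0.7}], hand=-0.19)

```text
time: 5.4
tcp_pos: [0.5755, -0.159, 0.4117]
ee_rot: [[-0.141, -0.143, 0.98], [0.529, 0.826, 0.197], [-0.837, 0.546, -0.041]]
ft_force: [-0.4, 0.8, 1.2]
width: 0.056
```

```bash
python3 - <<'E'
from h import *
log()
plan([.58,-.25,.43],Rt(1.95,.8),.03,.08,12)
E
```

```text
q [-0.15, 0.55, 0.92, 1.37, -0.74, 1.92, 0.91]
t 5.4 tcp [0.5755, -0.159, 0.4117] F [-0.4, 0.8, 1.2] w 0.056 n 4 dist 0.0929
[-0.53 -0.55 -0.12 | -0.52 0.26 0.68]
[-0.56 -0.51 -0.15 | -0.52 0.26 0.68]
[-0.58 -0.47 -0.18 | -0.52 0.26 0.68]
[-0.60 -0.43 -0.22 | -0.52 0.26 0.68]
```

```bash
python3 - <<'E'
from tr import *
q=np.array(D[-1][0])
ps,t=.33,.68
R=Rt(np.pi/2-ps,t);d=np.array([np.sin(ps),np.cos(ps),0])
f=lambda c,s,z:np.array([c[0],c[1],z])-d*s-.017*R[:,0]
S=[(f([.457,.011],.09,.30),R),(f([.457,.011],.09,.013),R),(f([.457,.011],.03,.013),R),(f([.43,.15],.03,.013),R)]
trace(q,S)
from h import plan
print(f([.457,.011],.09,.30)); plan(f([.457,.011],.09,.30),R)
E
```

```text
1 [ 0.55  -0.147  0.395] [-0.21  0.48  0.95  1.5  -0.75  1.84  0.87] 0.0003
2 [ 0.525 -0.134  0.379] [-0.26  0.42  0.99  1.63 -0.76  1.76  0.83] 0.0003
3 [ 0.5   -0.122  0.362] [-0.31  0.35  1.03  1.75 -0.76  1.67  0.79] 0.0003
4 [ 0.475 -0.109  0.346] [-0.38  0.27  1.07  1.87 -0.76  1.57  0.73] 0.0004
5 [ 0.45  -0.097  0.33 ] [-0.45  0.17  1.11  1.98 -0.75  1.46  0.67] 0.0
6 [ 0.424 -0.084  0.313] [-0.53  0.04  1.14  2.09 -0.71  1.33  0.56] 0.0
--
1 [ 0.424 -0.084  0.265] [-0.45  0.18  1.13  2.15 -0.82  1.33  0.75] 0.0001
2 [ 0.424 -0.084  0.218] [-0.35  0.31  1.08  2.19 -0.92  1.32  0.9 ] 0.0001
3 [ 0.424 -0.084  0.17 ] [-0.27  0.42  1.01  2.23 -1.01  1.3   1.03] 0.0001
4 [ 0.424 -0.084  0.122] [ 0.03  0.41  0.63  2.24 -1.01  1.13  1.04] 0.0
5 [ 0.424 -0.084  0.074] [ 0.31  0.45  0.29  2.25 -1.01  0.98  1.07] 0.0003
6 [ 0.424 -0.084  0.026] [ 0.51  0.54  0.05  2.25 -1.01  0.84  1.1 ] 0.0002
--
1 [ 0.428 -0.075  0.026] [ 0.52  0.53  0.01  2.25 -1.01  0.82  1.08] 0.0002
2 [ 0.431 -0.065  0.026] [ 0.54  0.53 -0.04  2.26 -1.01  0.79  1.06] 0.0002
3 [ 0.434 -0.056  0.026] [ 0.55  0.53 -
[... 365 characters left out ...]
0.69  0.53 -0.43  2.32 -1.01  0.56  0.92] 0.0
3 [0.43  0.042 0.026] [ 0.74  0.54 -0.54  2.35 -1.01  0.49  0.89] 0.0
4 [0.426 0.065 0.026] [ 0.77  0.55 -0.64  2.37 -1.02  0.42  0.85] 0.0
5 [0.421 0.088 0.026] [ 0.81  0.57 -0.74  2.39 -1.02  0.35  0.81] 0.0
6 [0.417 0.112 0.026] [ 0.83  0.6  -0.84  2.41 -1.02  0.27  0.77] 0.0
--
[ 0.42437228 -0.08425651  0.31321874]
t 5.4 tcp [0.5755, -0.159, 0.4117] F [-0.4, 0.8, 1.2] w 0.056 n 7 dist 0.1953
[0.68 0.14 -0.62 | 0.72 -0.61 0.20]
[0.65 0.09 -0.66 | 0.72 -0.61 0.20]
[0.62 0.04 -0.69 | 0.72 -0.61 0.20]
[0.59 -0.01 -0.72 | 0.72 -0.61 0.20]
[0.55 -0.06 -0.75 | 0.72 -0.61 0.20]
[0.51 -0.11 -0.77 | 0.72 -0.61 0.20]
[0.47 -0.16 -0.79 | 0.72 -0.61 0.20]
```

Request:
arm_command(increments=[{"tx": 0.68,"ty": 0.14,"tz": -0.62,"rx": 0.72,"ry": -0.61,"rz": 0.2},{"tx": 0.65,"ty": 0.1,"tz": -0.66,"rx": 0.72,"ry": -0.61,"rz": 0.2},{"tx": 0.62,"ty": 0.05,"tz": -0.69,"rx": 0.72,"ry": -0.61,"rz": 0.2},{"tx": 0.58,"ty": 0,"tz": -0.72,"rx": 0.72,"ry": -0.61,"rz": 0.2},{"tx": 0.55,"ty": -0.06,"tz": -0.75,"rx": 0.72,"ry": -0.61,"rz": 0.2},{"tx": 0.5,"ty": -0.1,"tz": -0.77,"rx": 0.72,"ry": -0.61,"rz": 0.2},{"tx": 0.5,"ty": -0.15,"tz": -0.79,"rx": 0.72,"ry": -0.61,"rz": 0.2}], hand=-0.19)

```text
time: 6.1
tcp_pos: [0.4185, -0.0974, 0.3043]
ee_rot: [[0.22, 0.299, 0.929], [0.582, 0.724, -0.371], [-0.783, 0.622, -0.015]]
ft_force: [-0.2, -0.2, 0.9]
width: 0.0561
```

```bash
cat > tgt.py <<'E'
import numpy as np
from h import *
ps,t=.33,.68
R=Rt(np.pi/2-ps,t);d=np.array([np.sin(ps),np.cos(ps),0])
f=lambda c,s,z:np.array([c[0],c[1],z])-d*s-.017*R[:,0]
E
python3 - <<'E'
from tgt import *
log()
plan(f([.457,.011],.09,.013),R,.03,.08,12)
E
```

```text
q [-0.52, 0.05, 1.17, 2.11, -0.71, 1.31, 0.56]
t 6.1 tcp [0.4185, -0.0974, 0.3043] F [-0.2, -0.2, 0.9] w 0.0561 n 10 dist 0.2784
[0.76 -0.54 0.02 | -0.06 0.02 0.01]
[0.75 -0.54 0.01 | -0.06 0.02 0.01]
[0.75 -0.54 0.01 | -0.06 0.02 0.01]
[0.75 -0.54 0.01 | -0.06 0.02 0.01]
[0.75 -0.54 0.01 | -0.06 0.02 0.01]
[0.75 -0.54 0.01 | -0.06 0.02 0.01]
[0.75 -0.54 0.01 | -0.06 0.02 0.01]
[0.75 -0.54 0.01 | -0.06 0.02 0.01]
[0.75 -0.54 0.01 | -0.06 0.02 0.01]
[0.75 -0.54 0.01 | -0.06 0.02 0.01]
```

Request:
arm_command(increments=[{"tx": 0.75,"ty": -0.54,"tz": 0,"rx": -0.06,"ry": 0.02,"rz": 0},{"tx": 0.75,"ty": -0.54,"tz": 0,"rx": -0.06,"ry": 0.02,"rz": 0},{"tx": 0.75,"ty": -0.54,"tz": 0,"rx": -0.06,"ry": 0.02,"rz": 0},{"tx": 0.75,"ty": -0.54,"tz": 0,"rx": -0.06,"ry": 0.02,"rz": 0},{"tx": 0.75,"ty": -0.54,"tz": 0,"rx": -0.06,"ry": 0.02,"rz": 0}], hand=-0.19)

```text
time: 6.6
tcp_pos: [0.4185, -0.089, 0.1755]
ee_rot: [[0.25, 0.265, 0.931], [0.6, 0.713, -0.364], [-0.76, 0.65, 0.019]]
ft_force: [0.5, -0.1, 0.3]
width: 0.0558
```

```bash
python3 - <<'E'
from tgt import *
log()
plan(f([.457,.011],.09,.013),R,.02,.08,12)
E
```

```text
q [-0.21, 0.37, 0.96, 2.26, -1.02, 1.27, 1.04]
t 6.6 tcp [0.4185, -0.089, 0.1755] F [0.5, -0.1, 0.3] w 0.0558 n 8 dist 0.1495
[0.49 -0.38 0.00 | -0.03 0.06 -0.04]
[0.49 -0.38 0.01 | -0.03 0.06 -0.04]
[0.49 -0.38 0.01 | -0.03 0.06 -0.04]
[0.49 -0.38 0.01 | -0.03 0.06 -0.04]
[0.50 -0.38 0.01 | -0.03 0.06 -0.04]
[0.50 -0.38 0.01 | -0.03 0.06 -0.04]
[0.50 -0.37 0.01 | -0.03 0.06 -0.04]
[0.50 -0.37 0.02 | -0.03 0.06 -0.04]
```

Request:
arm_command(increments=[{"tx": 0.5,"ty": -0.38,"tz": 0,"rx": -0.03,"ry": 0.06,"rz": -0.04},{"tx": 0.5,"ty": -0.38,"tz": 0,"rx": -0.03,"ry": 0.06,"rz": -0.04},{"tx": 0.5,"ty": -0.38,"tz": 0,"rx": -0.03,"ry": 0.06,"rz": -0.04},{"tx": 0.5,"ty": -0.38,"tz": 0,"rx": -0.03,"ry": 0.06,"rz": -0.04},{"tx": 0.5,"ty": -0.38,"tz": 0,"rx": -0.03,"ry": 0.06,"rz": -0.04}], hand=-0.19)

```text
time: 7.1
tcp_pos: [0.4171, -0.0884, 0.0755]
ee_rot: [[0.222, 0.27, 0.937], [0.594, 0.725, -0.349], [-0.773, 0.634, 0.001]]
ft_force: [-0.5, -0.4, -1.1]
width: 0.056
```

```bash
python3 - <<'E'
from tgt import *
from plant import arm
log()
plan(f([.457,.011],.09,.015),R,.02,.08,12)
for n in("scene","top"):
    s=arm.snapshot(n); np.savez(f"pics/{n}1.npz",**s)
a=load("scene1");b=load("top1")
im1=cv2.resize(a["image"][120:260,180:330,::-1],(450,420),interpolation=cv2.INTER_CUBIC)
im2=cv2.resize(b["image"][120:290,170:320,::-1],(350,420),interpolation=cv2.INTER_CUBIC)
cv2.imwrite("pics/d1.png",np.hstack([im1,im2]))
E
```

```text
q [0.36, 0.44, 0.25, 2.27, -1.02, 0.96, 1.07]
t 7.1 tcp [0.4171, -0.0884, 0.0755] F [-0.5, -0.4, -1.1] w 0.056 n 3 dist 0.048
[0.45 -0.28 0.06 | -0.08 0.07 -0.03]
[0.45 -0.28 0.06 | -0.08 0.07 -0.03]
[0.45 -0.28 0.06 | -0.08 0.07 -0.03]
```

View pics/d1.png

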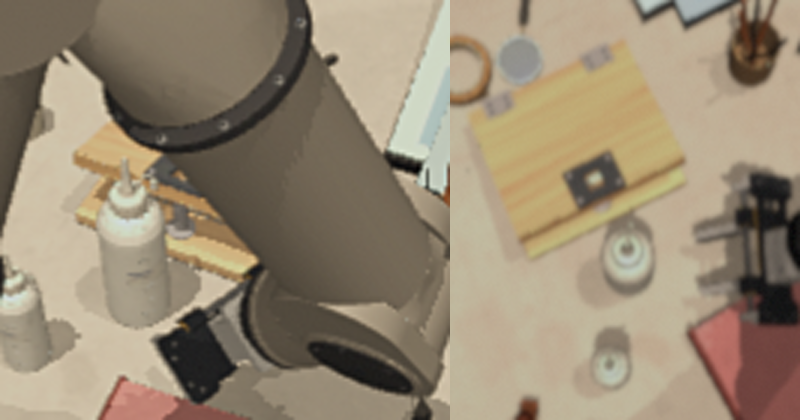

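Request:
arm_command(increments=[{"tx": 0.45,"ty": -0.3,"tz": 0.05,"rx": -0.08,"ry": 0.07,"rz": -0.03},{"tx": 0.45,"ty": -0.28,"tz": 0.05,"rx": -0.08,"ry": 0.07,"rz": -0.03},{"tx": 0.4,"ty": -0.28,"tz": 0.05,"rx": -0.08,"ry": 0.07,"rz": -0.03}], hand=-0.19)

```text
time: 7.5
tcp_pos: [0.4219, -0.0888, 0.0295]
ee_rot: [[0.207, 0.259, 0.943], [0.592, 0.734, -0.332], [-0.779, 0.627, -0.002]]
ft_force: [0.5, 0.3, 0.4]
width: 0.0559
```

```bash
python3 - <<'E'
from tgt import *
log()
plan(f([.457,.011],.035,.013),R,.012,.08,12)
E
```

```text
q [0.51, 0.53, 0.06, 2.26, -1.01, 0.85, 1.11]
t 7.5 tcp [0.4219, -0.0888, 0.0295] F [0.5, 0.3, 0.4] w 0.0559 n 6 dist 0.0603
[0.22 0.25 0.00 | -0.02 0.01 0.00]
[0.22 0.25 0.00 | -0.02 0.01 0.00]
[0.22 0.25 0.00 | -0.02 0.01 0.00]
[0.22 0.25 0.00 | -0.02 0.01 0.00]
[0.22 0.25 0.00 | -0.02 0.01 0.00]
[0.22 0.25 0.00 | -0.02 0.01 0.00]
```

Request:
arm_command(increments=[{"tx": 0.22,"ty": 0.25,"tz": 0,"rx": -0.02,"ry": 0,"rz": 0},{"tx": 0.22,"ty": 0.25,"tz": 0,"rx": -0.02,"ry": 0,"rz": 0},{"tx": 0.22,"ty": 0.25,"tz": 0,"rx": -0.02,"ry": 0,"rz": 0},{"tx": 0.22,"ty": 0.25,"tz": 0,"rx": -0.02,"ry": 0,"rz": 0},{"tx": 0.18,"ty": 0.2,"tz": 0,"rx": -0.02,"ry": 0,"rz": 0},{"tx": 0.15,"ty": 0.18,"tz": 0,"rx": 0,"ry": 0,"rz": 0}], hand=-0.19)

```text
time: 8.1
tcp_pos: [0.4391, -0.0415, 0.0275]
ee_rot: [[0.207, 0.264, 0.942], [0.587, 0.737, -0.335], [-0.783, 0.622, -0.002]]
ft_force: [0.2, -0.8, -0.0]
width: 0.0559
```

```bash
python3 - <<'E'
from tgt import *
log()
plan(f([.42,.15],.032,.014),R,.008,.08,5)
E
```

```text
q [0.58, 0.52, -0.16, 2.28, -1.02, 0.71, 1.0]
t 8.1 tcp [0.4391, -0.0415, 0.0275] F [0.2, -0.8, -0.0] w 0.0559 n 20 dist 0.1547
[0.14 0.17 -0.14 | -0.01 0.00 0.01]
[0.14 0.17 -0.14 | -0.01 0.00 0.01]
[0.14 0.17 -0.14 | -0.01 0.00 0.01]
[0.14 0.17 -0.14 | -0.01 0.00 0.01]
[0.14 0.17 -0.14 | -0.01 0.00 0.01]
```

Request:
arm_command(increments=[{"tx": 0.14,"ty": 0.17,"tz": -0.1,"rx": 0,"ry": 0,"rz": 0},{"tx": 0.14,"ty": 0.17,"tz": -0.1,"rx": 0,"ry": 0,"rz": 0},{"tx": 0.14,"ty": 0.17,"tz": -0.1,"rx": 0,"ry": 0,"rz": 0},{"tx": 0.14,"ty": 0.17,"tz": -0.1,"rx": 0,"ry": 0,"rz": 0},{"tx": 0.14,"ty": 0.17,"tz": -0.1,"rx": 0,"ry": 0,"rz": 0},{"tx": 0.14,"ty": 0.17,"tz": -0.1,"rx": 0,"ry": 0,"rz": 0}], hand=-0.19)

```text
time: 8.7
tcp_pos: [0.4363, -0.0017, 0.0275]
ee_rot: [[0.21, 0.271, 0.939], [0.579, 0.739, -0.343], [-0.787, 0.616, -0.002]]
ft_force: [0.7, -1.9, 1.2]
width: 0.056
```

```bash
python3 - <<'E'
from tgt import *
from plant import arm
log()
plan(f([.42,.15],.032,.014),R,.008,.08,2)
for n in("scene","top"):
    s=arm.snapshot(n); np.savez(f"pics/{n}2.npz",**s)
a=load("scene2");b=load("top2")
im1=cv2.resize(a["image"][120:260,160:310,::-1],(450,420),interpolation=cv2.INTER_CUBIC)
im2=cv2.resize(b["image"][120:290,170:320,::-1],(350,420),interpolation=cv2.INTER_CUBIC)
cv2.imwrite("pics/d2.png",np.hstack([im1,im2]))
E
```

```text
q [0.67, 0.51, -0.36, 2.32, -1.02, 0.59, 0.93]
t 8.7 tcp [0.4363, -0.0017, 0.0275] F [0.7, -1.9, 1.2] w 0.056 n 15 dist 0.1153
[0.13 0.16 -0.15 | -0.01 0.01 0.01]
[0.13 0.16 -0.15 | -0.01 0.01 0.01]
```

View pics/d2.png

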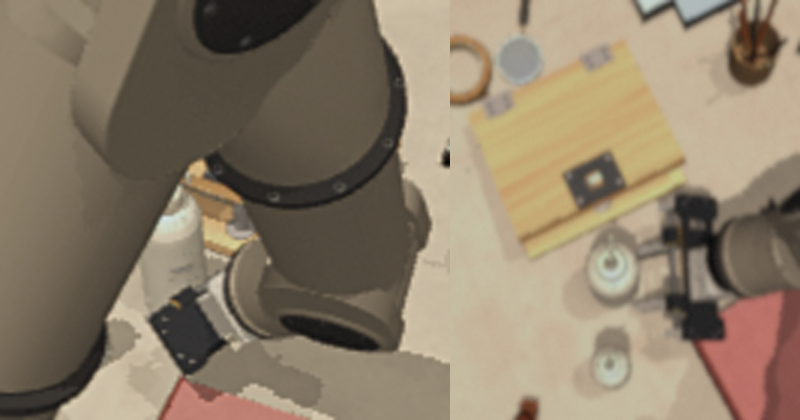

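```bash
python3 - <<'E'
from h import *
a=load("scene0");b=load("top0")
A=cv2.resize(a["image"][195:255,160:240,::-1],None,fx=6,fy=6,interpolation=cv2.INTER_CUBIC)
B=cv2.resize(b["image"][250:290,215:260,::-1],None,fx=7,fy=7,interpolation=cv2.INTER_CUBIC)
o=np.zeros((360,480+315,3),np.uint8); o[:,:480]=A; o[:280,480:]=B
cv2.imwrite("pics/sb.png",o)
E
```

```text
(no output)
```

View pics/sb.png

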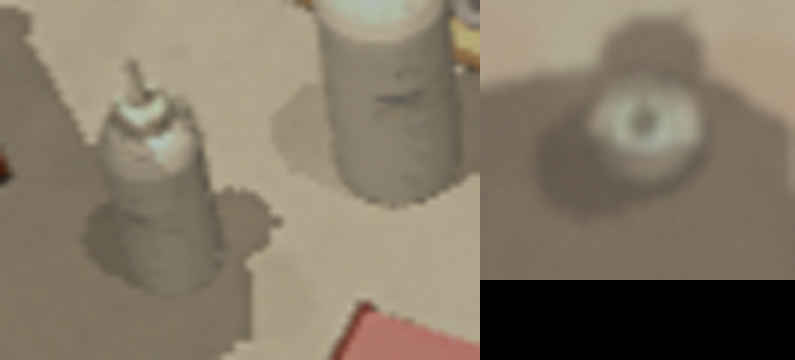

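```bash
cat > clr.py <<'E'
from h import *
a=load("scene0");b=load("top0")
S=lambda x,y:(160+(x+.5)/6-.5,195+(y+.5)/6-.5)
T=lambda x,y:(215+(x-480+.5)/7-.5,250+(y+.5)/7-.5)
if __name__=="__main__":
    print("tip",tri(a,S(128,62),b,T(643,122)))
    print("foot near",onz(a,S(172,294),0),"shoulder L/R",S(100,150),S(207,140))
    # current big bottle
E
python3 clr.py
```

```text
tip (array([0.34581603, 0.07950993, 0.16799053]), np.float64(0.0005735781198501803))
foot near [[0.3276634  0.06879909 0.        ]] shoulder L/R (176.25, 219.58333333333334) (194.08333333333334, 217.91666666666666)
```

```bash
python3 - <<'E'
from tr import *
print(abs(r).max())
q=np.array(D[-1][0]); print(fk(q,X)[0])
for ps,t in ((0,.95),(.1,1.0),(0,1.05)):
    print(ps,t)
    R=Rt(np.pi/2-ps,t)
    f=lambda x,y,z:np.array([x,y,z])-.017*R[:,0]
    trace(q,[(f(.44,-.05,.02),R),(f(.437,.0,.016),R),(f(.435,.10,.016),R)])
E
```

```text
0.0023234759135308813
[ 0.43634278 -0.00178667  0.0275414 ]
0 0.95
1 [ 0.437 -0.012  0.028] [ 0.7   0.55 -0.34  2.28 -0.95  0.67  0.96] 0.0001
2 [ 0.438 -0.022  0.028] [ 0.72  0.59 -0.32  2.23 -0.89  0.76  0.98] 0.0001
3 [ 0.438 -0.033  0.029] [ 0.74  0.63 -0.3   2.17 -0.84  0.84  1.01] 0.0001
4 [ 0.439 -0.043  0.029] [ 0.75  0.67 -0.29  2.12 -0.78  0.92  1.03] 0.0001
5 [ 0.439 -0.053  0.029] [ 0.77  0.72 -0.29  2.06 -0.74  1.    1.05] 0.0001
6 [ 0.44  -0.064  0.03 ] [ 0.78  0.76 -0.28  2.01 -0.69  1.07  1.07] 0.0001
--
1 [ 0.439 -0.056  0.029] [ 0.77  0.76 -0.29  2.02 -0.7   1.06  1.07] 0.0001
2 [ 0.439 -0.047  0.029] [ 0.77  0.75 -0.29  2.03 -0.71  1.05  1.07] 0.0001
3 [ 0.438 -0.039  0.028] [ 0.76  0.75 -0.3   2.04 -0.72  1.03  1.08] 0.0001
4 [ 0.438 -0.031  0.027] [ 0.75  0.75 -0.31  2.05 -0.73  1.02  1.08] 0.0001
5 [ 0.437 -0.022  0.027] [ 0.75  0.75 -0.32  2.07 -0.74  1.    1.08] 0.0001
6 [ 0.437 -0.014  0.026] [ 0.74  0.75 -0.33  2.08 -0.75  0.99  1.08] 0.0001
--
1 [0.437 0.003 0.026] [ 0.73  0.74 -0.34  2.1  -0.77  0.96  1.08] 0.0
2 [0.436 0.019 0.026] [ 0.71  0.74 -0.36  2.1
[... 2286 characters left out ...]
8   0.82 -0.31  2.01 -0.73  1.1   1.11] 0.0001
4 [ 0.438 -0.031  0.026] [ 0.79  0.82 -0.32  2.02 -0.74  1.09  1.11] 0.0001
5 [ 0.437 -0.023  0.025] [ 0.79  0.82 -0.33  2.03 -0.75  1.07  1.12] 0.0001
6 [ 0.437 -0.015  0.024] [ 0.78  0.82 -0.34  2.04 -0.76  1.06  1.12] 0.0001
--
1 [0.437 0.002 0.024] [ 0.77  0.82 -0.35  2.06 -0.78  1.03  1.12] 0.0
2 [0.436 0.019 0.024] [ 0.76  0.81 -0.37  2.08 -0.8   1.    1.12] 0.0
3 [0.436 0.035 0.024] [ 0.74  0.81 -0.39  2.1  -0.82  0.97  1.13] 0.0
4 [0.436 0.052 0.024] [ 0.73  0.81 -0.41  2.12 -0.85  0.95  1.13] 0.0
5 [0.435 0.069 0.024] [ 0.72  0.81 -0.42  2.14 -0.87  0.92  1.14] 0.0
6 [0.435 0.085 0.024] [ 0.7   0.81 -0.44  2.15 -0.9   0.89  1.14] 0.0
--
```

```bash
cat > tgt2.py <<'E'
import numpy as np
from h import *
R=Rt(np.pi/2,1.05)
f=lambda x,y,z,R=R:np.array([x,y,z])-.017*R[:,0]
E
python3 - <<'E'
from tgt2 import *
plan(f(.435,-.05,.02),R,.03,.07,12)
E
```

```text
t 8.8 tcp [0.4359, -0.001, 0.0276] F [0.9, -0.3, 0.0] w 0.0561 n 8 dist 0.0637
[-0.16 -0.20 0.09 | -0.36 0.41 0.59]
[-0.17 -0.19 0.08 | -0.36 0.41 0.59]
[-0.18 -0.18 0.06 | -0.36 0.41 0.59]
[-0.19 -0.18 0.05 | -0.36 0.41 0.59]
[-0.20 -0.17 0.04 | -0.36 0.41 0.59]
[-0.21 -0.16 0.03 | -0.36 0.41 0.59]
[-0.22 -0.15 0.02 | -0.36 0.41 0.59]
[-0.23 -0.14 0.01 | -0.36 0.41 0.59]
```

Request:
arm_command(increments=[{"tx": -0.25,"ty": -0.3,"tz": 0.1,"rx": 0,"ry": 0,"rz": 0},{"tx": -0.2,"ty": -0.2,"tz": 0.08,"rx": -0.36,"ry": 0.41,"rz": 0.6},{"tx": -0.18,"ty": -0.18,"tz": 0.06,"rx": -0.36,"ry": 0.41,"rz": 0.6},{"tx": -0.19,"ty": -0.18,"tz": 0.05,"rx": -0.36,"ry": 0.41,"rz": 0.6},{"tx": -0.2,"ty": -0.17,"tz": 0.04,"rx": -0.36,"ry": 0.41,"rz": 0.6},{"tx": -0.2,"ty": -0.16,"tz": 0.03,"rx": -0.36,"ry": 0.41,"rz": 0.6},{"tx": -0.2,"ty": -0.15,"tz": 0.02,"rx": -0.36,"ry": 0.41,"rz": 0.6},{"tx": -0.2,"ty": -0.14,"tz": 0,"rx": -0.36,"ry": 0.41,"rz": 0.6}], hand=-0.19)

```text
time: 9.6
tcp_pos: [0.4259, -0.081, 0.0307]
ee_rot: [[0.023, 0.029, 0.999], [0.846, 0.532, -0.034], [-0.532, 0.846, -0.012]]
ft_force: [0.7, 0.7, -0.5]
width: 0.0561
```

```bash
python3 - <<'E'
from tgt2 import *
from plant import arm
log()
plan(f(.434,-.0,.016),R,.012,.07,12)
for n in("scene","top"):
    s=arm.snapshot(n); np.savez(f"pics/{n}3.npz",**s)
a=load("scene3");b=load("top3")
im1=cv2.resize(a["image"][120:260,160:310,::-1],(450,420),interpolation=cv2.INTER_CUBIC)
im2=cv2.resize(b["image"][120:290,170:320,::-1],(350,420),interpolation=cv2.INTER_CUBIC)
cv2.imwrite("pics/d3.png",np.hstack([im1,im2]))
E
```

```text
q [0.83, 0.79, -0.27, 2.0, -0.7, 1.12, 1.1]
t 9.6 tcp [0.4259, -0.081, 0.0307] F [0.7, 0.7, -0.5] w 0.0561 n 6 dist 0.067
[0.33 0.17 0.03 | -0.06 0.05 0.08]
[0.33 0.17 0.03 | -0.06 0.05 0.08]
[0.33 0.16 0.04 | -0.06 0.05 0.08]
[0.33 0.16 0.04 | -0.06 0.05 0.08]
[0.33 0.16 0.04 | -0.06 0.05 0.08]
[0.34 0.16 0.04 | -0.06 0.05 0.08]
```

View pics/d3.png

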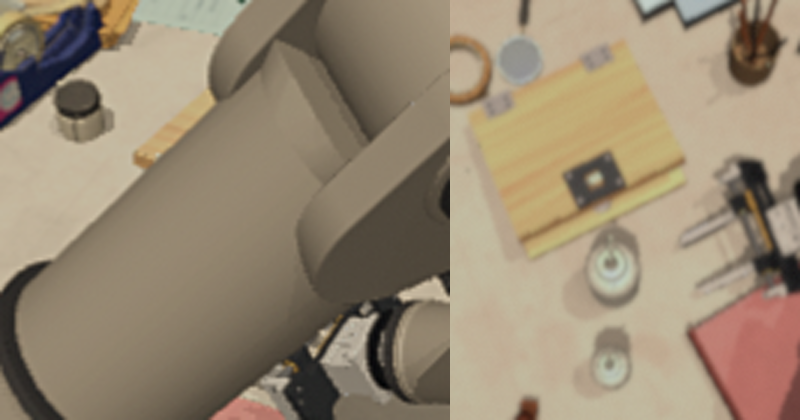

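```bash
python3 - <<'E'
from h import *
b=load("top3")
for u in ((611,263),): print(onz(b,((u[0]-450)/2.3333+170,u[1]/2.4706+120),.2326))
b=load("top0"); print(onz(b,(170+532/7,130+630/7),.2326))
E
```

```text
[[0.44159947 0.03458537 0.2326    ]]
[[0.45051325 0.01025275 0.2326    ]]
```

Request:
arm_command(increments=[{"tx": 0.35,"ty": 0.17,"tz": 0.06,"rx": -0.06,"ry": 0.05,"rz": 0.08},{"tx": 0.35,"ty": 0.17,"tz": 0.06,"rx": -0.06,"ry": 0.05,"rz": 0.08},{"tx": 0.33,"ty": 0.17,"tz": 0.06,"rx": -0.06,"ry": 0.05,"rz": 0.08},{"tx": 0.33,"ty": 0.16,"tz": 0.06,"rx": -0.06,"ry": 0.05,"rz": 0.08},{"tx": 0.33,"ty": 0.16,"tz": 0.06,"rx": -0.06,"ry": 0.05,"rz": 0.08},{"tx": 0.25,"ty": 0.14,"tz": 0.06,"rx": 0,"ry": 0,"rz": 0}], hand=-0.19)

```text
time: 10.3
tcp_pos: [0.4381, -0.011, 0.0242]
ee_rot: [[0.003, 0.006, 1.0], [0.862, 0.507, -0.006], [-0.507, 0.862, -0.004]]
ft_force: [0.9, -2.2, 0.0]
width: 0.0563
```

```bash
python3 - <<'E'
from tgt2 import *
log()
plan(f(.434,.11,.016),R,.01,.07,3)
E
```

```text
q [0.77, 0.81, -0.34, 2.05, -0.77, 1.04, 1.11]
t 10.3 tcp [0.4381, -0.011, 0.0242] F [0.9, -2.2, 0.0] w 0.0563 n 11 dist 0.1063
[0.28 0.16 -0.01 | -0.01 0.00 0.01]
[0.28 0.16 -0.01 | -0.01 0.00 0.01]
[0.28 0.16 -0.01 | -0.01 0.00 0.01]
```

Request:
arm_command(increments=[{"tx": 0.28,"ty": 0.16,"tz": -0.01,"rx": 0,"ry": 0,"rz": 0},{"tx": 0.28,"ty": 0.16,"tz": -0.01,"rx": 0,"ry": 0,"rz": 0},{"tx": 0.28,"ty": 0.16,"tz": -0.01,"rx": 0,"ry": 0,"rz": 0},{"tx": 0.28,"ty": 0.16,"tz": -0.01,"rx": 0,"ry": 0,"rz": 0},{"tx": 0.28,"ty": 0.16,"tz": -0.01,"rx": 0,"ry": 0,"rz": 0},{"tx": 0.28,"ty": 0.16,"tz": -0.01,"rx": 0,"ry": 0,"rz": 0}], hand=-0.19)

```text
time: 10.9
tcp_pos: [0.4371, 0.0516, 0.0234]
ee_rot: [[0.004, 0.006, 1.0], [0.861, 0.509, -0.007], [-0.509, 0.861, -0.003]]
ft_force: [1.0, -3.3, 1.5]
width: 0.0561
```

```bash
python3 - <<'E'
from tgt2 import *
from plant import arm
log()
plan(f(.434,.11,.016),R,.01,.07,3)
for n in("scene","top"):
    s=arm.snapshot(n); np.savez(f"pics/{n}4.npz",**s)
a=load("scene4");b=load("top4")
im1=cv2.resize(a["image"][120:260,160:310,::-1],(450,420),interpolation=cv2.INTER_CUBIC)
im2=cv2.resize(b["image"][120:290,170:320,::-1],(350,420),interpolation=cv2.INTER_CUBIC)
cv2.imwrite("pics/d4.png",np.hstack([im1,im2]))
E
```

```text
q [0.73, 0.8, -0.4, 2.12, -0.85, 0.93, 1.12]
t 10.9 tcp [0.4371, 0.0516, 0.0234] F [1.0, -3.3, 1.5] w 0.0561 n 5 dist 0.0438
[0.25 0.15 -0.02 | -0.02 0.01 0.03]
[0.25 0.15 -0.02 | -0.02 0.01 0.03]
[0.25 0.15 -0.02 | -0.02 0.01 0.03]
```

View pics/d4.png

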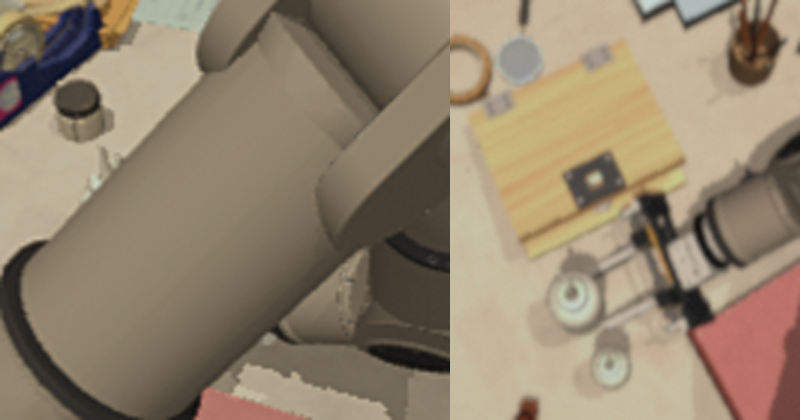

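Request:
arm_command(increments=[{"tx": 0.28,"ty": 0.16,"tz": -0.02,"rx": 0,"ry": 0,"rz": 0},{"tx": 0.28,"ty": 0.16,"tz": -0.02,"rx": 0,"ry": 0,"rz": 0},{"tx": 0.28,"ty": 0.16,"tz": -0.02,"rx": 0,"ry": 0,"rz": 0},{"tx": 0.22,"ty": 0.13,"tz": -0.02,"rx": 0,"ry": 0,"rz": 0}], hand=-0.19)

```text
time: 11.4
tcp_pos: [0.4348, 0.0904, 0.023]
ee_rot: [[0.004, 0.007, 1.0], [0.861, 0.509, -0.007], [-0.509, 0.861, -0.003]]
ft_force: [0.4, -2.3, 1.6]
width: 0.056
```

```bash
python3 - <<'E'
from tgt2 import *
from plant import arm
log()
plan(f(.434,.11,.016),R,.01,.07,3)
for n in("top",):
    s=arm.snapshot(n); np.savez(f"pics/{n}5.npz",**s)
b=load("top5")
im2=cv2.resize(b["image"][120:290,170:320,::-1],(600,600),interpolation=cv2.INTER_CUBIC)
cv2.imwrite("pics/d5.png",im2)
E
```

```text
q [0.7, 0.81, -0.45, 2.16, -0.91, 0.87, 1.13]
t 11.4 tcp [0.4348, 0.0904, 0.023] F [0.4, -2.3, 1.6] w 0.056 n 1 dist 0.0051
[0.11 0.12 -0.03 | -0.08 0.06 0.16]
```

View pics/d5.png

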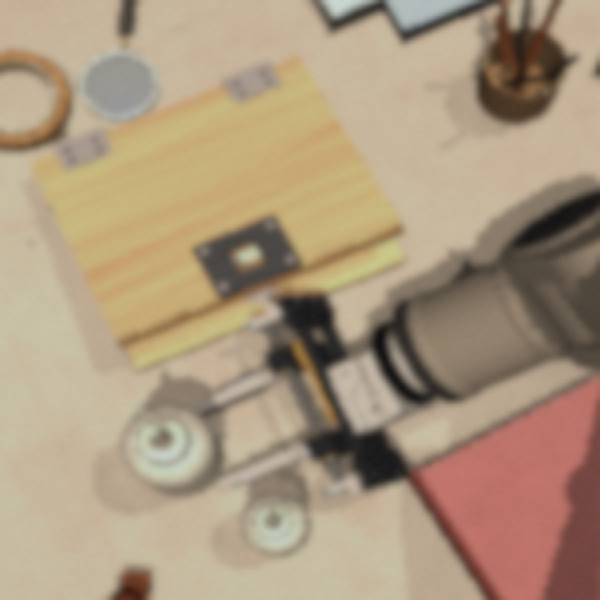

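```bash
python3 - <<'E'
from h import *
b=load("top5"); p=onz(b,(170+162/4-.4,120+437/3.529-.4),.2326)[0]; print(p, np.hypot(*(p[:2]+[.004,0]-np.array([.557,.013]))))
E
```

```text
[0.42930275 0.1240431  0.2326    ] 0.16622749514227939
```

Request:
arm_command(increments=[{"tx": 0.24,"ty": 0.14,"tz": 0,"rx": 0,"ry": 0,"rz": 0},{"tx": 0,"ty": 0,"tz": 0,"rx": 0,"ry": 0,"rz": 0},{"tx": -0.35,"ty": -0.2,"tz": 0,"rx": 0,"ry": 0,"rz": 0},{"tx": -0.6,"ty": -0.33,"tz": 0,"rx": 0,"ry": 0,"rz": 0},{"tx": -0.7,"ty": -0.4,"tz": 0,"rx": 0,"ry": 0,"rz": 0},{"tx": -0.8,"ty": -0.4,"tz": 0,"rx": 0,"ry": 0,"rz": 0},{"tx": -0.8,"ty": -0.3,"tz": 0,"rx": 0,"ry": 0,"rz": 0},{"tx": -0.8,"ty": -0.1,"tz": 0,"rx": 0,"ry": 0,"rz": 0}], hand=-0.19)

```text
time: 12.25
tcp_pos: [0.4311, -0.0366, 0.04]
ee_rot: [[-0.003, 0.007, 1.0], [0.862, 0.507, -0.001], [-0.507, 0.862, -0.008]]
ft_force: [0.2, -0.3, -0.3]
width: 0.0562
```

```bash
python3 - <<'E'
from tgt2 import *
from plant import arm
log(); plan([.45,-.1,.1])
for n in("top",):
    s=arm.snapshot(n); np.savez(f"pics/{n}6.npz",**s)
b=load("top6")
cv2.imwrite("pics/d6.png",cv2.resize(b["image"][120:290,170:320,::-1],(600,600),interpolation=cv2.INTER_CUBIC))
E
```

```text
q [0.8, 0.79, -0.32, 2.03, -0.73, 1.1, 1.09]
t 12.25 tcp [0.4311, -0.0366, 0.04] F [0.2, -0.3, -0.3] w 0.0562 n 3 dist 0.0893
[-0.95 0.22 0.21 | 0.00 0.00 0.00]
[-0.95 0.22 0.21 | 0.00 0.00 0.00]
[-0.95 0.22 0.21 | 0.00 0.00 0.00]
```

View pics/d6.png

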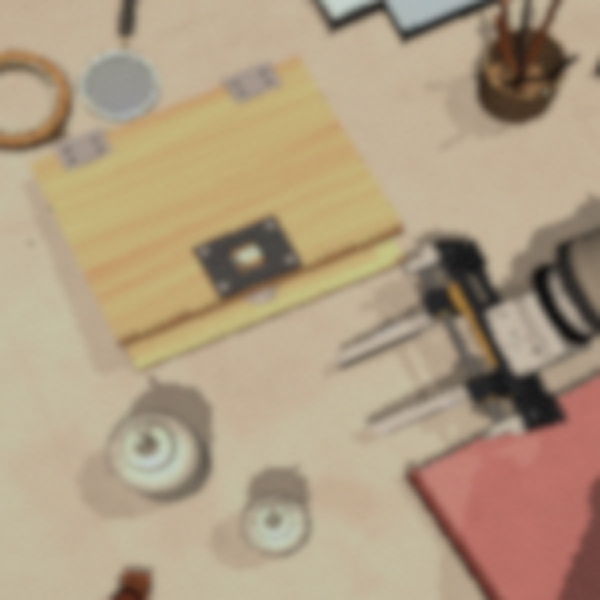

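```bash
python3 - <<'E'
from tr import *
q0=np.array(D[-1][0])
for fl in (1,-1):
    print("flip",fl)
    Ra=Rt(.04,0,fl); Rc=Rt(.36,0,fl)
    q=trace(q0,[([.50,-.10,.25],Rt(np.pi/2,.4)),([.552,-.047,.16],Ra),([.552,-.047,.068],Ra),([.552,-.047,.25],Ra),([.50,.2,.33],Rc),([.4415,.307,.15],Rc),([.4415,.307,.019],Rc),([.4415,.307,.3],Rc),([.47,.02,.3],Ra),([.47,.02,.077],Ra),([.507,.02,.077],Ra)],verbose=False) if 0 else q0
    for p,R in [([.50,-.10,.25],Rt(np.pi/2,.4)),([.552,-.047,.16],Ra),([.552,-.047,.068],Ra),([.552,-.047,.25],Ra),([.50,.2,.33],Rc),([.4415,.307,.15],Rc),([.4415,.307,.019],Rc),([.4415,.307,.3],Rc),([.46,.02,.3],Ra),([.46,.02,.077],Ra),([.507,.02,.077],Ra)]:
        q,e=go(q,p,R); print(p,q.round(2),round(e,4),"mg",np.min(np.minimum(q-lo,hi-q)).round(2))
E
```

```text
flip 1
[0.5, -0.1, 0.25] [ 0.52  0.24 -0.22  1.87 -0.36  1.18  0.45] 0.0001 mg 0.59
[0.552, -0.047, 0.16] [-0.01  0.3  -0.03  1.94  0.01  0.9  -1.57] 0.0 mg 0.52
[0.552, -0.047, 0.068] [-0.01  0.42 -0.03  2.    0.02  0.71 -1.58] 0.0 mg 0.46
[0.552, -0.047, 0.25] [-0.01  0.21 -0.02  1.85  0.01  1.09 -1.57] 0.0 mg 0.61
[0.5, 0.2, 0.33] [-0.29  0.13 -0.23  1.76  0.03  1.25 -1.74] 0.0 mg 0.63
[0.4415, 0.307, 0.15] [-0.47  0.3  -0.31  1.97  0.12  0.89 -2.05] 0.0001 mg 0.49
[0.4415, 0.307, 0.019] [-0.51  0.49 -0.26  2.05  0.21  0.62 -2.13] 0.0 mg 0.41
[0.4415, 0.307, 0.3] [-0.45  0.16 -0.32  1.8   0.05  1.19 -1.99] 0.0 mg 0.66
[0.46, 0.02, 0.3] [-0.13  0.   -0.05  1.96  0.    1.18 -1.71] 0.0001 mg 0.5
[0.46, 0.02, 0.077] [-0.13  0.28 -0.06  2.2   0.03  0.66 -1.74] 0.0 mg 0.26
[0.507, 0.02, 0.077] [-0.12  0.35 -0.05  2.1   0.03  0.69 -1.72] 0.0 mg 0.36
flip -1
[0.5, -0.1, 0.25] [ 0.52  0.24 -0.22  1.87 -0.36  1.18  0.45] 0.0001 mg 0.59
[0.552, -0.047, 0.16] [ 0.36  0.33 -0.47  1.92  0.19  0.93  1.41] 0.0 mg 0.54
[0.552, -0.047, 0.068] [ 0.32  0.46 -0.43  1.98  0.27  0.76  1.34] 0.0 mg 0.48
[0.552, -0.047, 0.25] [ 0.39  0.24 -0.49  1.82  0.12  1.11  1.46] 0.0 mg 0.64
[0.5, 0.2, 0.33] [ 0.11  0.18 -0.69  1.74  0.12  1.27  1.32] 0.0 mg 0.54
[0.4415, 0.307, 0.15] [-0.14  0.37 -0.71  1.95  0.29  0.93  0.94] 0.0001 mg 0.51
[0.4415, 0.307, 0.019] [-0.24  0.55 -0.6   2.03  0.48  0.7   0.78] 0.0 mg 0.43
[0.4415, 0.307, 0.3] [-0.07  0.21 -0.76  1.78  0.15  1.21  1.06] 0.0 mg 0.47
[0.46, 0.02, 0.3] [ 0.32  0.03 -0.5   1.94  0.01  1.18  1.42] 0.0001 mg 0.52
[0.46, 0.02, 0.077] [ 0.23  0.32 -0.47  2.18  0.22  0.69  1.21] 0.0 mg 0.28
[0.507, 0.02, 0.077] [ 0.22  0.38 -0.45  2.08  0.25  0.73  1.22] 0.0 mg 0.38
```

```bash
python3 - <<'E'
from h import *
b=load("top6"); p=onz(b,(170+148/4-.4,120+443/3.529-.4),.2326)[0]; print(p)
plan([.49,-.09,.22],Rt(.04,0,-1),.03,.1,20)
E
```

```text
[0.42870862 0.13444623 0.2326    ]
t 12.3 tcp [0.4321, -0.0407, 0.0407] F [0.5, -5.6, 0.8] w 0.0558 n 19 dist 0.1947
[-0.23 0.23 0.10 | -0.96 0.54 -0.53]
[-0.25 0.21 0.11 | -0.96 0.54 -0.53]
[-0.26 0.19 0.11 | -0.96 0.54 -0.53]
[-0.27 0.17 0.11 | -0.96 0.54 -0.53]
[-0.29 0.15 0.11 | -0.96 0.54 -0.53]
[-0.30 0.13 0.11 | -0.96 0.54 -0.53]
[-0.31 0.11 0.11 | -0.96 0.54 -0.53]
[-0.31 0.09 0.10 | -0.96 0.54 -0.53]
[-0.32 0.07 0.09 | -0.96 0.54 -0.53]
[-0.33 0.05 0.08 | -0.96 0.54 -0.53]
[-0.33 0.03 0.07 | -0.96 0.54 -0.53]
[-0.34 0.01 0.06 | -0.96 0.54 -0.53]
[-0.34 -0.01 0.04 | -0.96 0.54 -0.53]
[-0.34 -0.03 0.03 | -0.96 0.54 -0.53]
[-0.34 -0.04 0.01 | -0.96 0.54 -0.53]
[-0.34 -0.06 -0.01 | -0.96 0.54 -0.53]
[-0.33 -0.07 -0.03 | -0.96 0.54 -0.53]
[-0.33 -0.08 -0.05 | -0.96 0.54 -0.53]
[-0.32 -0.09 -0.07 | -0.96 0.54 -0.53]
```

Request:
arm_command(increments=[{"tx": -0.5,"ty": 0.5,"tz": 0,"rx": 0,"ry": 0,"rz": 0},{"tx": -0.6,"ty": 0.6,"tz": 0,"rx": 0,"ry": 0,"rz": 0},{"tx": -0.6,"ty": 0.6,"tz": 0.1,"rx": 0,"ry": 0,"rz": -0.5},{"tx": -0.6,"ty": 0.6,"tz": 0.1,"rx": -0.4,"ry": 0.3,"rz": -0.8},{"tx": -0.6,"ty": 0.5,"tz": 0.1,"rx": -0.8,"ry": 0.5,"rz": -0.8},{"tx": -0.5,"ty": 0.3,"tz": 0.1,"rx": -0.9,"ry": 0.5,"rz": -0.6},{"tx": -0.4,"ty": 0.2,"tz": 0.1,"rx": -0.9,"ry": 0.5,"rz": -0.6}], hand=1)

```text
time: 13.0
tcp_pos: [0.4443, -0.0903, 0.1911]
ee_rot: [[-0.123, -0.234, 0.965], [0.674, 0.694, 0.254], [-0.728, 0.681, 0.072]]
ft_force: [0.1, -0.6, -0.3]
width: 0.0036
```

```bash
python3 - <<'E'
from h import *
log()
plan([.52,-.08,.2],Rt(.04,0,-1),.03,.09,20)
E
```

```text
q [0.72, 0.44, -0.31, 1.9, -0.49, 1.31, 0.95]
t 13.0 tcp [0.4443, -0.0903, 0.1911] F [0.1, -0.6, -0.3] w 0.0036 n 17 dist 0.0769
[-0.02 -0.01 0.15 | -0.92 0.41 -0.43]
[-0.02 -0.02 0.15 | -0.92 0.41 -0.43]
[-0.03 -0.03 0.15 | -0.92 0.41 -0.43]
[-0.03 -0.04 0.14 | -0.92 0.41 -0.43]
[-0.03 -0.05 0.14 | -0.92 0.41 -0.43]
[-0.03 -0.07 0.13 | -0.92 0.41 -0.43]
[-0.04 -0.08 0.12 | -0.92 0.41 -0.43]
[-0.04 -0.09 0.12 | -0.92 0.41 -0.43]
[-0.04 -0.10 0.11 | -0.92 0.41 -0.43]
[-0.04 -0.11 0.10 | -0.92 0.41 -0.43]
[-0.04 -0.11 0.09 | -0.92 0.41 -0.43]
[-0.04 -0.12 0.08 | -0.92 0.41 -0.43]
[-0.03 -0.13 0.07 | -0.92 0.41 -0.43]
[-0.03 -0.13 0.06 | -0.92 0.41 -0.43]
[-0.03 -0.14 0.05 | -0.92 0.41 -0.43]
[-0.03 -0.14 0.04 | -0.92 0.41 -0.43]
[-0.02 -0.15 0.03 | -0.92 0.41 -0.43]
```

```bash
python3 - <<'E'
from tr import *
from h import plan
q=np.array(D[-1][0]); R=Rt(1.8,.25); f=lambda x,y,z,R=R:np.array([x,y,z])-.017*R[:,0]
R2=Rt(2.45,.65); d=np.array([np.cos(2.45),np.sin(2.45)])
g=lambda c,s,z:np.array([c[0]-d[0]*s,c[1]-d[1]*s,z])-.017*R2[:,0]
for p,RR in [(f(.552,-.047,.15),R),(f(.552,-.047,.051),R),(f(.552,-.047,.15),R),(g([.433,.136],.1,.27),R2),(g([.433,.136],.1,.14),R2),(g([.433,.136],.07,.018),R2),(g([.4,.18],.03,.018),R2)]:
    q,e=go(q,p,RR); print(np.round(p,3),q.round(2),round(e,4))
plan(f(.552,-.047,.15),R,.03,.09,20)
E
```

```text
[ 0.553 -0.051  0.166] [ 0.34  0.37 -0.27  1.85 -0.17  1.01  0.41] 0.0
[ 0.553 -0.051  0.067] [ 0.33  0.5  -0.27  1.92 -0.15  0.83  0.43] 0.0001
[ 0.553 -0.051  0.166] [ 0.34  0.37 -0.27  1.85 -0.17  1.01  0.41] 0.0001
[0.518 0.066 0.284] [ 0.33  0.48 -0.45  1.57 -0.25  1.6   0.81] 0.0
[0.518 0.066 0.154] [ 0.32  0.61 -0.43  1.67 -0.21  1.38  0.86] 0.0
[0.495 0.085 0.032] [ 0.29  0.75 -0.42  1.77 -0.18  1.15  0.89] 0.0
[0.431 0.154 0.032] [ 0.23  0.69 -0.48  1.92 -0.24  1.02  0.83] 0.0
t 13.0 tcp [0.4443, -0.0903, 0.1911] F [0.1, -0.6, -0.3] w 0.0036 n 6 dist 0.1181
[0.17 -0.08 0.63 | 0.12 0.11 -1.05]
[0.17 -0.06 0.63 | 0.12 0.11 -1.05]
[0.17 -0.04 0.63 | 0.12 0.11 -1.05]
[0.17 -0.02 0.63 | 0.12 0.11 -1.05]
[0.17 -0.00 0.63 | 0.12 0.11 -1.05]
[0.16 0.02 0.64 | 0.12 0.11 -1.05]
```

Request:
arm_command(increments=[{"tx": 0.14,"ty": -0.07,"tz": 0.54,"rx": 0.1,"ry": 0.1,"rz": -0.9},{"tx": 0.14,"ty": -0.05,"tz": 0.54,"rx": 0.1,"ry": 0.1,"rz": -0.9},{"tx": 0.14,"ty": -0.03,"tz": 0.54,"rx": 0.1,"ry": 0.1,"rz": -0.9},{"tx": 0.14,"ty": -0.02,"tz": 0.54,"rx": 0.1,"ry": 0.1,"rz": -0.9},{"tx": 0.14,"ty": 0,"tz": 0.54,"rx": 0.1,"ry": 0.1,"rz": -0.9},{"tx": 0.14,"ty": 0.02,"tz": 0.54,"rx": 0.1,"ry": 0.1,"rz": -0.9},{"tx": 0.14,"ty": 0.02,"tz": 0.54,"rx": 0.1,"ry": 0.1,"rz": -0.9}], hand=1)

```text
time: 13.7
tcp_pos: [0.5559, -0.0611, 0.1716]
ee_rot: [[-0.051, -0.217, 0.975], [0.211, 0.952, 0.222], [-0.976, 0.217, -0.002]]
ft_force: [0.6, -0.4, -0.7]
width: 0.0007
```

```bash
python3 - <<'E'
from h import *
log(); R=Rt(1.8,.25)
plan(np.array([.552,-.047,.051])-.017*R[:,0],R,.012,.09,20)
E
```

```text
q [0.33, 0.36, -0.26, 1.85, -0.14, 1.02, 0.38]
t 13.7 tcp [0.5559, -0.0611, 0.1716] F [0.6, -0.4, -0.7] w 0.0007 n 9 dist 0.1047
[0.38 -0.05 -0.00 | -0.01 -0.00 0.04]
[0.38 -0.05 -0.00 | -0.01 -0.00 0.04]
[0.38 -0.05 -0.00 | -0.01 -0.00 0.04]
[0.38 -0.05 -0.00 | -0.01 -0.00 0.04]
[0.38 -0.05 -0.00 | -0.01 -0.00 0.04]
[0.38 -0.05 -0.00 | -0.01 -0.00 0.04]
[0.38 -0.05 -0.00 | -0.01 -0.00 0.04]
[0.38 -0.06 -0.00 | -0.01 -0.00 0.04]
[0.38 -0.06 -0.00 | -0.01 -0.00 0.04]
```

Request:
arm_command(increments=[{"tx": 0.6,"ty": -0.1,"tz": 0,"rx": 0,"ry": 0,"rz": 0},{"tx": 0.6,"ty": -0.1,"tz": 0,"rx": 0,"ry": 0,"rz": 0},{"tx": 0.5,"ty": -0.08,"tz": 0,"rx": 0,"ry": 0,"rz": 0},{"tx": 0.35,"ty": -0.06,"tz": 0,"rx": 0,"ry": 0,"rz": 0},{"tx": 0.3,"ty": -0.05,"tz": 0,"rx": 0,"ry": 0,"rz": 0},{"tx": 0.3,"ty": -0.05,"tz": 0,"rx": 0,"ry": 0,"rz": 0},{"tx": 0.3,"ty": -0.05,"tz": 0,"rx": 0,"ry": 0,"rz": 0}], hand=1)

```text
time: 14.4
tcp_pos: [0.5567, -0.0585, 0.0814]
ee_rot: [[-0.049, -0.219, 0.975], [0.203, 0.953, 0.224], [-0.978, 0.209, -0.002]]
ft_force: [-1.4, -1.4, 2.8]
width: 0.0006
```

```bash
python3 - <<'E'
from h import *
log(); R=Rt(1.8,.25)
plan(np.array([.552,-.047,.051])-.017*R[:,0],R,.01,.09,20)
E
```

```text
q [0.31, 0.47, -0.26, 1.91, -0.11, 0.84, 0.39]
t 14.4 tcp [0.5567, -0.0585, 0.0814] F [-1.4, -1.4, 2.8] w 0.0006 n 2 dist 0.0162
[0.25 0.08 -0.03 | -0.02 -0.01 0.25]
[0.26 0.08 -0.03 | -0.02 -0.01 0.25]
```

Request:
arm_command(increments=[{"tx": 0.25,"ty": 0,"tz": 0,"rx": 0,"ry": 0,"rz": 0},{"tx": 0.2,"ty": 0,"tz": 0,"rx": 0,"ry": 0,"rz": 0}], hand=1)

```text
time: 14.6
tcp_pos: [0.5563, -0.0567, 0.0677]
ee_rot: [[-0.048, -0.218, 0.975], [0.203, 0.954, 0.223], [-0.978, 0.208, -0.002]]
ft_force: [-24.9, -13.5, 98.7]
width: 0.0003
```

```bash
python3 - <<'E'
from h import *
log(); plan([.55,-.05,.06])
E
```

```text
q [0.31, 0.49, -0.25, 1.92, -0.11, 0.81, 0.38]
t 14.6 tcp [0.5563, -0.0567, 0.0677] F [-24.9, -13.5, 98.7] w 0.0003 n 1 dist 0.012
[0.31 0.21 -0.15 | 0.00 0.00 0.00]
```

Request:
arm_command(increments=[{"tx": -0.15,"ty": 0,"tz": 0,"rx": 0,"ry": 0,"rz": 0},{"tx": -0.5,"ty": 0,"tz": 0,"rx": 0,"ry": 0,"rz": 0},{"tx": -0.9,"ty": 0,"tz": 0,"rx": 0,"ry": 0,"rz": 0},{"tx": -0.95,"ty": 0,"tz": 0,"rx": 0,"ry": 0,"rz": 0},{"tx": -0.95,"ty": 0,"tz": 0,"rx": 0,"ry": 0,"rz": 0}], hand=-0.19)

```text
time: 15.1
tcp_pos: [0.56, -0.0773, 0.1706]
ee_rot: [[-0.053, -0.218, 0.974], [0.204, 0.953, 0.224], [-0.978, 0.211, -0.006]]
ft_force: [-0.1, -0.9, -0.1]
width: 0.0371
```

```bash
cat > tgt3.py <<'E'
from h import *
R2=Rt(2.45,.65); d=np.array([np.cos(2.45),np.sin(2.45)])
g=lambda c,s,z:np.array([c[0]-d[0]*s,c[1]-d[1]*s,z])-.017*R2[:,0]
E
python3 - <<'E'
from tgt3 import *
from plant import arm
log(); plan(g([.433,.136],.08,.25),R2,.03,.09,20)
for n in("scene","top"):
    s=arm.snapshot(n); np.savez(f"pics/{n}7.npz",**s)
a=load("scene7");b=load("top7")
im1=cv2.resize(a["image"][120:260,180:330,::-1],(450,420),interpolation=cv2.INTER_CUBIC)
im2=cv2.resize(b["image"][120:290,170:320,::-1],(350,420),interpolation=cv2.INTER_CUBIC)
cv2.imwrite("pics/d7.png",np.hstack([im1,im2]))
E
```

```text
q [0.34, 0.37, -0.25, 1.83, -0.13, 1.03, 0.4]
t 15.1 tcp [0.56, -0.0773, 0.1706] F [-0.1, -0.9, -0.1] w 0.0371 n 9 dist 0.1902
[-0.21 0.67 -0.08 | -0.83 0.37 0.58]
[-0.17 0.68 -0.04 | -0.83 0.37 0.58]
[-0.14 0.69 0.00 | -0.83 0.37 0.58]
[-0.11 0.69 0.04 | -0.83 0.37 0.58]
[-0.08 0.69 0.09 | -0.83 0.37 0.58]
[-0.05 0.69 0.13 | -0.83 0.37 0.58]
[-0.02 0.68 0.18 | -0.83 0.37 0.58]
[0.00 0.67 0.22 | -0.83 0.37 0.58]
[0.03 0.65 0.26 | -0.83 0.37 0.58]
```

View pics/d7.png

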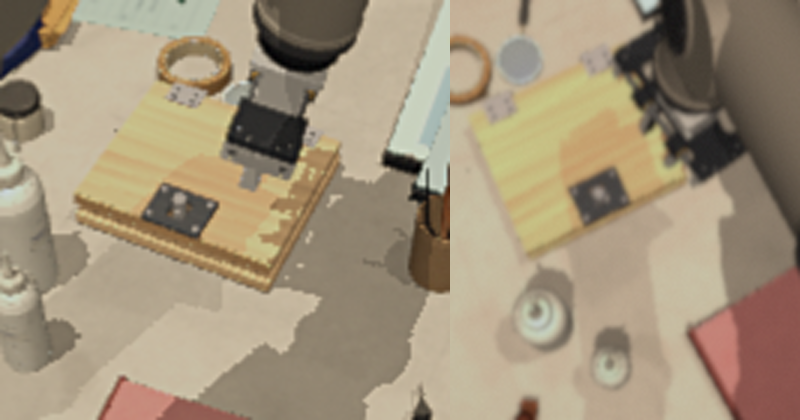

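Request:
arm_command(increments=[{"tx": -0.4,"ty": 0.6,"tz": -0.08,"rx": -0.83,"ry": 0.37,"rz": 0.58},{"tx": -0.4,"ty": 0.65,"tz": -0.04,"rx": -0.83,"ry": 0.37,"rz": 0.58},{"tx": -0.2,"ty": 0.69,"tz": 0,"rx": -0.83,"ry": 0.37,"rz": 0.58},{"tx": -0.1,"ty": 0.69,"tz": 0.04,"rx": -0.83,"ry": 0.37,"rz": 0.58},{"tx": 0,"ty": 0.69,"tz": 0.09,"rx": -0.83,"ry": 0.37,"rz": 0.58},{"tx": 0,"ty": 0.69,"tz": 0.13,"rx": -0.83,"ry": 0.37,"rz": 0.58},{"tx": 0,"ty": 0.68,"tz": 0.18,"rx": -0.83,"ry": 0.37,"rz": 0.58},{"tx": 0,"ty": 0.67,"tz": 0.22,"rx": -0.83,"ry": 0.37,"rz": 0.58}], hand=-0.19)

```text
time: 16.0
tcp_pos: [0.5084, 0.0572, 0.2705]
ee_rot: [[-0.419, -0.6, 0.682], [0.384, 0.563, 0.731], [-0.823, 0.568, -0.005]]
ft_force: [-1.1, -0.3, -0.5]
width: 0.0558
```

```bash
python3 - <<'E'
from tgt3 import *
log(); plan(g([.433,.136],.075,.018),R2,.03,.09,20)
E
```

```text
q [0.34, 0.45, -0.43, 1.63, -0.25, 1.52, 0.79]
t 16.0 tcp [0.5084, 0.0572, 0.2705] F [-1.1, -0.3, -0.5] w 0.0558 n 8 dist 0.2404
[0.88 -0.48 0.05 | -0.08 0.05 0.07]
[0.87 -0.49 0.05 | -0.08 0.05 0.07]
[0.87 -0.49 0.05 | -0.08 0.05 0.07]
[0.87 -0.50 0.05 | -0.08 0.05 0.07]
[0.86 -0.51 0.05 | -0.08 0.05 0.07]
[0.86 -0.51 0.05 | -0.08 0.05 0.07]
[0.86 -0.52 0.05 | -0.08 0.05 0.07]
[0.85 -0.52 0.05 | -0.08 0.05 0.07]
```

```bash
python3 - <<'E'
from tgt3 import *
plan(g([.433,.136],.06,.06),R2,.03,.09,20)
E
```

```text
t 16.0 tcp [0.5084, 0.0572, 0.2705] F [-1.1, -0.3, -0.5] w 0.0558 n 7 dist 0.201
[0.88 -0.38 0.05 | -0.09 0.05 0.08]
[0.87 -0.39 0.06 | -0.09 0.05 0.08]
[0.87 -0.39 0.06 | -0.09 0.05 0.08]
[0.87 -0.40 0.06 | -0.09 0.05 0.08]
[0.87 -0.41 0.06 | -0.09 0.05 0.08]
[0.86 -0.41 0.06 | -0.09 0.05 0.08]
[0.86 -0.42 0.06 | -0.09 0.05 0.08]
```

Request:
arm_command(increments=[{"tx": 0.88,"ty": -0.4,"tz": 0.05,"rx": -0.09,"ry": 0.05,"rz": 0.08},{"tx": 0.87,"ty": -0.4,"tz": 0.06,"rx": -0.09,"ry": 0.05,"rz": 0.08},{"tx": 0.87,"ty": -0.4,"tz": 0.06,"rx": -0.09,"ry": 0.05,"rz": 0.08},{"tx": 0.87,"ty": -0.4,"tz": 0.06,"rx": -0.09,"ry": 0.05,"rz": 0.08},{"tx": 0.87,"ty": -0.41,"tz": 0.06,"rx": -0.09,"ry": 0.05,"rz": 0.08},{"tx": 0.86,"ty": -0.42,"tz": 0.06,"rx": -0.09,"ry": 0.05,"rz": 0.08},{"tx": 0.8,"ty": -0.42,"tz": 0.06,"rx": 0,"ry": 0,"rz": 0}], hand=-0.19)

```text
time: 16.7
tcp_pos: [0.4913, 0.0941, 0.0714]
ee_rot: [[-0.455, -0.62, 0.639], [0.387, 0.509, 0.769], [-0.802, 0.597, 0.008]]
ft_force: [-0.1, -0.8, -0.1]
width: 0.0561
```

```bash
python3 - <<'E'
from tgt3 import *
from plant import arm
log(); plan(g([.433,.136],.06,.018),R2,.015,.09,20)
for n in("scene","top"):
    s=arm.snapshot(n); np.savez(f"pics/{n}8.npz",**s)
a=load("scene8");b=load("top8")
im1=cv2.resize(a["image"][120:260,160:310,::-1],(450,420),interpolation=cv2.INTER_CUBIC)
im2=cv2.resize(b["image"][120:290,170:320,::-1],(350,420),interpolation=cv2.INTER_CUBIC)
cv2.imwrite("pics/d8.png",np.hstack([im1,im2]))
E
```

```text
q [0.28, 0.68, -0.44, 1.78, -0.2, 1.19, 0.87]
t 16.7 tcp [0.4913, 0.0941, 0.0714] F [-0.1, -0.8, -0.1] w 0.0561 n 3 dist 0.0402
[0.36 -0.25 -0.06 | 0.01 0.03 0.04]
[0.36 -0.25 -0.06 | 0.01 0.03 0.04]
[0.36 -0.25 -0.06 | 0.01 0.03 0.04]
```

View pics/d8.png

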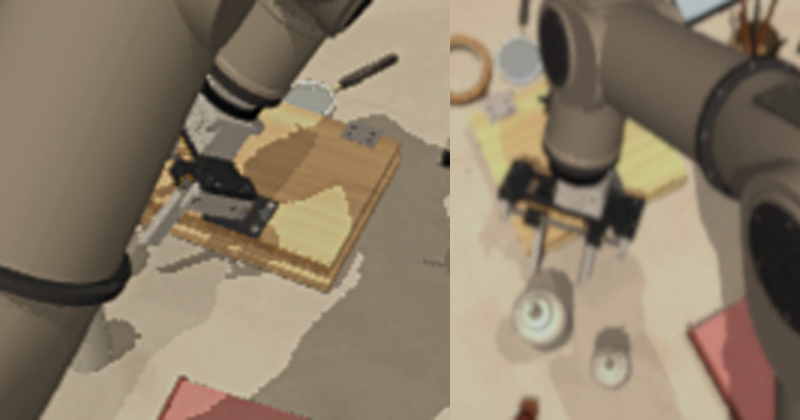

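Request:
arm_command(increments=[{"tx": 0.36,"ty": -0.25,"tz": -0.06,"rx": 0,"ry": 0,"rz": 0},{"tx": 0.36,"ty": -0.25,"tz": -0.06,"rx": 0,"ry": 0,"rz": 0},{"tx": 0.3,"ty": -0.25,"tz": -0.06,"rx": 0,"ry": 0,"rz": 0}], hand=-0.19)

```text
time: 17.1
tcp_pos: [0.4854, 0.091, 0.0351]
ee_rot: [[-0.461, -0.618, 0.637], [0.387, 0.506, 0.771], [-0.799, 0.602, 0.006]]
ft_force: [-28.8, -7.3, 66.1]
width: 0.0561
```

```bash
python3 - <<'E'
from tgt3 import *
log(); plan(g([.40,.18],.03,.019),R2,.01,.09,3)
E
```

```text
q [0.28, 0.73, -0.43, 1.8, -0.19, 1.13, 0.89]
t 17.1 tcp [0.4854, 0.091, 0.0351] F [-28.8, -7.3, 66.1] w 0.0561 n 9 dist 0.0835
[0.19 0.24 0.05 | 0.01 0.01 0.01]
[0.19 0.24 0.05 | 0.01 0.01 0.01]
[0.19 0.24 0.05 | 0.01 0.01 0.01]
```

Request:
arm_command(increments=[{"tx": -0.3,"ty": 0.25,"tz": 0,"rx": 0,"ry": 0,"rz": 0}], hand=-0.19)

```text
time: 17.2
tcp_pos: [0.4831, 0.0909, 0.0457]
ee_rot: [[-0.464, -0.616, 0.637], [0.387, 0.505, 0.771], [-0.797, 0.604, 0.004]]
ft_force: [0.8, -0.3, -0.2]
width: 0.0559
```

```bash
python3 - <<'E'
from tgt3 import *
from plant import arm
log(); plan(g([.40,.18],.03,.02),R2,.01,.09,3)
for n in("scene","top"):
    s=arm.snapshot(n); np.savez(f"pics/{n}9.npz",**s)
a=load("scene9");b=load("top9")
im1=cv2.resize(a["image"][150:250,190:290,::-1],(500,500),interpolation=cv2.INTER_CUBIC)
im2=cv2.resize(b["image"][180:260,170:230,::-1],(300,500),interpolation=cv2.INTER_CUBIC)
cv2.imwrite("pics/d9.png",np.hstack([im1,im2]))
E
```

```text
q [0.29, 0.71, -0.43, 1.8, -0.19, 1.15, 0.89]
t 17.2 tcp [0.4831, 0.0909, 0.0457] F [0.8, -0.3, -0.2] w 0.0559 n 9 dist 0.083
[0.22 0.21 0.06 | 0.01 0.00 0.00]
[0.22 0.21 0.06 | 0.01 0.00 0.00]
[0.22 0.21 0.06 | 0.01 0.00 0.00]
```

View pics/d9.png

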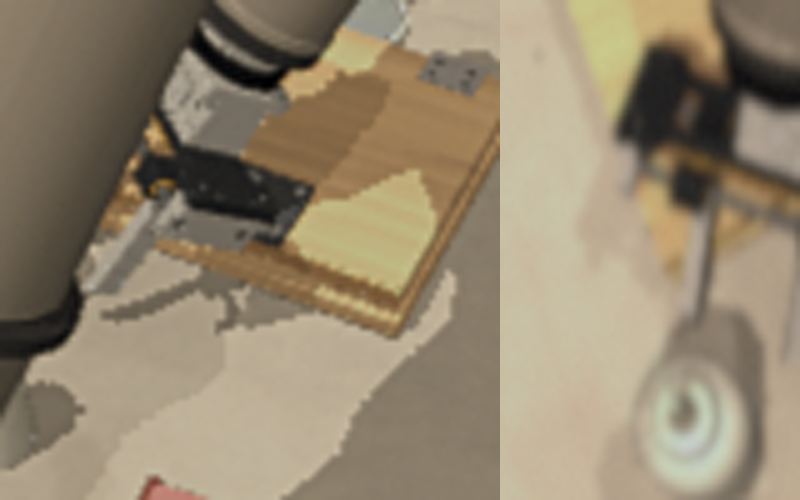

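```bash
cat > tgt4.py <<'E'
from h import *
R2=Rt(2.45,.55); d=np.array([np.cos(2.45),np.sin(2.45)])
g=lambda c,s,z:np.array([c[0]-d[0]*s,c[1]-d[1]*s,z])-.017*R2[:,0]
E
python3 - <<'E'
from tgt4 import *
plan(g([.433,.136],.053,.03),R2,.01,.05,20)
b=load("top9"); print(onz(b,(170+(685-500)/5-.4,180+408/6.25-.4),.2326))
E
```

```text
t 17.3 tcp [0.4856, 0.0911, 0.0479] F [0.0, -0.2, 0.7] w 0.0556 n 2 dist 0.0081
[0.12 0.06 0.02 | 0.03 0.04 -0.59]
[0.11 0.07 0.02 | 0.03 0.04 -0.59]
[[0.42933645 0.1341952  0.2326    ]]
```

Request:
arm_command(increments=[{"tx": 0.05,"ty": 0.1,"tz": 0.02,"rx": 0.03,"ry": 0.04,"rz": -0.6},{"tx": 0.1,"ty": 0.08,"tz": 0.02,"rx": 0.03,"ry": 0.04,"rz": -0.6},{"tx": 0.15,"ty": 0.05,"tz": 0,"rx": 0,"ry": 0,"rz": 0}], hand=-0.02)

```text
time: 17.6
tcp_pos: [0.4808, 0.0975, 0.0445]
ee_rot: [[-0.394, -0.659, 0.64], [0.331, 0.548, 0.768], [-0.857, 0.515, 0.002]]
ft_force: [-0.1, -0.7, -0.5]
width: 0.0479
```

```bash
python3 - <<'E'
from tgt4 import *
log();plan(g([.40,.18],.03,.028),R2,.008,.05,3)
E
```

```text
q [0.25, 0.65, -0.43, 1.86, -0.17, 1.05, 0.84]
t 17.6 tcp [0.4808, 0.0975, 0.0445] F [-0.1, -0.7, -0.5] w 0.0479 n 10 dist 0.0769
[0.14 0.21 0.04 | -0.00 0.00 0.01]
[0.14 0.21 0.04 | -0.00 0.00 0.01]
[0.14 0.21 0.04 | -0.00 0.00 0.01]
```

Request:
arm_command(increments=[{"tx": 0.14,"ty": 0.21,"tz": 0.04,"rx": 0,"ry": 0,"rz": 0},{"tx": 0.14,"ty": 0.21,"tz": 0.04,"rx": 0,"ry": 0,"rz": 0},{"tx": 0.14,"ty": 0.21,"tz": 0.04,"rx": 0,"ry": 0,"rz": 0},{"tx": 0.14,"ty": 0.21,"tz": 0.04,"rx": 0,"ry": 0,"rz": 0},{"tx": 0.14,"ty": 0.21,"tz": 0.04,"rx": 0,"ry": 0,"rz": 0}], hand=-0.02)

```text
time: 18.1
tcp_pos: [0.4551, 0.127, 0.042]
ee_rot: [[-0.394, -0.658, 0.642], [0.333, 0.549, 0.767], [-0.857, 0.516, 0.002]]
ft_force: [2.3, -3.4, 3.3]
width: 0.0479
```

```bash
python3 - <<'E'
from tgt4 import *
from plant import arm
log();plan(g([.40,.18],.03,.026),R2,.008,.05,3)
s=arm.snapshot("top"); np.savez(f"pics/top10.npz",**s)
b=load("top10")
cv2.imwrite("pics/d10.png",cv2.resize(b["image"][170:270,160:260,::-1],(600,600),interpolation=cv2.INTER_CUBIC))
E
```

```text
q [0.22, 0.63, -0.45, 1.92, -0.19, 1.0, 0.81]
t 18.1 tcp [0.4551, 0.127, 0.042] F [2.3, -3.4, 3.3] w 0.0479 n 5 dist 0.0379
[0.14 0.21 0.04 | -0.01 0.01 0.02]
[0.14 0.21 0.04 | -0.01 0.01 0.02]
[0.14 0.21 0.04 | -0.01 0.01 0.02]
```

View pics/d10.png

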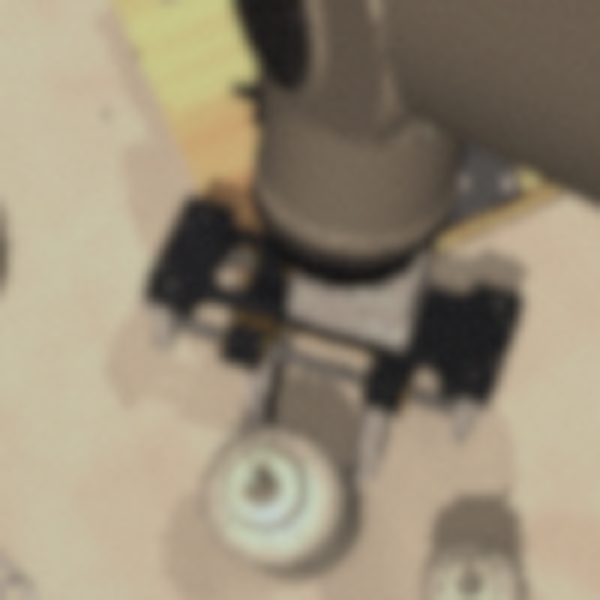

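Request:
arm_command(increments=[{"tx": 0.14,"ty": 0.2,"tz": 0.04,"rx": 0,"ry": 0,"rz": 0},{"tx": 0.14,"ty": 0.2,"tz": 0.04,"rx": 0,"ry": 0,"rz": 0},{"tx": 0.14,"ty": 0.2,"tz": 0.04,"rx": 0,"ry": 0,"rz": 0},{"tx": 0.13,"ty": 0.2,"tz": 0.04,"rx": 0,"ry": 0,"rz": 0}], hand=-0.02)

```text
time: 18.55
tcp_pos: [0.4345, 0.1514, 0.0404]
ee_rot: [[-0.394, -0.658, 0.642], [0.333, 0.549, 0.767], [-0.857, 0.516, 0.003]]
ft_force: [1.7, -3.3, 4.2]
width: 0.0479
```

```bash
python3 - <<'E'
from tgt4 import *
from plant import arm
log();plan(g([.40,.18],.03,.026),R2,.008,.05,3)
s=arm.snapshot("top"); np.savez(f"pics/top11.npz",**s)
b=load("top11")
cv2.imwrite("pics/d11.png",cv2.resize(b["image"][170:270,160:260,::-1],(600,600),interpolation=cv2.INTER_CUBIC))
E
```

```text
q [0.19, 0.61, -0.47, 1.97, -0.21, 0.95, 0.78]
t 18.55 tcp [0.4345, 0.1514, 0.0404] F [1.7, -3.3, 4.2] w 0.0479 n 1 dist 0.0059
[0.10 0.17 -0.00 | -0.04 0.07 0.10]
```

View pics/d11.png

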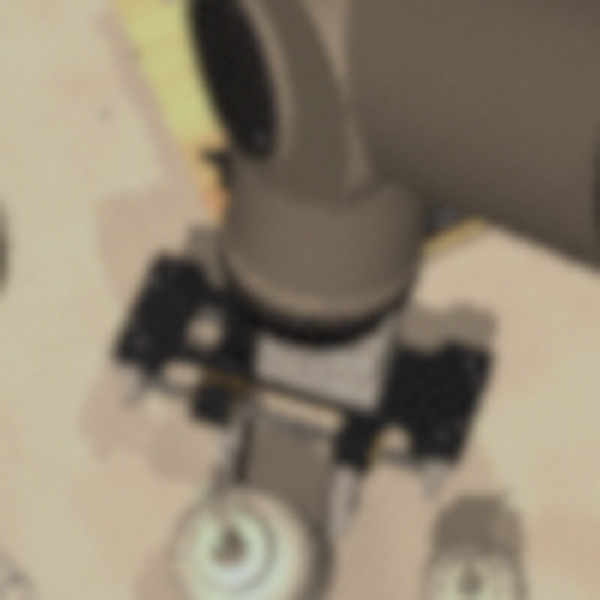

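```bash
python3 - <<'E'
from h import *
b=load("top11"); p=onz(b,(160+230/6-.4,170+542/6-.4),.2326)[0]; print(p)
c=p[:2]+[.004,0]
print("post d",np.hypot(*(c-[.557,.013])))
yaw=.36;l=np.array([-np.sin(yaw),np.cos(yaw)]);s=np.array([np.cos(yaw),np.sin(yaw)]);r=c-[.4415,.307]
a=max(abs(r@l)-.0885,0);e=max(abs(r@s)-.0375,0); print("grasp gap",np.hypot(a,e)-.0345)
plan([.47,.11,.06])
E
```

```text
[0.40093322 0.17057617 0.2326    ]
post d 0.2189852848069642
grasp gap 0.017431727891107383
t 18.6 tcp [0.4334, 0.1525, 0.0404] F [0.4, 0.2, 0.4] w 0.0477 n 2 dist 0.0593
[-0.76 -0.62 -0.15 | 0.00 0.00 0.00]
[-0.76 -0.62 -0.15 | 0.00 0.00 0.00]
```

Request:
arm_command(increments=[{"tx": -0.3,"ty": -0.25,"tz": 0,"rx": 0,"ry": 0,"rz": 0},{"tx": -0.7,"ty": -0.3,"tz": 0,"rx": 0,"ry": 0,"rz": 0},{"tx": -0.95,"ty": 0,"tz": 0,"rx": 0,"ry": 0,"rz": 0},{"tx": -0.95,"ty": 0.2,"tz": 0,"rx": 0,"ry": 0,"rz": 0},{"tx": -0.95,"ty": 0.3,"tz": 0,"rx": 0,"ry": 0,"rz": 0},{"tx": -0.95,"ty": 0.3,"tz": 0,"rx": 0,"ry": 0,"rz": 0},{"tx": -0.95,"ty": 0.3,"tz": 0,"rx": 0,"ry": 0,"rz": 0}], hand=-0.02)

```text
time: 19.3
tcp_pos: [0.4914, 0.1, 0.2001]
ee_rot: [[-0.405, -0.654, 0.639], [0.333, 0.546, 0.769], [-0.852, 0.524, -0.004]]
ft_force: [0.4, 0.3, -0.9]
width: 0.0482
```

```bash
python3 - <<'E'
from tr import *
from h import plan,log
from plant import arm
log()
q0=np.array(arm.get_state()["joint_pos"])
for fl in (1,-1):
    Ra=Rt(.04,0,fl); Rc=Rt(.36,0,fl); q=q0
    for p,R in [([.46,.27,.30],Rc),([.4415,.307,.15],Rc),([.4415,.307,.019],Rc),([.4415,.307,.3],Rc),([.46,.02,.3],Ra),([.46,.02,.077],Ra),([.507,.02,.077],Ra)]:
        q,e=go(q,p,R); print(p,q.round(2),round(e,4),"mg",np.min(np.minimum(q-lo,hi-q)).round(2))
plan([.47,.25,.30],Rt(.36,0,-1),.03,.1,20)
plan([.47,.25,.30],Rt(.36,0,1),.03,.1,1)
E
```

```text
q [0.27, 0.47, -0.45, 1.75, -0.22, 1.34, 0.79]
[0.46, 0.27, 0.3] [-0.33  0.15 -0.36  1.81  0.06  1.19 -1.92] 0.0 mg 0.65
[0.4415, 0.307, 0.15] [-0.41  0.31 -0.38  1.97  0.14  0.89 -2.07] 0.0 mg 0.49
[0.4415, 0.307, 0.019] [-0.47  0.5  -0.32  2.05  0.26  0.63 -2.17] 0.0 mg 0.41
[0.4415, 0.307, 0.3] [-0.38  0.16 -0.39  1.8   0.07  1.2  -2.  ] 0.0 mg 0.66
[0.46, 0.02, 0.3] [-0.06  0.01 -0.13  1.96  0.    1.18 -1.71] 0.0001 mg 0.5
[0.46, 0.02, 0.077] [-0.07  0.29 -0.13  2.2   0.06  0.66 -1.77] 0.0 mg 0.26
[0.507, 0.02, 0.077] [-0.07  0.35 -0.12  2.1   0.06  0.7  -1.76] 0.0 mg 0.36
[0.46, 0.27, 0.3] [-0.01  0.19 -0.72  1.79  0.14  1.21  1.15] 0.0 mg 0.51
[0.4415, 0.307, 0.15] [-0.15  0.36 -0.7   1.95  0.29  0.93  0.94] 0.0 mg 0.51
[0.4415, 0.307, 0.019] [-0.25  0.55 -0.59  2.03  0.47  0.69  0.79] 0.0 mg 0.43
[0.4415, 0.307, 0.3] [-0.08  0.21 -0.75  1.78  0.15  1.21  1.07] 0.0 mg 0.48
[0.46, 0.02, 0.3] [ 0.3   0.03 -0.49  1.94  0.01  1.18  1.42] 0.0001 mg 0.52
[0.46, 0.02, 0.077] [ 0.22  0.32 -0.46  2.18  0.22  0.69  1.22] 0.0 mg 0.28
[0.507, 0.02, 0.077] [ 0.21  0.38 -0.45  2.08  0.24  0.73  1.22] 0.0 mg 0.38
t 19.3 tcp [0.4914, 0.1, 0.2001] F [0.4, 0.3, -0.9] w 0.0482 n 12 dist 0.1815
[-0.07 0.41 0.28 | -1.07 0.30 -0.52]
[-0.10 0.38 0.31 | -1.07 0.30 -0.52]
[-0.12 0.35 0.34 | -1.07 0.30 -0.52]
[-0.14 0.31 0.37 | -1.07 0.30 -0.52]
[-0.16 0.28 0.39 | -1.07 0.30 -0.52]
[-0.18 0.23 0.41 | -1.07 0.30 -0.52]
[-0.20 0.19 0.42 | -1.07 0.30 -0.52]
[-0.22 0.15 0.43 | -1.07 0.30 -0.52]
[-0.24 0.10 0.43 | -1.07 0.30 -0.52]
[-0.25 0.05 0.44 | -1.07 0.30 -0.52]
[-0.26 0.00 0.43 | -1.07 0.30 -0.52]
[-0.27 -0.04 0.42 | -1.07 0.30 -0.52]
t 19.3 tcp [0.4914, 0.1, 0.2001] F [0.4, 0.3, -0.9] w 0.0482 n 22 dist 0.1815
[-0.04 0.22 0.15 | 1.15 -0.33 -0.19]
```

Request:
arm_command(increments=[{"tx": -0.8,"ty": 0.5,"tz": 0,"rx": -0.5,"ry": 0.15,"rz": -0.3},{"tx": -0.8,"ty": 0.5,"tz": 0.1,"rx": -0.95,"ry": 0.27,"rz": -0.5},{"tx": -0.8,"ty": 0.5,"tz": 0.2,"rx": -0.95,"ry": 0.27,"rz": -0.5},{"tx": -0.5,"ty": 0.4,"tz": 0.37,"rx": -0.95,"ry": 0.27,"rz": -0.5},{"tx": -0.3,"ty": 0.4,"tz": 0.4,"rx": -0.95,"ry": 0.27,"rz": -0.5},{"tx": -0.1,"ty": 0.3,"tz": 0.5,"rx": -0.95,"ry": 0.27,"rz": -0.5},{"tx": -0.1,"ty": 0.25,"tz": 0.5,"rx": -0.95,"ry": 0.27,"rz": -0.5},{"tx": -0.1,"ty": 0.2,"tz": 0.5,"rx": -0.95,"ry": 0.27,"rz": -0.5}], hand=-0.02)

```text
time: 20.1
tcp_pos: [0.4893, 0.1763, 0.3451]
ee_rot: [[-0.198, -0.976, 0.089], [0.074, 0.075, 0.994], [-0.977, 0.204, 0.057]]
ft_force: [0.8, 0.5, -0.1]
width: 0.0481
```

```bash
python3 - <<'E'
from h import *
from plant import arm
log();plan([.46,.28,.22],Rt(.36,0,-1),.03,.1,20)
for n in("scene","top"):
    s=arm.snapshot(n); np.savez(f"pics/{n}12.npz",**s)
a=load("scene12");b=load("top12")
im1=cv2.resize(a["image"][:,:,::-1],(512,384))
cv2.imwrite("pics/d12.png",np.hstack([im1,cv2.resize(b["image"][160:300,120:225,::-1],(288,384),interpolation=cv2.INTER_CUBIC)]))
E
```

```text
q [0.13, 0.24, -0.61, 1.65, -0.02, 1.44, 1.02]
t 20.1 tcp [0.4893, 0.1763, 0.3451] F [0.8, 0.5, -0.1] w 0.0481 n 6 dist 0.1651
[0.75 0.06 0.52 | -0.92 0.21 -0.39]
[0.74 0.05 0.54 | -0.92 0.21 -0.39]
[0.73 0.03 0.55 | -0.92 0.21 -0.39]
[0.72 0.01 0.56 | -0.92 0.21 -0.39]
[0.71 -0.01 0.58 | -0.92 0.21 -0.39]
[0.70 -0.03 0.59 | -0.92 0.21 -0.39]
```

View pics/d12.png

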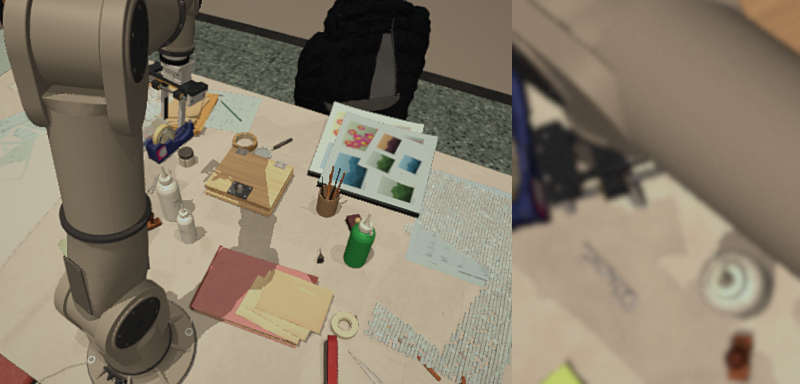

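```bash
python3 - <<'E'
from h import *
a=load("scene12");b=load("top12");t7=load("top7");s7=load("scene7")
crop(b,138,240,178,278,15,"pics/e1.png")
A=cv2.resize(s7["image"][155:205,205:300,::-1],None,fx=8,fy=8,interpolation=cv2.INTER_CUBIC)
cv2.imwrite("pics/e2.png",A)
crop(t7,165,130,275,230,7,"pics/e3.png")
E
```

```text
(no output)
```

View pics/e1.png

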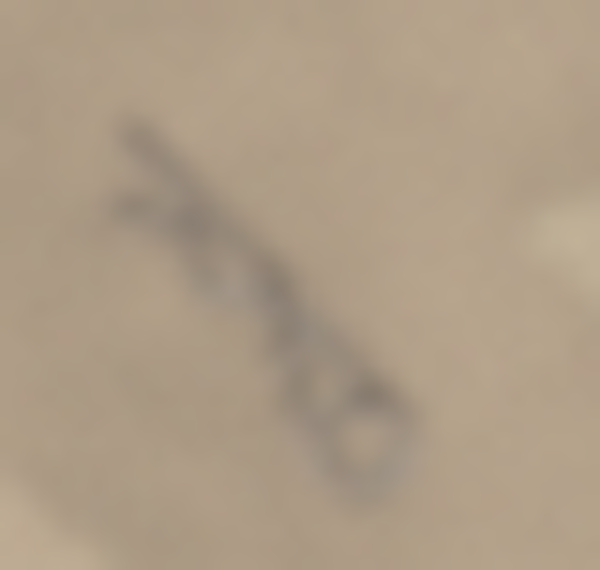

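View pics/e2.png

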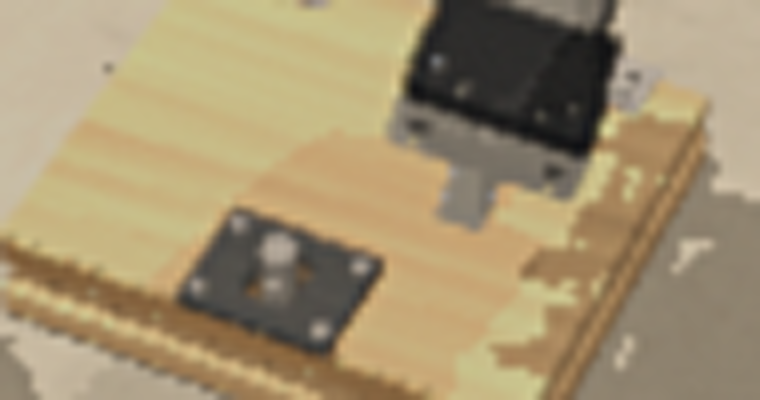

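View pics/e3.png

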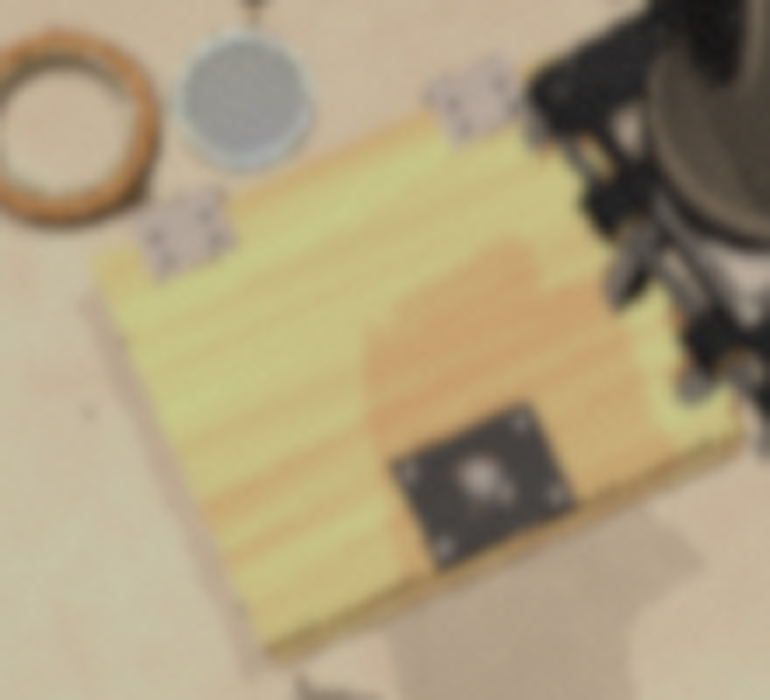

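```bash
python3 - <<'E'
from h import *
b=load("top12");t=load("top7");s=load("scene7")
S=lambda x,y:(205+(x+.5)/8-.5,155+(y+.5)/8-.5)
T=lambda x,y:(165+(x+.5)/7-.5,130+(y+.5)/7-.5)
E=lambda x,y:(138+(x+.5)/15-.5,240+(y+.5)/15-.5)
print("post",tri(s,S(279,246),t,T(484,474)), onz(s,S(279,246),.0755),onz(t,T(484,474),.0755))
P=[]
for u,v in (((232,207),(390,462)),((383,262),(528,402)),((330,355),(575,505)),((178,300),(438,570))):
    x,r=tri(s,S(*u),t,T(*v)); P.append(x); print(x.round(4),round(r,4),onz(s,S(*u),.057)[0,:2].round(4),onz(t,T(*v),.057)[0,:2].round(4))
P=np.array(P); print("plate ctr",P.mean(0), "yaw",np.arctan2(*( -(P[0]-P[1]+P[3]-P[2])[:2]*np.array([1,-1]))), np.arctan2((P[1]-P[2]+P[0]-P[3])[1],(P[1]-P[2]+P[0]-P[3])[0]))
# hinge corners / lid edges in top
for v in ((95,262),(262,655)): print("lid left",onz(t,T(*v),.051))
print("lid right front",onz(t,T(742,440),.051))
print("cotter tip",onz(b,E(128,128),.002),"coil",onz(b,E(367,440),.004),"bow",onz(b,E(118,205),.002))
E
```

```text
post (array([0.55317706, 0.00981567, 0.07741418]), np.float64(0.001055173058576764)) [[0.55518313 0.01019906 0.0755    ]] [[0.55303585 0.0102811  0.0755    ]]
[0.5782 0.0463 0.0574] 0.0001 [0.5786 0.0465] [0.5783 0.0464]
[ 0.5807 -0.0224  0.0563] 0.0017 [ 0.581  -0.0235] [ 0.5797 -0.0215]
[ 0.5299 -0.0245  0.052 ] 0.0027 [ 0.5279 -0.0278] [ 0.5277 -0.0227]
[0.5261 0.0439 0.0529] 0.0023 [0.5245 0.0409] [0.5243 0.0451]
plate ctr [0.55373283 0.01083522 0.05462694] yaw 0.04538896679410607 0.043607595462694354
lid left [[0.7191555  0.13614776 0.051     ]]
lid left [[0.52023343 0.13209391 0.051     ]]
lid right front [[ 0.52701003 -0.10443278  0.051     ]]
cotter tip [[0.52331038 0.33020209 0.002     ]] coil [[0.44148494 0.30574967 0.004     ]] bow [[0.50872863 0.33789949 0.002     ]]
```

Request:
arm_command(increments=[{"tx": 0.6,"ty": 0.06,"tz": 0.52,"rx": -0.92,"ry": 0.21,"rz": -0.39},{"tx": 0.6,"ty": 0.05,"tz": 0.54,"rx": -0.92,"ry": 0.21,"rz": -0.39},{"tx": 0.6,"ty": 0.03,"tz": 0.55,"rx": -0.92,"ry": 0.21,"rz": -0.39},{"tx": 0.6,"ty": 0,"tz": 0.56,"rx": -0.92,"ry": 0.21,"rz": -0.39},{"tx": 0.6,"ty": 0,"tz": 0.58,"rx": -0.92,"ry": 0.21,"rz": -0.39},{"tx": 0.6,"ty": 0,"tz": 0.59,"rx": -0.92,"ry": 0.21,"rz": -0.39}], hand=-0.02)

```text
time: 20.8
tcp_pos: [0.4601, 0.2834, 0.2393]
ee_rot: [[0.01, -0.927, -0.375], [-0.001, -0.375, 0.927], [-1.0, -0.009, -0.004]]
ft_force: [0.7, 0.9, -0.9]
width: 0.048
```

```bash
python3 - <<'E'
from h import *
log();plan([.4415,.3065,.06],Rt(.373,0,-1),.03,.1,20)
E
```

```text
q [-0.05, 0.26, -0.73, 1.86, 0.2, 1.09, 1.1]
t 20.8 tcp [0.4601, 0.2834, 0.2393] F [0.7, 0.9, -0.9] w 0.048 n 7 dist 0.1818
[0.85 0.05 0.14 | 0.02 -0.01 0.02]
[0.85 0.05 0.14 | 0.02 -0.01 0.02]
[0.85 0.05 0.14 | 0.02 -0.01 0.02]
[0.85 0.05 0.14 | 0.02 -0.01 0.02]
[0.85 0.05 0.14 | 0.02 -0.01 0.02]
[0.85 0.04 0.14 | 0.02 -0.01 0.02]
[0.85 0.04 0.14 | 0.02 -0.01 0.02]
```

Request:
arm_command(increments=[{"tx": 0.8,"ty": 0.06,"tz": 0.16,"rx": 0.02,"ry": -0.01,"rz": 0.03},{"tx": 0.8,"ty": 0.06,"tz": 0.16,"rx": 0.02,"ry": -0.01,"rz": 0.03},{"tx": 0.8,"ty": 0.05,"tz": 0.16,"rx": 0.02,"ry": -0.01,"rz": 0.03},{"tx": 0.8,"ty": 0.05,"tz": 0.15,"rx": 0.02,"ry": -0.01,"rz": 0.03},{"tx": 0.8,"ty": 0.05,"tz": 0.15,"rx": 0.02,"ry": -0.01,"rz": 0.02},{"tx": 0.8,"ty": 0.05,"tz": 0.15,"rx": 0,"ry": 0,"rz": 0}], hand=-0.02)

```text
time: 21.4
tcp_pos: [0.4368, 0.3087, 0.0879]
ee_rot: [[-0.0, -0.924, -0.383], [-0.002, -0.383, 0.924], [-1.0, 0.001, -0.002]]
ft_force: [0.1, 0.1, 0.3]
width: 0.0482
```

```bash
python3 - <<'E'
from h import *
from plant import arm
log();plan([.4415,.3065,.0185],Rt(.373,0,-1),.015,.1,20)
for n in("scene","top"):
    s=arm.snapshot(n); np.savez(f"pics/{n}13.npz",**s)
a=load("scene13");b=load("top13")
A=cv2.resize(a["image"][150:210,120:200,::-1],(480,360),interpolation=cv2.INTER_CUBIC);B=cv2.resize(b["image"][220:290,130:190,::-1],(309,360),interpolation=cv2.INTER_CUBIC)
cv2.imwrite("pics/e4.png",np.hstack([A,B]))
E
```

```text
q [-0.19, 0.45, -0.67, 2.0, 0.38, 0.82, 0.89]
t 21.4 tcp [0.4368, 0.3087, 0.0879] F [0.1, 0.1, 0.3] w 0.0482 n 5 dist 0.0696
[0.46 -0.02 -0.02 | 0.05 -0.01 -0.00]
[0.46 -0.02 -0.02 | 0.05 -0.01 -0.00]
[0.46 -0.02 -0.02 | 0.05 -0.01 -0.00]
[0.46 -0.02 -0.02 | 0.05 -0.01 -0.00]
[0.46 -0.02 -0.02 | 0.05 -0.01 -0.00]
```

View pics/e4.png

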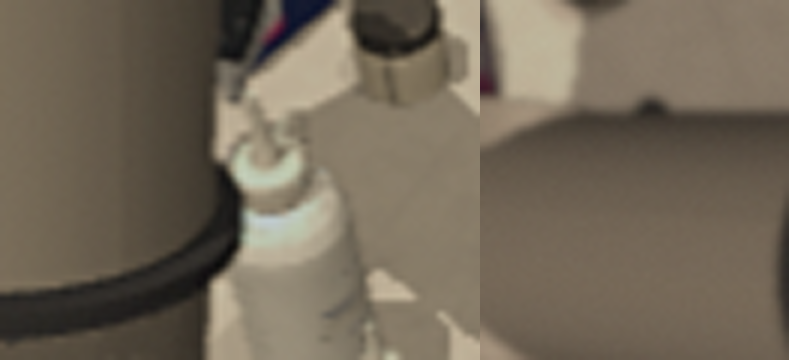

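Request:
arm_command(increments=[{"tx": 0.5,"ty": -0.03,"tz": -0.03,"rx": 0.05,"ry": 0,"rz": 0},{"tx": 0.5,"ty": -0.03,"tz": -0.03,"rx": 0.05,"ry": 0,"rz": 0},{"tx": 0.5,"ty": -0.03,"tz": -0.03,"rx": 0.05,"ry": 0,"rz": 0},{"tx": 0.4,"ty": -0.03,"tz": -0.02,"rx": 0.05,"ry": 0,"rz": 0},{"tx": 0.2,"ty": -0.02,"tz": 0,"rx": 0.05,"ry": 0,"rz": 0}], hand=-0.02)

```text
time: 22.0
tcp_pos: [0.4423, 0.3061, 0.0211]
ee_rot: [[-0.001, -0.931, -0.364], [-0.004, -0.364, 0.931], [-1.0, 0.002, -0.003]]
ft_force: [-0.9, -0.4, -0.4]
width: 0.0478
```

```bash
python3 - <<'E'
from h import *
log();plan([.4415,.3065,.0190],Rt(.373,0,-1),.015,.1,20)
E
```

```text
q [-0.24, 0.55, -0.6, 2.03, 0.47, 0.7, 0.8]
t 22.0 tcp [0.4423, 0.3061, 0.0211] F [-0.9, -0.4, -0.4] w 0.0478 n 1 dist 0.0023
[0.07 0.02 0.02 | -0.00 -0.04 -0.03]
```

Request:
arm_command(increments=[{"tx": 0.08,"ty": 0.02,"tz": 0.02,"rx": 0,"ry": -0.04,"rz": -0.03}], hand=-0.02)

```text
time: 22.1
tcp_pos: [0.4415, 0.3064, 0.0179]
ee_rot: [[-0.001, -0.931, -0.364], [0.0, -0.364, 0.931], [-1.0, 0.001, 0.0]]
ft_force: [0.5, 0.2, -0.2]
width: 0.0483
```

Request:
arm_command(increments=[{"tx": 0,"ty": 0,"tz": 0,"rx": 0,"ry": 0,"rz": 0},{"tx": 0,"ty": 0,"tz": 0,"rx": 0,"ry": 0,"rz": 0},{"tx": 0,"ty": 0,"tz": 0,"rx": 0,"ry": 0,"rz": 0},{"tx": 0,"ty": 0,"tz": 0,"rx": 0,"ry": 0,"rz": 0}], hand=1, grip_force=45)

```text
time: 22.5
tcp_pos: [0.4418, 0.3068, 0.0187]
ee_rot: [[0.0, -0.931, -0.364], [0.001, -0.364, 0.931], [-1.0, -0.001, 0.001]]
ft_force: [0.5, 1.2, 0.6]
width: 0.0212
```

Request:
arm_command(increments=[{"tx": -0.3,"ty": 0,"tz": 0,"rx": 0,"ry": 0,"rz": 0},{"tx": -0.8,"ty": 0,"tz": 0,"rx": 0,"ry": 0,"rz": 0},{"tx": -0.95,"ty": 0,"tz": 0,"rx": 0,"ry": 0,"rz": 0},{"tx": -0.95,"ty": 0,"tz": 0,"rx": 0,"ry": 0,"rz": 0},{"tx": -0.95,"ty": -0.2,"tz": 0,"rx": 0,"ry": 0,"rz": 0},{"tx": -0.95,"ty": -0.2,"tz": 0,"rx": 0,"ry": 0,"rz": 0},{"tx": -0.95,"ty": -0.2,"tz": 0,"rx": 0,"ry": 0,"rz": 0},{"tx": -0.95,"ty": -0.2,"tz": 0,"rx": 0,"ry": 0,"rz": 0}], hand=1, grip_force=45)

```text
time: 23.3
tcp_pos: [0.4615, 0.3147, 0.2329]
ee_rot: [[-0.003, -0.93, -0.367], [-0.001, -0.367, 0.93], [-1.0, 0.003, 0.0]]
ft_force: [1.0, -0.1, -0.9]
width: 0.0209
```

```bash
python3 - <<'E'
from h import *
log();plan([.45,.02,.27],Rt(.035,0,-1),.03,.1,20)
E
```

```text
q [-0.1, 0.31, -0.74, 1.82, 0.23, 1.1, 1.03]
t 23.3 tcp [0.4615, 0.3147, 0.2329] F [1.0, -0.1, -0.9] w 0.0209 n 10 dist 0.2972
[-0.12 0.40 -0.90 | 0.43 -0.00 -0.00]
[-0.12 0.37 -0.91 | 0.43 -0.00 -0.00]
[-0.12 0.33 -0.92 | 0.43 -0.00 -0.00]
[-0.12 0.30 -0.94 | 0.43 -0.00 -0.00]
[-0.12 0.27 -0.95 | 0.43 -0.00 -0.00]
[-0.12 0.24 -0.95 | 0.43 -0.00 -0.00]
[-0.12 0.21 -0.96 | 0.43 -0.00 -0.00]
[-0.12 0.17 -0.97 | 0.43 -0.00 -0.00]
[-0.12 0.14 -0.97 | 0.43 -0.00 -0.00]
[-0.12 0.11 -0.98 | 0.43 -0.00 -0.00]
```

Request:
arm_command(increments=[{"tx": -0.5,"ty": 0.2,"tz": -0.8,"rx": 0.43,"ry": 0,"rz": 0},{"tx": -0.5,"ty": 0.2,"tz": -0.8,"rx": 0.43,"ry": 0,"rz": 0},{"tx": -0.3,"ty": 0.3,"tz": -0.9,"rx": 0.43,"ry": 0,"rz": 0},{"tx": -0.1,"ty": 0.3,"tz": -0.95,"rx": 0.43,"ry": 0,"rz": 0},{"tx": 0,"ty": 0.3,"tz": -0.95,"rx": 0.43,"ry": 0,"rz": 0},{"tx": 0,"ty": 0.3,"tz": -0.95,"rx": 0.43,"ry": 0,"rz": 0},{"tx": 0,"ty": 0.25,"tz": -0.96,"rx": 0.43,"ry": 0,"rz": 0},{"tx": 0,"ty": 0.2,"tz": -0.97,"rx": 0.43,"ry": 0,"rz": 0}], hand=1)

```text
time: 24.1
tcp_pos: [0.4545, 0.0872, 0.287]
ee_rot: [[0.008, -0.995, -0.1], [0.006, -0.1, 0.995], [-1.0, -0.008, 0.005]]
ft_force: [0.5, -0.9, -0.5]
width: 0.0213
```

```bash
python3 - <<'E'
from h import *
log();plan([.447,.0156,.14],Rt(.035,0,-1),.03,.1,20)
E
```

```text
q [0.26, 0.04, -0.59, 1.96, 0.02, 1.14, 1.33]
t 24.1 tcp [0.4545, 0.0872, 0.287] F [0.5, -0.9, -0.5] w 0.0213 n 6 dist 0.1637
[0.81 0.09 -0.40 | 0.14 0.01 0.02]
[0.81 0.08 -0.40 | 0.14 0.01 0.02]
[0.82 0.08 -0.40 | 0.14 0.01 0.02]
[0.82 0.07 -0.40 | 0.14 0.01 0.02]
[0.82 0.07 -0.40 | 0.14 0.01 0.02]
[0.82 0.06 -0.40 | 0.14 0.01 0.02]
```

Request:
arm_command(increments=[{"tx": 0.1,"ty": 0.12,"tz": -0.8,"rx": 0.14,"ry": 0.01,"rz": 0.02},{"tx": 0.5,"ty": 0.1,"tz": -0.8,"rx": 0.14,"ry": 0.01,"rz": 0.02},{"tx": 0.9,"ty": 0.08,"tz": -0.6,"rx": 0.14,"ry": 0.01,"rz": 0.02},{"tx": 0.95,"ty": 0.07,"tz": -0.2,"rx": 0.14,"ry": 0.01,"rz": 0.02},{"tx": 0.95,"ty": 0.07,"tz": 0,"rx": 0.14,"ry": 0.01,"rz": 0.02},{"tx": 0.9,"ty": 0.06,"tz": 0,"rx": 0.14,"ry": 0.01,"rz": 0.02}], hand=1)

```text
time: 24.7
tcp_pos: [0.4473, 0.0083, 0.162]
ee_rot: [[0.011, -1.0, -0.025], [-0.001, -0.025, 1.0], [-1.0, -0.011, -0.002]]
ft_force: [-0.2, -0.0, -0.8]
width: 0.0216
```

```bash
python3 - <<'E'
from h import *
from plant import arm
log();plan([.447,.0156,.0787],Rt(.035,0,-1),.02,.1,20)
for n in("scene","top"):
    s=arm.snapshot(n); np.savez(f"pics/{n}14.npz",**s)
a=load("scene14");b=load("top14")
A=cv2.resize(a["image"][130:230,190:290,::-1],(400,400),interpolation=cv2.INTER_CUBIC);B=cv2.resize(b["image"][160:260,190:290,::-1],(400,400),interpolation=cv2.INTER_CUBIC)
cv2.imwrite("pics/e5.png",np.hstack([A,B]))
E
```

```text
q [0.31, 0.15, -0.52, 2.14, 0.11, 0.86, 1.33]
t 24.7 tcp [0.4473, 0.0083, 0.162] F [-0.2, -0.0, -0.8] w 0.0216 n 5 dist 0.0837
[0.56 0.01 0.05 | -0.03 -0.00 0.03]
[0.56 0.01 0.05 | -0.03 -0.00 0.03]
[0.56 0.00 0.05 | -0.03 -0.00 0.03]
[0.56 0.00 0.05 | -0.03 -0.00 0.03]
[0.56 0.00 0.05 | -0.03 -0.00 0.03]
```

View pics/e5.png

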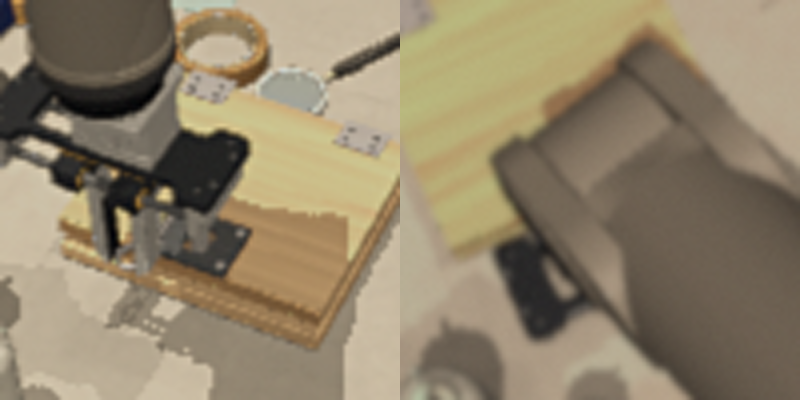

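Request:
arm_command(increments=[{"tx": 0.56,"ty": 0,"tz": 0.06,"rx": -0.02,"ry": 0,"rz": 0.03},{"tx": 0.56,"ty": 0,"tz": 0.06,"rx": -0.02,"ry": 0,"rz": 0.03},{"tx": 0.56,"ty": 0,"tz": 0.05,"rx": -0.02,"ry": 0,"rz": 0.03},{"tx": 0.56,"ty": 0,"tz": 0.05,"rx": -0.02,"ry": 0,"rz": 0.03},{"tx": 0.45,"ty": 0,"tz": 0.05,"rx": -0.02,"ry": 0,"rz": 0.03}], hand=1)

```text
time: 25.3
tcp_pos: [0.4507, 0.0176, 0.0866]
ee_rot: [[0.004, -0.999, -0.036], [-0.002, -0.036, 0.999], [-1.0, -0.004, -0.002]]
ft_force: [0.1, -0.2, -0.5]
width: 0.0214
```

```bash
python3 - <<'E'
from h import *
from plant import arm
log();plan([.447,.0156,.0787],Rt(.035,0,-1),.02,.1,20)
print(np.round(arm.get_state()["ee_rot"],3).tolist())
for n in("scene","top"):
    s=arm.snapshot(n); np.savez(f"pics/{n}15.npz",**s)
a=load("scene15");b=load("top15")
crop(a,195,155,255,205,12,"pics/e6.png")
E
```

```text
q [0.25, 0.29, -0.49, 2.19, 0.21, 0.7, 1.22]
t 25.3 tcp [0.4507, 0.0176, 0.0866] F [0.1, -0.2, -0.5] w 0.0214 n 1 dist 0.0089
[0.26 0.13 -0.06 | 0.02 -0.02 0.05]
[[0.004, -0.999, -0.036], [-0.002, -0.036, 0.999], [-1.0, -0.004, -0.002]]
```

View pics/e6.png

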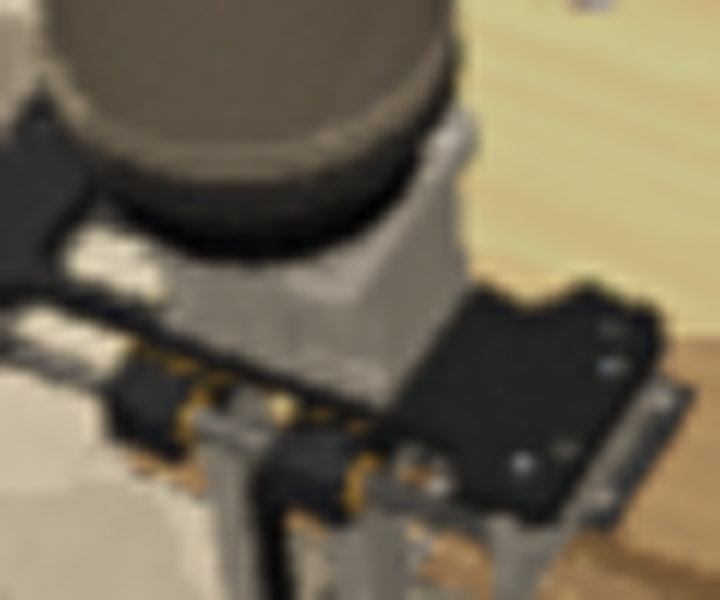

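```bash
python3 - <<'E'
from h import *
a=load("scene15")
crop(a,200,180,260,225,12,"pics/e7.png")
print(proj(a,[[.5535,.0102,.0755],[.5535,.0102,.062],[.532,.0095,.070],[.49,.008,.070]]).round(1))
E
```

```text
[[239.2 185.7]
 [239.3 188.4]
 [236.2 191.3]
 [230.  200.5]]
```

View pics/e7.png

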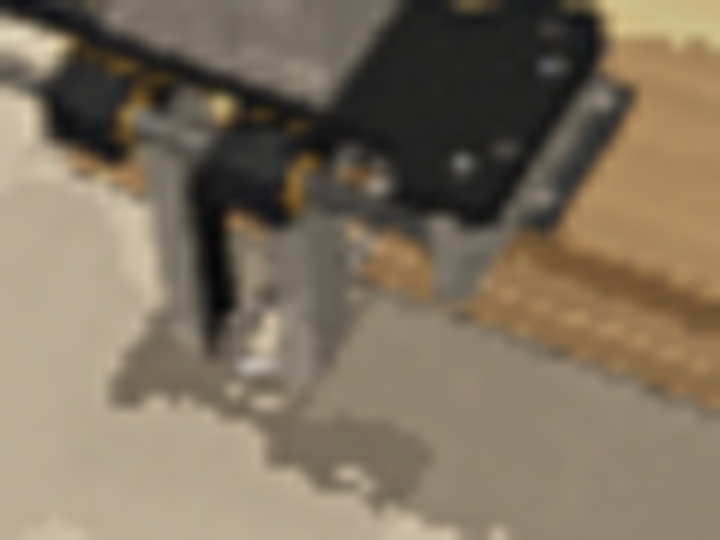

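```bash
python3 - <<'E'
from h import *
a=load("scene14")
crop(a,205,170,265,215,12,"pics/e8.png")
t=np.array([.4473,.0083,.162]);h=.025;ex=np.array([np.cos(h),np.sin(h),0]);ey=np.array([-np.sin(h),np.cos(h),0])
c=t+[0,0,-.0167]
P=proj(a,[c+.085*ex-.009*ey,c+.05*ex-.009*ey,c+.02*ex-.009*ey,c+.077*ex+.0*ey]); print(P.round(1)); print(((P-[205,170]+.5)*12).round(0))
E
```

```text
[[237.5 176.4]
 [232.1 184.1]
 [227.3 190.9]
 [233.7 177.1]]
[[396.  82.]
 [331. 175.]
 [273. 257.]
 [350.  92.]]
```

View pics/e8.png

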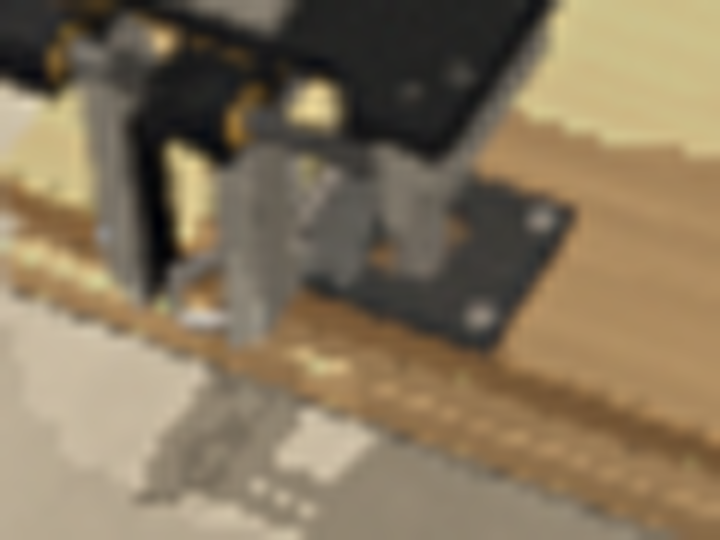

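Request:
arm_command(increments=[{"tx": 0.26,"ty": 0,"tz": -0.06,"rx": 0.02,"ry": -0.02,"rz": 0.05},{"tx": 0,"ty": 0,"tz": 0,"rx": 0,"ry": 0,"rz": 0}], hand=1)

```text
time: 25.6
tcp_pos: [0.4508, 0.0157, 0.079]
ee_rot: [[-0.001, -0.999, -0.035], [-0.0, -0.035, 0.999], [-1.0, 0.001, -0.0]]
ft_force: [-0.1, 0.2, 0.2]
width: 0.0211
```

```bash
python3 - <<'E'
from h import *
from plant import arm
plan([.455,.0102+.009-(.5535-.455)*.035,.0787],Rt(.035,0,-1),.005,.1,20)
print(np.round(arm.get_state()["ee_rot"],3).tolist())
E
```

```text
t 25.6 tcp [0.4508, 0.0157, 0.079] F [-0.1, 0.2, 0.2] w 0.0211 n 1 dist 0.0042
[0.01 -0.14 -0.00 | 0.00 -0.00 -0.01]
[[-0.001, -0.999, -0.035], [-0.0, -0.035, 0.999], [-1.0, 0.001, -0.0]]
```

Request:
arm_command(increments=[{"tx": 0.01,"ty": -0.1,"tz": 0,"rx": 0,"ry": 0,"rz": 0},{"tx": 0,"ty": -0.1,"tz": 0,"rx": 0,"ry": 0,"rz": 0},{"tx": 0,"ty": -0.1,"tz": 0,"rx": 0,"ry": 0,"rz": 0}], hand=1)

```text
time: 25.9
tcp_pos: [0.4611, 0.0158, 0.0799]
ee_rot: [[0.001, -0.999, -0.035], [-0.0, -0.035, 0.999], [-1.0, -0.001, -0.0]]
ft_force: [-0.3, -0.5, -0.9]
width: 0.0211
```

Request:
arm_command(increments=[{"tx": 0,"ty": -0.06,"tz": 0,"rx": 0,"ry": 0,"rz": 0}], hand=1)

```text
time: 26.0
tcp_pos: [0.4634, 0.0159, 0.0802]
ee_rot: [[0.001, -0.999, -0.035], [-0.0, -0.035, 0.999], [-1.0, -0.001, -0.0]]
ft_force: [0.6, 0.5, -0.8]
width: 0.0214
```

Request:
arm_command(increments=[{"tx": 0,"ty": -0.06,"tz": 0,"rx": 0,"ry": 0,"rz": 0}], hand=1)

```text
time: 26.1
tcp_pos: [0.4655, 0.016, 0.0803]
ee_rot: [[0.001, -0.999, -0.035], [-0.0, -0.035, 0.999], [-1.0, -0.001, -0.0]]
ft_force: [0.4, -0.2, -0.3]
width: 0.021
```

Request:
arm_command(increments=[{"tx": 0.05,"ty": -0.03,"tz": 0,"rx": 0,"ry": 0,"rz": 0}], hand=1)

```text
time: 26.2
tcp_pos: [0.4668, 0.016, 0.0789]
ee_rot: [[0.002, -0.999, -0.034], [-0.0, -0.034, 0.999], [-1.0, -0.002, -0.0]]
ft_force: [0.6, 0.3, -0.3]
width: 0.0211
```

Request:
arm_command(increments=[{"tx": 0.02,"ty": -0.06,"tz": 0.01,"rx": 0,"ry": 0,"rz": 0}], hand=1)

```text
time: 26.3
tcp_pos: [0.4685, 0.0163, 0.0782]
ee_rot: [[0.002, -0.999, -0.034], [-0.0, -0.034, 0.999], [-1.0, -0.002, -0.0]]
ft_force: [0.9, 0.9, -1.9]
width: 0.0212
```

Request:
arm_command(increments=[{"tx": 0,"ty": -0.1,"tz": 0,"rx": 0,"ry": 0,"rz": 0}], hand=1)

```text
time: 26.4
tcp_pos: [0.4715, 0.0165, 0.078]
ee_rot: [[0.001, -0.999, -0.035], [-0.0, -0.035, 0.999], [-1.0, -0.001, -0.0]]
ft_force: [0.6, 0.6, -0.9]
width: 0.0215
```

Request:
arm_command(increments=[{"tx": 0,"ty": -0.1,"tz": 0,"rx": 0,"ry": 0,"rz": 0}], hand=1)

```text
time: 26.5
tcp_pos: [0.4747, 0.0166, 0.078]
ee_rot: [[0.001, -0.999, -0.035], [-0.0, -0.035, 0.999], [-1.0, -0.001, -0.0]]
ft_force: [0.7, -0.0, -0.5]
width: 0.0216
```

Request:
arm_command(increments=[{"tx": 0,"ty": -0.1,"tz": 0,"rx": 0,"ry": 0,"rz": 0}], hand=1)

```text
time: 26.6
tcp_pos: [0.478, 0.0167, 0.078]
ee_rot: [[0.001, -0.999, -0.035], [-0.0, -0.035, 0.999], [-1.0, -0.001, -0.0]]
ft_force: [-0.3, 0.1, -0.8]
width: 0.0213
```

Request:
arm_command(increments=[{"tx": 0,"ty": -0.1,"tz": 0,"rx": 0,"ry": 0,"rz": 0}], hand=1)

```text
time: 26.7
tcp_pos: [0.4813, 0.0169, 0.078]
ee_rot: [[0.001, -0.999, -0.035], [-0.0, -0.035, 0.999], [-1.0, -0.001, -0.0]]
ft_force: [-1.2, -0.3, -0.5]
width: 0.0213
```

Request:
arm_command(increments=[{"tx": 0,"ty": -0.1,"tz": 0,"rx": 0,"ry": 0,"rz": 0}], hand=1)

```text
time: 26.8
tcp_pos: [0.4841, 0.0171, 0.0778]
ee_rot: [[0.0, -0.999, -0.035], [-0.0, -0.035, 0.999], [-1.0, -0.0, -0.0]]
ft_force: [-4.7, 2.9, -0.4]
width: 0.0213
```

```bash
python3 - <<'E'
from h import *
from plant import arm
for n in("scene","top"):
    s=arm.snapshot(n); np.savez(f"pics/{n}16.npz",**s)
a=load("scene16");b=load("top16")
A=cv2.resize(a["image"][165:215,210:270,::-1],None,fx=8,fy=8,interpolation=cv2.INTER_CUBIC)
B=cv2.resize(b["image"][165:215,195:235,::-1],None,fx=8,fy=8,interpolation=cv2.INTER_CUBIC)
cv2.imwrite("pics/e9.png",np.hstack([A,B]))
E
```

```text
(no output)
```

View pics/e9.png

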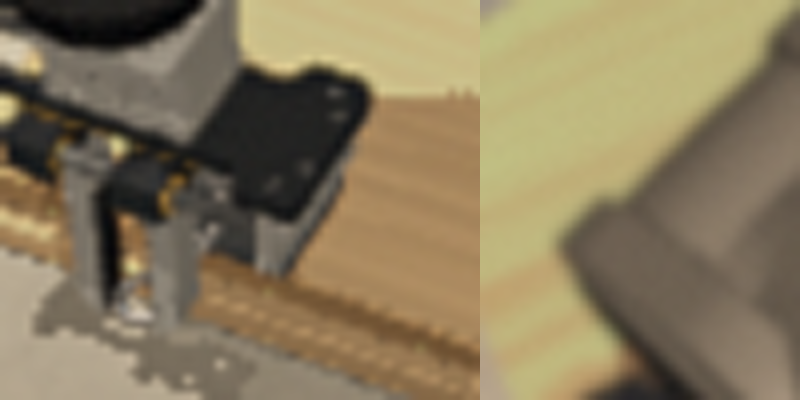

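Request:
arm_command(increments=[{"tx": 0,"ty": -0.1,"tz": 0,"rx": 0,"ry": 0,"rz": 0}], hand=1)

```text
time: 27.0
tcp_pos: [0.4867, 0.0176, 0.0776]
ee_rot: [[-0.001, -0.999, -0.035], [-0.0, -0.035, 0.999], [-1.0, 0.001, -0.0]]
ft_force: [-10.3, 2.6, 0.5]
width: 0.0214
```

Request:
arm_command(increments=[{"tx": 0,"ty": -0.1,"tz": 0,"rx": 0,"ry": 0,"rz": 0}], hand=1)

```text
time: 27.1
tcp_pos: [0.4888, 0.0181, 0.0773]
ee_rot: [[-0.002, -0.999, -0.036], [-0.0, -0.036, 0.999], [-1.0, 0.002, 0.0]]
ft_force: [-4.9, 4.4, -1.1]
width: 0.0214
```

Request:
arm_command(increments=[{"tx": 0,"ty": -0.1,"tz": 0,"rx": 0,"ry": 0,"rz": 0}], hand=1)

```text
time: 27.2
tcp_pos: [0.4908, 0.0186, 0.077]
ee_rot: [[-0.004, -0.999, -0.037], [0.0, -0.037, 0.999], [-1.0, 0.004, 0.0]]
ft_force: [-8.4, 2.9, 1.9]
width: 0.0217
```

Request:
arm_command(increments=[{"tx": 0,"ty": -0.1,"tz": 0,"rx": 0,"ry": 0,"rz": 0}], hand=1)

```text
time: 27.3
tcp_pos: [0.4927, 0.019, 0.0766]
ee_rot: [[-0.007, -0.999, -0.037], [-0.0, -0.037, 0.999], [-1.0, 0.007, 0.0]]
ft_force: [-7.8, 2.2, 1.8]
width: 0.0209
```

Request:
arm_command(increments=[{"tx": -0.05,"ty": -0.12,"tz": -0.03,"rx": 0,"ry": 0,"rz": 0}], hand=1)

```text
time: 27.4
tcp_pos: [0.4953, 0.0187, 0.0777]
ee_rot: [[-0.009, -0.999, -0.038], [-0.0, -0.038, 0.999], [-1.0, 0.009, 0.0]]
ft_force: [-3.5, 4.6, -0.5]
width: 0.021
```

Request:
arm_command(increments=[{"tx": -0.03,"ty": -0.12,"tz": -0.02,"rx": 0,"ry": 0,"rz": 0}], hand=1)

```text
time: 27.5
tcp_pos: [0.4989, 0.0187, 0.0785]
ee_rot: [[-0.009, -0.999, -0.039], [0.0, -0.039, 0.999], [-1.0, 0.009, 0.001]]
ft_force: [1.9, 3.7, -1.3]
width: 0.0214
```

Request:
arm_command(increments=[{"tx": -0.02,"ty": -0.12,"tz": -0.02,"rx": 0,"ry": 0,"rz": 0}], hand=1)

```text
time: 27.6
tcp_pos: [0.503, 0.0185, 0.0792]
ee_rot: [[-0.009, -0.999, -0.039], [0.001, -0.039, 0.999], [-1.0, 0.009, 0.001]]
ft_force: [0.6, 0.8, -0.7]
width: 0.0211
```

Request:
arm_command(increments=[{"tx": 0.01,"ty": -0.04,"tz": -0.01,"rx": 0,"ry": 0,"rz": 0},{"tx": 0,"ty": 0,"tz": 0,"rx": 0,"ry": 0,"rz": 0}], hand=1)

```text
time: 27.8
tcp_pos: [0.5049, 0.0179, 0.079]
ee_rot: [[-0.008, -0.999, -0.039], [0.0, -0.039, 0.999], [-1.0, 0.008, 0.001]]
ft_force: [-1.4, 1.7, -1.4]
width: 0.0211
```

Request:
arm_command(increments=[{"tx": 0,"ty": 0,"tz": 0,"rx": 0,"ry": 0,"rz": 0},{"tx": 0,"ty": 0,"tz": 0,"rx": 0,"ry": 0,"rz": 0},{"tx": 0,"ty": 0,"tz": 0,"rx": 0,"ry": 0,"rz": 0}], hand=0.05)

```text
time: 28.1
tcp_pos: [0.5049, 0.0172, 0.079]
ee_rot: [[-0.008, -0.999, -0.038], [-0.0, -0.038, 0.999], [-1.0, 0.008, 0.0]]
ft_force: [-0.4, -0.3, -1.9]
width: 0.0421
```

Request:
arm_command(increments=[{"tx": -0.3,"ty": 0,"tz": 0,"rx": 0,"ry": 0,"rz": 0},{"tx": -0.7,"ty": 0,"tz": 0,"rx": 0,"ry": 0,"rz": 0},{"tx": -0.9,"ty": 0,"tz": 0,"rx": 0,"ry": 0,"rz": 0},{"tx": -0.95,"ty": 0,"tz": 0,"rx": 0,"ry": 0,"rz": 0},{"tx": -0.95,"ty": 0,"tz": 0,"rx": 0,"ry": 0,"rz": 0},{"tx": -0.95,"ty": 0,"tz": -0.2,"rx": 0,"ry": 0,"rz": 0},{"tx": -0.95,"ty": 0,"tz": -0.3,"rx": 0,"ry": 0,"rz": 0},{"tx": -0.8,"ty": 0,"tz": -0.3,"rx": 0,"ry": 0,"rz": 0}], hand=0.05)

```text
time: 28.9
tcp_pos: [0.505, -0.0059, 0.2834]
ee_rot: [[-0.012, -0.999, -0.041], [0.001, -0.041, 0.999], [-1.0, 0.012, 0.001]]
ft_force: [0.6, -0.1, 0.1]
width: 0.0447
```

```bash
python3 - <<'E'
from h import *
from plant import arm
for n in("scene","top"):
    s=arm.snapshot(n); np.savez(f"pics/{n}17.npz",**s)
a=load("scene17");b=load("top17")
A=cv2.resize(a["image"][155:215,200:270,::-1],None,fx=7,fy=7,interpolation=cv2.INTER_CUBIC)
B=cv2.resize(b["image"][155:215,195:245,::-1],None,fx=7,fy=7,interpolation=cv2.INTER_CUBIC)
cv2.imwrite("pics/f1.png",np.hstack([A,B]))
E
```

```text
(no output)
```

View pics/f1.png

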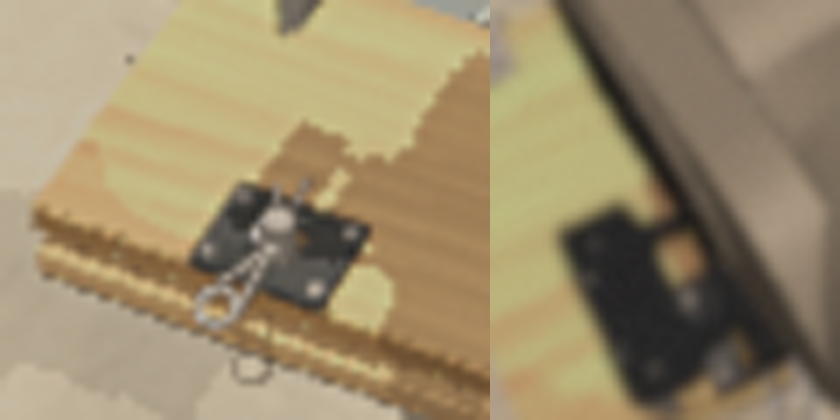

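Request:
arm_command(increments=[{"tx": -0.2,"ty": 0,"tz": -0.95,"rx": 0,"ry": 0,"rz": 0},{"tx": -0.2,"ty": 0,"tz": -0.95,"rx": 0,"ry": 0,"rz": 0},{"tx": -0.2,"ty": 0,"tz": -0.95,"rx": 0,"ry": 0,"rz": 0},{"tx": -0.2,"ty": 0,"tz": -0.95,"rx": 0,"ry": 0,"rz": 0},{"tx": 0,"ty": 0,"tz": -0.95,"rx": 0,"ry": 0,"rz": 0},{"tx": 0,"ty": 0,"tz": -0.95,"rx": 0,"ry": 0,"rz": 0},{"tx": 0,"ty": 0,"tz": -0.95,"rx": 0,"ry": 0,"rz": 0},{"tx": 0,"ty": 0,"tz": -0.95,"rx": 0,"ry": 0,"rz": 0}], hand=0.05)

```text
time: 29.8
tcp_pos: [0.5148, -0.2365, 0.3109]
ee_rot: [[-0.006, -0.999, -0.049], [0.001, -0.049, 0.999], [-1.0, 0.006, 0.001]]
ft_force: [0.1, 0.4, -0.2]
width: 0.0444
```

```bash
python3 - <<'E'
from h import *
from plant import arm
for n in("scene","top"):
    s=arm.snapshot(n); np.savez(f"pics/{n}18.npz",**s)
a=load("scene18");b=load("top18")
cv2.imwrite("pics/f2.png",np.hstack([cv2.resize(a["image"][:,:,::-1],(400,300)),cv2.resize(b["image"][:,:,::-1],(400,300))]))
A=cv2.resize(a["image"][165:205,215:265,::-1],None,fx=8,fy=8,interpolation=cv2.INTER_CUBIC)
B=cv2.resize(b["image"][180:220,205:250,::-1],None,fx=8,fy=8,interpolation=cv2.INTER_CUBIC)
cv2.imwrite("pics/f3.png",np.hstack([A,B]))
print({k:np.round(arm.get_state()[k],2).tolist() for k in("time","tcp_pos","ft_force")})
E
```

```text
{'time': 29.9, 'tcp_pos': [0.51, -0.24, 0.31], 'ft_force': [0.09, 0.41, -1.0]}
```

View pics/f2.png

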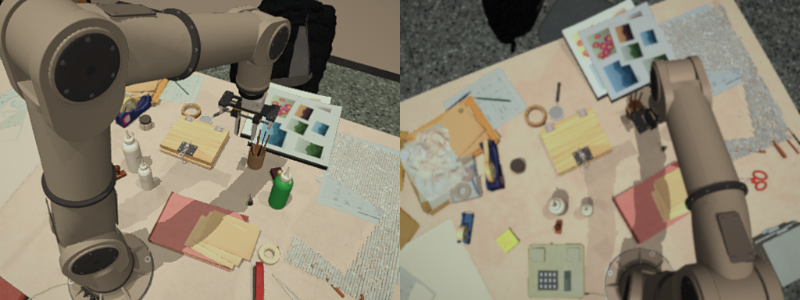

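View pics/f3.png

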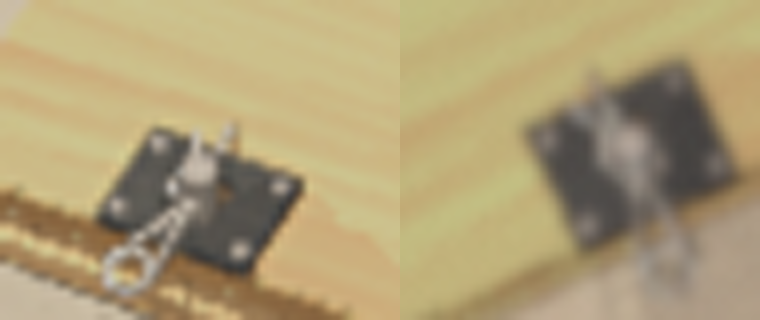

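```bash
python3 - <<'E'
from h import *
a=load("scene18");b=load("top18");b0=load("top0")
S=lambda x,y:(215+(x+.5)/8-.5,165+(y+.5)/8-.5)
T=lambda x,y:(205+(x-400+.5)/8-.5,180+(y+.5)/8-.5)
c=onz(a,S(131,268),.064)[0]; p=onz(a,S(200,168),.0755)[0]; print("scene coil",c.round(4),"post",p.round(4),"d",np.hypot(*(c-p)[:2]).round(4))
c=onz(b,T(668,258),.064)[0]; p=onz(b,T(632,137),.0755)[0]; print("top coil",c.round(4),"post",p.round(4),"d",np.hypot(*(c-p)[:2]).round(4))
# change mask of bystanders vs start
crop(b,160,230,260,290,7,"pics/f4.png")
E
```

```text
scene coil [0.5041 0.0132 0.064 ] post [0.5544 0.0093 0.0755] d 0.0504
top coil [0.5075 0.0149 0.064 ] post [0.555  0.01   0.0755] d 0.0478
```

View pics/f4.png

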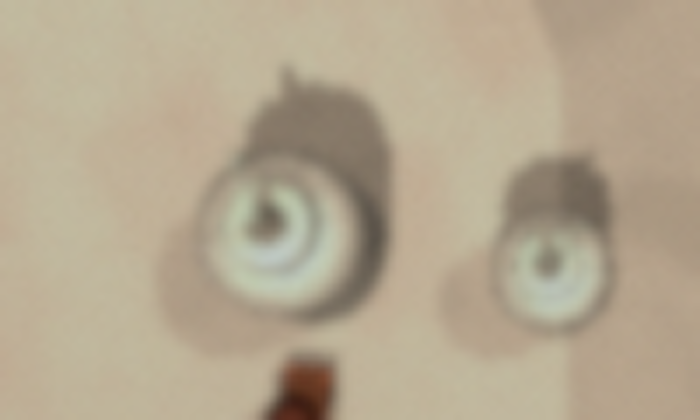

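```bash
python3 -c "
from plant import arm
print(arm.close_job())"
```

```text
the job is handed in; nothing more can be done
None
```

The press is shut and pinned, and I handed the job in at about 30 s. One contact on the way may break a limit: the gripper touched the closed press at 66 N.

**What I did**
- **Bottle:** I slid the larger white bottle upright, with the fingers low on its side, to about 0.17 m from the post. After closing the board I slid it on to about 0.22 m, to clear the way for the cotter.
- **Board:** I pressed it fully down with the closed fingertips.
- **Cotter:** I pushed its leg through the post's hole. The force peaked near 10 N, then dropped to about zero as the bow snapped over. I let go and moved the arm clear.

**Last checks**
- **Cotter home:** Both leg and bow ends show behind the post. The coil is 50.4 mm from the post in the scene view and 47.8 mm in the top view, against 50.8 mm expected.
- **Rest of the scene:** The board is down and the bottle stands upright. The small white bottle measures where it was, and the other things look unmoved. The robot touches nothing.

**What went wrong**
- **Body contact:** While lowering for the second bottle push, the wrist force read 66 N for one reading. It was most likely the gripper's body on the closed board, so it may have passed the 40 N limit.
- **Board press:** The force reached 99 N against the 120 N wrist limit.
- **Joint limits:** Several joints ran at the ends of their ranges during the first approach and first push. No reading was past a limit.

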